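Pack a filter cartridge and gauge it in the bench caliper

ROBOT

A 6-joint arm with a two-finger parallel gripper is mounted at the origin on the work surface. World frame = base frame: x ahead of the robot, y to its left, z up, the work surface at z = 0. Lengths are in m, angles in rad, forces in N, time in s.
With the tool pointing down it reaches from about 0.425 to 0.95 m from the base axis. Payload 3.5 kg.
Tool frame: the origin (TCP) lies on the centre line of the jaws, within the pads' length; the fingertips stand ahead of it and the grasp point (between the pads) lies 11 mm behind it (tips_ahead is the z of the fingertips in the tool frame, in m); z points along the fingers, y is the direction in which the jaws open and shut (so a half turn about z gives the same grasp; the last joint's range is limited). The gripper opens to 85 mm and grips with 20 to 120 N. Pads are 22 mm wide; open, the fingers measure 114 mm over their backs; the gripper's body (76 mm by 85 mm) begins 54 mm behind the grasp point. The pads swing forward as they close: fully open they stand 13 mm farther back than shut.
Start: joints at [-1.489, 0.286, 1.577, -0, 1.279, -0.15], TCP at [0.155, -0.657, 0.239] pointing down, gripper open.
Joint ranges: [-2.77, 2.77], [-0.9, 2.22], [0.21, 2.48], [-1.53, 4.67], [0.24, 2.81], [-2.84, 2.84]. Speed limits (rad/s): [2.79, 2.79, 3.14, 3.14, 3.14, 3.14].

INTERFACE

Orientations are given as a unit quaternion [x, y, z, w].
In Python, from plant import * gives the robot as it stands. The module is installed in compiled form; this text tells all that it offers.
- The arm moves only by the tool move_arm, never from a script. Its arguments are lists of equal length, an entry for each row: "linear": the shift along the world's x, y, z in m, a list of three; "twist": the turn, a rotation vector about the world's x, y, z in degrees, a list of three. A call has 1 to 20 rows; each row shifts and turns the pose as measured when the row begins; what a row does not reach is not made up. A row lasts 1/12 s, in which the tool goes at most 41.7 mm and 7.16 degrees, less where a joint would pass 70% of its speed; a pose out of reach is approached as far as the arm can. A call is refused whole if a number of a shift passes 0.0417 or a number of a turn 7.16, either way. A call with a gripper value outside its range is refused whole. "grip" is the opening, from 0 (shut) to 1 (fully open), set as the call begins (left out, the last holds). The fingers move at their own pace and stop on an object; "force" is the grip in N (left out, the last holds). Time passes only in rows, so rows that do not move let the fingers close. It gives the time, the measured TCP pose, the force and the opening at its end, in the units of the state.
- get_state(): the state, without advancing time (a new reading comes with each control period).
- read_camera(name): name is "scene" or "top" or "wrist"; returns a dict with "img" (420x560x3 uint8, blue, green, red), "depth" (420x560 float32, m along the optical axis (not along the pixel's ray), 0 where there is no reading), "fx", "fy", "cx", "cy" (pixels), "dist" ([k1, k2, p1, p2, k3] as OpenCV has them; the pictures are not rectified), "rvec" (rotation vector, rad) and "tvec" (3), from world to camera coordinates, as OpenCV has them. Camera axes: x right, y down, z forward; pixel columns grow to the right and rows downward; lengths in m; the calibration is good to about 2 mm. A picture is of the moment at which its call begins.
- sign_off(): hands the job in, once; it reports no verdict.
The state is a dict: "time": time; "qpos": joint angles; "dq": joint speeds; "joint_efforts": joint torques, N m; "eef_pos": TCP position; "tcp_rot": TCP orientation; "contact_force": force on the tool from outside, world axes, zero at the start; "wrist_torque": the same for the moment, N m; "opening": opening from 0.0 (shut) to 1.0 (fully open).
Only numpy, scipy, OpenCV 4.12 (cv2) and the standard library are available. Lean on these libraries where they do the work, as an engineer would, in place of code of your own. Each camera call takes 0.05 s, during which the arm holds its last target.

TASK

With the clear tube standing in the rack's nest, put every white filter plug from the tray into it, press the stack firmly to the bottom with the packing rod, and put the rod back in its well. Stand the packed tube upright on the gauge's bed between the caliper jaws, slide the orange-gripped jaw gently up until the tube touches both jaws, without forcing the jaw out of square, and let go of it there. With the tube still between the closed jaws, press the blue key and then the green key; finally open the jaw well clear and stand the tube back in the nest. Leave the red key, bottle, beaker and dish alone.

Things in the scene. Friction and masses are not known exactly. Their poses are not given: they have to be found in the camera images.
- gauge: Grey bench caliper gauge, fixed: base plate 160 (x) x 300 (y) x 12 mm; origin: centre of the underside. Own +y is the way the jaw opens. Steel beam along y at x = 55 mm, top 46 mm above the table. At the -y end a white readout box (y -147 to -87 mm, top 40 mm high) with three keys in a row along x; behind them a display at x 55 to 70 mm, 56 mm high.
- anvil: The fixed dark steel jaw of the gauge; its frame coincides with that of the gauge. Its flat measuring face lies at gauge y = -45 mm, looks to +y, and spans gauge x -20 to +62 mm, z 14 to 42 mm.
- jaw: Bright steel blade of the sliding jaw, 75 x 12 x 28 mm, from the beam to gauge x = -20 mm at z 14 to 42 mm; its face looks to the fixed jaw. It has springy play about a vertical axis at the beam (3 N m/rad): each mm pushed on after contact skews it about 0.022 rad and adds about 1.5 N. Origin: on that axis at table height. Its y axis is parallel to the gauge's when square.
- caliper (a joint): Travel of the sliding jaw = gap between the measuring faces in m: 0 with the jaws shut, to 0.085 fully open; starts open at 0.064 to 0.080. Stiff slide, about 2 N of friction, stays where it is left (even pressing lightly on the tube). With the tube just pinched it reads about 0.034.
- thumb (a point): Top centre of the orange thumb grip on the sliding jaw's slide, straight above the beam: a block 26 mm (gauge x) x 14 mm (gauge y, the sliding direction) x 34 mm high, top 86 mm above the table. Below it is the black slide, 30 x 44 mm, top 52 mm above the table. Axes as the gauge.
- bed (a point): Point on the base plate's top (12 mm above the table) between the jaws where the tube's foot is to stand (dark disc, 34 mm across): 21 mm from the fixed jaw's face, i.e. 4 mm of gap to the tube's wall. Axes as the gauge. The standing tube may slide on the bed.
- key_blue (a joint): Travel of the blue spring key, m: 0 released, 0.006 fully down (about 4 N); counts as pressed beyond 0.004.
- key_blue_top (a point): Top centre of the blue key (20 mm across), nearest key of the row; it is pressed straight down. The keys are 40 mm apart.
- key_green (a joint): Travel of the green spring key, as the blue one.
- key_green_top (a point): Top centre of the green key, in the middle of the row.
- key_red (a joint): Travel of the red key, which must not be pressed; it is the farthest of the row, 40 mm beyond the green one along the gauge's +x.
- rack: White packing rack, plate 180 (x) x 90 (y) x 10 mm, fixed. Origin: centre of the underside. The nest is at its own x = -42 mm, the rod's well at x = +50 mm.
- nest (a point): Centre of the floor of the tube's nest, on the rack's plate 10 mm above the table: a blue collar, bore 38 mm, 12 mm high.
- well (a point): Centre of the floor of the rod's well, on the rack's plate 10 mm above the table: a blue sleeve, bore 24 mm, 45 mm high (its mouth 55 mm above the table).
- tube: Clear rigid tube with a closed bottom: outside diameter 34 mm, bore 25.5 mm, height 90 mm, inner floor 6 mm up, about 0.1 kg. Origin: centre of its underside, z up along its axis. Stands in the nest at the start.
- rod: Packing rod standing in the well: shaft 18 mm across with a flat foot, 106 mm long, then a black grip 24 mm across and 44 mm high; 150 mm in all, about 0.1 kg. Origin: centre of the foot, z up along it.
- plug1: White filter plug, a cylinder 22 mm across and 18 mm high, about 20 g, standing in a flat steel tray (160 x 160 mm, fixed to the table; floor 4 mm, rim 7 mm above the table). Origin: centre of its underside, z along its axis. Two to four of plug1 to plug4 are present; the others are absent (None). It drops loosely down the tube's bore; the plugs stack on one another.
- plug2: White filter plug, a cylinder 22 mm across and 18 mm high, about 20 g, standing in a flat steel tray (160 x 160 mm, fixed to the table; floor 4 mm, rim 7 mm above the table). Origin: centre of its underside, z along its axis. Two to four of plug1 to plug4 are present; the others are absent (None). It drops loosely down the tube's bore; the plugs stack on one another.
- plug3: White filter plug, a cylinder 22 mm across and 18 mm high, about 20 g, standing in a flat steel tray (160 x 160 mm, fixed to the table; floor 4 mm, rim 7 mm above the table). Origin: centre of its underside, z along its axis. Two to four of plug1 to plug4 are present; the others are absent (None). It drops loosely down the tube's bore; the plugs stack on one another.
- plug4: White filter plug, a cylinder 22 mm across and 18 mm high, about 20 g, standing in a flat steel tray (160 x 160 mm, fixed to the table; floor 4 mm, rim 7 mm above the table). Origin: centre of its underside, z along its axis. Two to four of plug1 to plug4 are present; the others are absent (None). It drops loosely down the tube's bore; the plugs stack on one another.
- bottle: Amber bottle, 60 mm across, 150 mm high; to be left alone. Origin: centre of its underside.
- beaker: Glass beaker, 70 mm across, 90 mm high; to be left alone. Origin: centre of its underside.
- dish: Closed round dish, 90 mm across, 16 mm high; to be left alone. Origin: centre of its underside.
Things that resemble listed ones, but are neither listed nor needed, are in the scene too. There is more than one size of the tube; the job needs the smallest.

How it is judged:
By the outcome, as a careful person would: the job done as asked, in the order asked, and still so for the second after the job is handed in, with the robot touching nothing.
Of plug1, plug2, plug3, plug4 only 2 to 4 are there at a start; the rules pass over those that are not, and their reading is None.
At some moment in a run one of plug1, plug2, plug3, plug4 may be knocked a few centimetres aside while the robot is not near it.
It also fails if it takes over 210 s, if anything falls off the work surface, if the arm or the gripper's body presses on something with over 40 N, if the wrist force passes 120 N, or if a joint passes its speed limit or range.

## Working session

There is one attempt and no reset: what is moved stays moved. The work goes in short steps, Python scripts to look and compute and a tool call to move; the robot and the scene stay as the last step left them, time stands still between calls to the robot, and variables do not carry over. Pictures are saved under pics/ and viewed, and the job is handed in when it is done.

Besides the shell and the picture viewer there is one more tool, called by a JSON object that holds its "name" and its "arguments". move_arm: Moves the arm, as the interface text tells. Its arguments: {"type":"object","properties":{"linear":{"type":"array","items":{"type":"array","items":{"type":"number"}}},"twist":{"type":"array","items":{"type":"array","items":{"type":"number"}}},"grip":{"type":"number"},"force":{"type":"number"}},"required":["linear","twist"]}

```bash
mkdir -p pics; cat > h.py <<'E'
from plant import *
import numpy as np, cv2, pickle
def snap(name,tag):
    c=read_camera(name); cv2.imwrite(f'pics/{tag}.png',c['img']); pickle.dump(c,open(f'pics/{tag}.pkl','wb')); return c
def load(tag): return pickle.load(open(f'pics/{tag}.pkl','rb'))
def KD(c): return np.array([[c['fx'],0,c['cx']],[0,c['fy'],c['cy']],[0,0,1.]]),np.array(c['dist'],float)
def ray(c,uv):
    K,D=KD(c); p=cv2.undistortPoints(np.array(uv,float).reshape(-1,1,2),K,D).reshape(-1,2)
    R=cv2.Rodrigues(np.array(c['rvec'],float))[0]; t=np.array(c['tvec'],float).reshape(3)
    d=np.c_[p,np.ones(len(p))]@R; return -R.T@t,d
def plane(c,uv,z):
    o,d=ray(c,uv); s=(z-o[2])/d[:,2]; return o+d*s[:,None]
def proj(c,P):
    K,D=KD(c); return cv2.projectPoints(np.array(P,float).reshape(-1,1,3),np.array(c['rvec'],float),np.array(c['tvec'],float),K,D)[0].reshape(-1,2)
def pts(c):
    """world points per pixel from depth"""
    h,w=c['depth'].shape; v,u=np.mgrid[:h,:w]
    o,d=ray(c,np.stack([u.ravel(),v.ravel()],1)); return (o+d*c['depth'].ravel()[:,None]).reshape(h,w,3)
def tri(c1,uv1,c2,uv2):
    o1,d1=ray(c1,[uv1]);o2,d2=ray(c2,[uv2]);d1=d1[0]/np.linalg.norm(d1);d2=d2[0]/np.linalg.norm(d2)
    A=np.stack([d1,-d2],1);s=np.linalg.lstsq(A,o2-o1,rcond=None)[0];a=o1+d1*s[0];b=o2+d2*s[1];return (a+b)/2,np.linalg.norm(a-b)
def st():
    s=get_state(); print('t',round(s['time'],2),'pos',np.round(s['eef_pos'],4),'F',np.round(s['contact_force'],1),'op',round(s['opening'],3),'q',np.round(s['tcp_rot'],4),'j',np.round(s['qpos'],2));return s
E
python3 - <<'E'
from h import *
for n in ['scene','top','wrist']:
    c=snap(n,n+'0'); print(n,c['fx'],c['dist'],ray(c,[[280,210]]))
s=st();print(s.keys(), [k for k in s if 'tip' in k], s.get('tips_ahead'))
E
```

```text
scene 437.8288317681716 [-0.1191007  0.         0.         0.         0.       ] (array([0.91998256, 0.42088743, 0.80328474]), array([[-0.38073945, -0.51383676, -0.7691054 ]]))
top 520.2703763097235 [-0.10941243  0.          0.          0.          0.        ] (array([ 0.40516637, -0.08109716,  1.09229394]), array([[ 0.15355497, -0.00841907, -0.98822501]]))
wrist 293.5031362295912 [-0.01854391  0.          0.          0.          0.        ] (array([ 0.22236805, -0.64117542,  0.37290417]), array([[-0.26202102, -0.06657205, -0.96278427]]))
t 0.15 pos [ 0.155  -0.6564  0.2382] F [0.5 0.5 0.4] op 1.004 q [ 9.933e-01  1.156e-01  0.000e+00 -9.000e-04] j [-1.49  0.29  1.58 -0.    1.28 -0.15]
dict_keys(['time', 'qpos', 'dq', 'joint_efforts', 'eef_pos', 'tcp_rot', 'contact_force', 'wrist_torque', 'opening']) [] None
```

View pics/scene0.png

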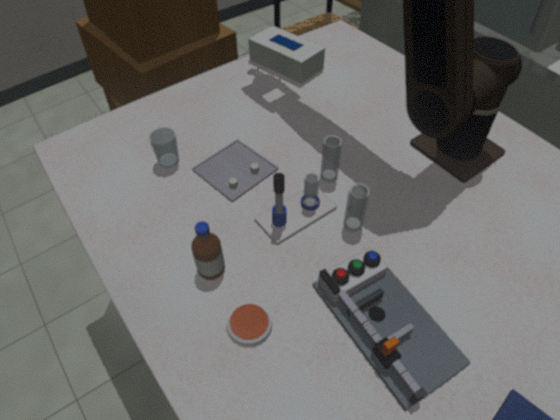

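View pics/top0.png

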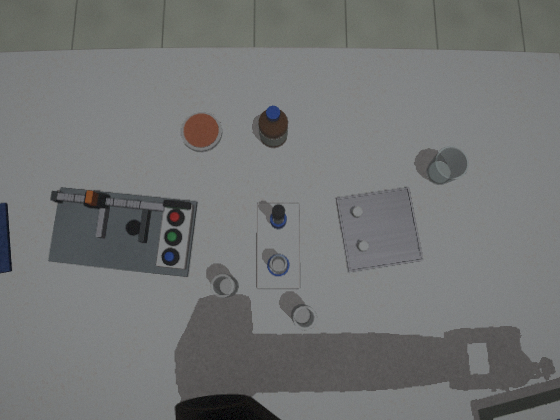

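View pics/wrist0.png

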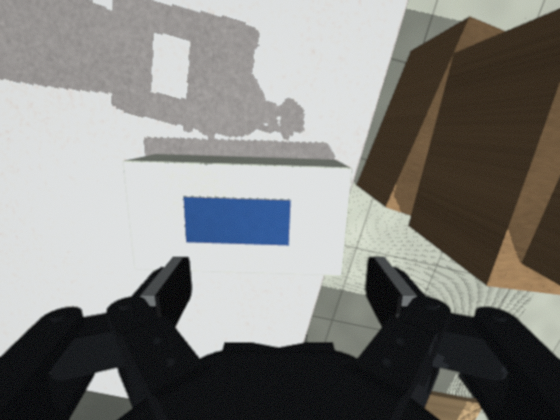

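```bash
python3 - <<'E'
import plant; print(dir(plant)); print(getattr(plant,'tips_ahead',None))
E
```

```text
['Unreachable', '__builtins__', '__cached__', '__doc__', '__file__', '__loader__', '__name__', '__package__', '__spec__', 'get_state', 'read_camera', 'sign_off', 'tips_ahead']
0.008
```

The top view shows two plugs in the tray at about (356,212) and (362,245). The nest tube is at (278,265), the rod at (278,215), and the gauge on the left has its thumb grip at (92,199). The larger decoy tubes are at (225,286) and (303,316).

```bash
python3 - <<'E'
from h import *
c=load('top0')
def p(n,uv,z): print(n,np.round(plane(c,[uv],z)[0],4))
p('plugA',(356,212),.022);p('plugB',(362,245),.022);p('tube top',(278,266),.1);p('rod top',(278,211),.16)
p('thumb',(92,198),.086);p('bed',(134,228),.012);p('blue',(171,257),.045);p('green',(173,237),.045);p('red',(175,216),.045)
for u in [(256,204),(300,203),(300,289),(256,289)]: p('rack',u,.01)
for u in [(62,188),(197,199),(188,276),(50,262)]: p('gauge',u,.012)
for u in [(337,196),(407,188),(422,262),(349,271)]: p('tray',u,.007)
im=cv2.resize(c['img'][180:330,30:430],None,fx=2,fy=2,interpolation=cv2.INTER_CUBIC);cv2.imwrite('pics/topz.png',im)
E
```

```text
plugA [ 0.567  -0.2489  0.022 ]
plugB [ 0.498  -0.2597  0.022 ]
tube top [ 0.4518 -0.0855  0.1   ]
rod top [ 0.5482 -0.0854  0.16  ]
thumb [0.5859 0.2838 0.086 ]
bed [0.535  0.2167 0.012 ]
blue [0.4723 0.1297 0.045 ]
green [0.5127 0.1268 0.045 ]
red [0.5557 0.124  0.045 ]
rack [ 0.5862 -0.0397  0.01  ]
rack [ 0.5882 -0.1326  0.01  ]
rack [ 0.4086 -0.1311  0.01  ]
rack [ 0.4089 -0.0405  0.01  ]
gauge [0.6211 0.3785 0.012 ]
gauge [0.5967 0.0849 0.012 ]
gauge [0.4353 0.1    0.012 ]
gauge [0.4624 0.3944 0.012 ]
tray [ 0.6038 -0.2116  0.007 ]
tray [ 0.6211 -0.363   0.007 ]
tray [ 0.4627 -0.3885  0.007 ]
tray [ 0.4452 -0.2336  0.007 ]
```

View pics/topz.png

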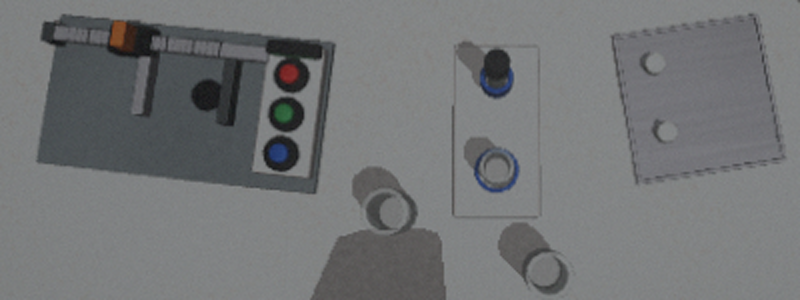

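{"name": "move_arm", "arguments": {"linear": [[0.025, 0.028, 0], [0.025, 0.028, 0], [0.025, 0.028, 0], [0.025, 0.028, 0], [0.025, 0.028, 0], [0.025, 0.028, 0], [0.025, 0.028, 0], [0.025, 0.028, 0], [0.025, 0.028, 0], [0.025, 0.028, 0], [0.025, 0.028, 0], [0.025, 0.028, 0], [0.025, 0.028, 0], [0.02, 0.02, 0], [0, 0, 0]], "twist": [[0, 0, -1], [0, 0, -1], [0, 0, -1], [0, 0, -1], [0, 0, -1], [0, 0, -1], [0, 0, -1], [0, 0, -1], [0, 0, -1], [0, 0, -1], [0, 0, -1], [0, 0, -1], [0, 0, -1], [0, 0, 0], [0, 0, 0]], "grip": 0.6}}

```text
time: 1.4
eef_pos: [0.5068, -0.2504, 0.2316]
tcp_rot: [1.0, -0.008, -0.001, -0.005]
contact_force: [-0.7, -0.0, 0.2]
opening: 0.597
```

```bash
python3 - <<'E'
from h import *
c=snap('wrist','w1'); st(); P=pts(c)
print(np.round(c['depth'][200:210:5,250:300:10],3))
E
```

```text
t 1.45 pos [ 0.5057 -0.2517  0.2314] F [ 0.4 -0.8  0.2] op 0.599 q [ 1.     -0.0079 -0.0017 -0.0045] j [-0.64  0.06  1.85  0.01  1.24  0.94]
[[0.377 0.37  0.371 0.372 0.354]
 [0.381 0.378 0.375 0.376 0.   ]]
```

View pics/w1.png

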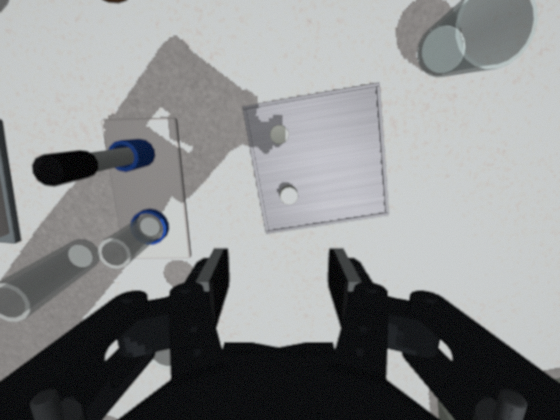

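Wrist view: plugs at about (278,134) and (289,194), the nest collar at (150,227) and the well at (130,155).

```bash
python3 - <<'E'
from h import *
c=load('w1');t=load('top0')
g=c['img']; im=cv2.resize(g[110:220,250:320],None,fx=8,fy=5.4,interpolation=cv2.INTER_CUBIC)
im=cv2.resize(g[110:215,250:320],None,fx=5.6,fy=5.6,interpolation=cv2.INTER_CUBIC);cv2.imwrite('pics/w1z.png',im)
P=pts(c)
for u in [(278,134),(289,194),(286,130),(289,200)]: print(u,g[u[1],u[0]],np.round(P[u[1],u[0]],4),np.round(plane(c,[u],.022)[0],4))
for a,b in [((278,132),(356,211)),((289,191),(363,244))]: print(tri(c,a,t,b))
E
```

```text
(278, 134) [139 146 143] [ 0.5686 -0.2496  0.0222] [ 0.5686 -0.2496  0.022 ]
(289, 194) [207 207 203] [ 0.4986 -0.2617  0.0221] [ 0.4985 -0.2617  0.022 ]
(286, 130) [184 185 182] [ 0.5728 -0.2587  0.0225] [ 0.5728 -0.2588  0.022 ]
(289, 200) [206 205 202] [ 0.4914 -0.2616  0.0229] [ 0.4911 -0.2616  0.022 ]
(array([ 0.57044045, -0.24982999,  0.01503988]), np.float64(0.0006826081455342279))
(array([ 0.50074615, -0.26230128,  0.01621768]), np.float64(0.0010171348886001345))
```

View pics/w1z.png

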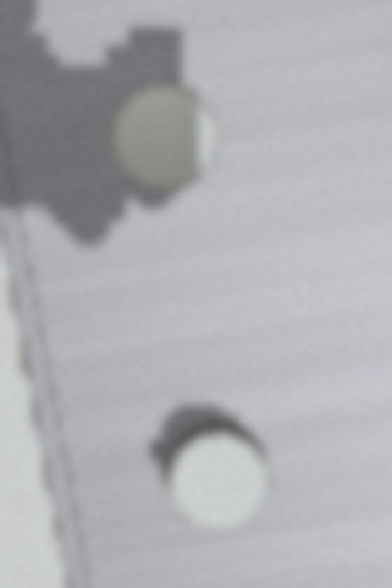

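```bash
cat >> h.py <<'E'
def seg(c,z0,z1,box):
    P=pts(c); x0,x1,y0,y1=box
    m=(c['depth']>0)&(P[...,2]>z0)&(P[...,2]<z1)&(P[...,0]>x0)&(P[...,0]<x1)&(P[...,1]>y0)&(P[...,1]<y1)
    n,l,s,_=cv2.connectedComponentsWithStats(m.astype(np.uint8))
    out=[]
    for i in range(1,n):
        if s[i][4]<15: continue
        q=P[l==i]; (cx,cy),r=cv2.minEnclosingCircle(q[:,:2].astype(np.float32)); out.append((np.round(np.median(q,0),4),np.round([cx,cy,r],4),s[i][4]))
    return out
E
python3 - <<'E'
from h import *
c=load('w1')
for u in seg(c,.0175,.027,(.45,.61,-.39,-.215)):print(u)
for u in [(279.3,134.3),(288.9,195.7)]: print(np.round(plane(c,[u],.022)[0],4))
print('tube');
for u in seg(c,.09,.112,(.40,.5,-.14,-.03)):print(u)
print('decoy')
for u in seg(c,.07,.2,(.30,.44,-.24,.08)):print(u)
E
```

```text
(array([ 0.5687, -0.2508,  0.0221]), array([ 0.5686, -0.2506,  0.0107]), np.int32(271))
(array([ 0.498 , -0.2617,  0.0218]), array([ 0.4974, -0.2615,  0.0109]), np.int32(250))
[ 0.5682 -0.2511  0.022 ]
[ 0.4965 -0.2615  0.022 ]
tube
(array([ 0.4594, -0.0851,  0.0987]), array([ 0.4588, -0.0844,  0.0175]), np.int32(684))
decoy
(array([0.4195, 0.0062, 0.1037]), array([0.4154, 0.0186, 0.0235]), np.int32(2702))
(array([ 0.3419, -0.1236,  0.1156]), array([ 0.3422, -0.1251,  0.0106]), np.int32(274))
```

```bash
cat >> h.py <<'E'
from scipy.spatial.transform import Rotation as Ro
def go(x,y,z,yaw=0):
    s=st(); d=np.array([x,y,z])-s['eef_pos']
    T=Ro.from_euler('z',yaw,degrees=True)*Ro.from_quat([1,0,0,0])
    r=(T*Ro.from_quat(s['tcp_rot']).inv()).as_rotvec(degrees=True)
    a=(Ro.from_euler('z',180,degrees=True)*T*Ro.from_quat(s['tcp_rot']).inv()).as_rotvec(degrees=True)
    print('delta',np.round(d,4),'norm',round(np.linalg.norm(d),3),'twist',np.round(r,2),'alt',np.round(a,1))
E
python3 - <<'E'
from h import *
go(.497,-.2615,.018)
E
```

```text
t 1.45 pos [ 0.5057 -0.2517  0.2314] F [ 0.4 -0.8  0.2] op 0.599 q [ 1.     -0.0079 -0.0017 -0.0045] j [-0.64  0.06  1.85  0.01  1.24  0.94]
delta [-0.0087 -0.0098 -0.2134] norm 0.214 twist [-0.51 -0.19  0.9 ] alt [  -0.3    0.8 -179.1]
```

{"name": "move_arm", "arguments": {"linear": [[-0.004, -0.005, -0.03], [-0.004, -0.005, -0.03], [0, 0, -0.03], [0, 0, -0.03], [0, 0, -0.03], [0, 0, -0.02], [0, 0, -0.01], [0, 0, 0]], "twist": [[-0.5, -0.2, 0.9], [0, 0, 0], [0, 0, 0], [0, 0, 0], [0, 0, 0], [0, 0, 0], [0, 0, 0], [0, 0, 0]]}}

```text
time: 2.12
eef_pos: [0.4926, -0.2681, 0.0472]
tcp_rot: [1.0, -0.001, 0.002, 0.004]
contact_force: [0.3, 0.6, 0.5]
opening: 0.6
```

```bash
python3 - <<'E'
from h import *
c=snap('wrist','w2');go(.497,-.2615,.018)
for u in seg(c,.0175,.027,(.45,.61,-.39,-.215)):print(u)
E
```

```text
t 2.17 pos [ 0.4931 -0.2684  0.0483] F [-0.5  0.8 -0.1] op 0.596 q [ 1.     -0.0011  0.0021  0.0042] j [-0.68  0.27  1.98 -0.01  0.88  0.9 ]
delta [ 0.0039  0.0069 -0.0303] norm 0.031 twist [0.48 0.24 0.13] alt [   0.4   -0.8 -179.9]
(array([ 0.5687, -0.2506,  0.0222]), array([ 0.5683, -0.2503,  0.0112]), np.int32(1390))
(array([ 0.4982, -0.2611,  0.022 ]), array([ 0.4972, -0.2608,  0.0112]), np.int32(1036))
```

View pics/w2.png

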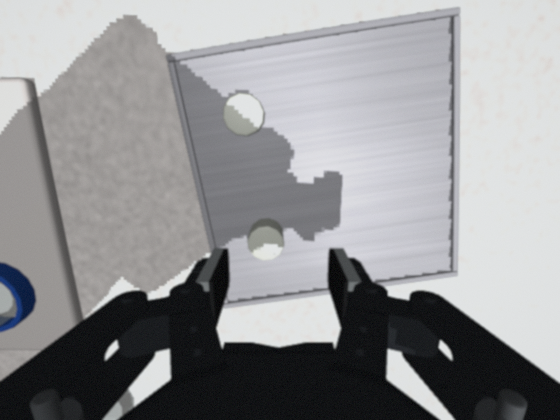

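{"name": "move_arm", "arguments": {"linear": [[0.004, 0.007, -0.005], [0, 0, 0], [0, 0, -0.012], [0, 0, 0]], "twist": [[0.4, 0.2, 0], [0, 0, 0], [0, 0, 0], [0, 0, 0]]}}

```text
time: 2.5
eef_pos: [0.5003, -0.2642, 0.0356]
tcp_rot: [1.0, -0.002, 0.004, 0.004]
contact_force: [-0.9, 1.3, -0.1]
opening: 0.602
```

```bash
python3 - <<'E'
from h import *
go(.497,-.261,.018)
E
```

```text
t 2.5 pos [ 0.5003 -0.2642  0.0356] F [-0.9  1.3 -0.1] op 0.602 q [ 1.     -0.0017  0.0041  0.0036] j [-0.66  0.3   1.97 -0.    0.86  0.91]
delta [-0.0033  0.0032 -0.0176] norm 0.018 twist [0.41 0.47 0.2 ] alt [   0.7   -0.6 -179.8]
```

{"name": "move_arm", "arguments": {"linear": [[-0.003, 0.003, -0.006], [0, 0, -0.006], [0, 0, -0.005]], "twist": [[0.4, 0.4, 0], [0, 0, 0], [0, 0, 0]]}}

```text
time: 2.75
eef_pos: [0.4993, -0.2622, 0.0203]
tcp_rot: [1.0, -0.001, 0.003, 0.002]
contact_force: [0.6, 0.0, -0.1]
opening: 0.602
```

```bash
python3 - <<'E'
from h import *
go(.497,-.261,.018)
E
```

```text
t 2.75 pos [ 0.4993 -0.2622  0.0203] F [ 0.6  0.  -0.1] op 0.602 q [ 1.     -0.0012  0.0028  0.0018] j [-0.66  0.33  1.98  0.    0.83  0.91]
delta [-0.0023  0.0012 -0.0023] norm 0.003 twist [0.2  0.32 0.14] alt [   0.5   -0.3 -179.9]
```

{"name": "move_arm", "arguments": {"linear": [[-0.002, 0.001, -0.002], [0, 0, 0], [0, 0, 0], [0, 0, 0], [0, 0, 0], [0, 0, 0]], "twist": [[0.2, 0.3, 0], [0, 0, 0], [0, 0, 0], [0, 0, 0], [0, 0, 0], [0, 0, 0]], "grip": 0.0, "force": 25}}

```text
time: 3.25
eef_pos: [0.4965, -0.2605, 0.0167]
tcp_rot: [1.0, -0.001, -0.001, -0.001]
contact_force: [-0.2, 0.2, -0.1]
opening: 0.24
```

```bash
python3 - <<'E'
from h import *
go(.458,-.085,.16)
c=snap('wrist','w3')
E
```

```text
t 3.25 pos [ 0.4965 -0.2605  0.0167] F [-0.2  0.2 -0.1] op 0.24 q [ 1.0e+00 -1.1e-03 -1.0e-03 -9.0e-04] j [-0.66  0.33  1.98  0.    0.83  0.91]
delta [-0.0385  0.1755  0.1433] norm 0.23 twist [-0.1  -0.12  0.13] alt [  -0.2    0.2 -179.9]
```

View pics/w3.png

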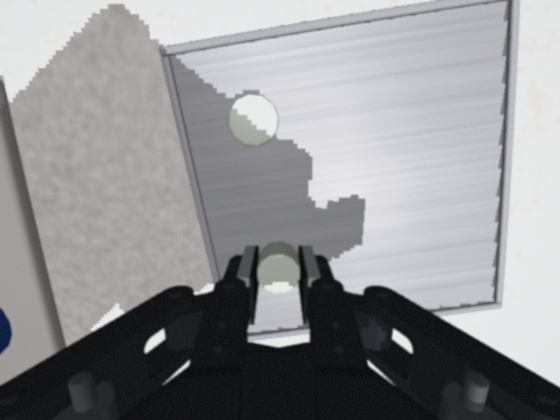

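{"name": "move_arm", "arguments": {"linear": [[0, 0, 0.03], [0, 0, 0.035], [0, 0, 0.035], [0, 0, 0.035], [0, 0, 0.035], [-0.01, 0.03, 0.015], [-0.012, 0.034, 0], [-0.012, 0.034, 0], [-0.012, 0.034, 0], [-0.01, 0.025, 0], [-0.004, 0.014, 0], [0, 0, 0]], "twist": [[0, 0, 0], [0, 0, 0], [0, 0, 0], [0, 0, 0], [0, 0, 0], [0, 0, 0], [0, 0, 0], [0, 0, 0], [0, 0, 0], [0, 0, 0], [0, 0, 0], [0, 0, 0]]}}

```text
time: 4.3
eef_pos: [0.4306, -0.0828, 0.2118]
tcp_rot: [1.0, -0.004, 0.002, -0.001]
contact_force: [0.2, -0.5, 0.0]
opening: 0.239
```

```bash
python3 - <<'E'
from h import *
go(.458,-.085,.16)
c=snap('wrist','w4')
for b in [(.09,.108,(.40,.5,-.14,-.03)),(.016,.026,(.40,.5,-.14,-.03)),(.05,.06,(.5,.6,-.14,-.03)),(.15,.17,(.5,.6,-.14,-.03))]:
  print(b)
  for u in seg(c,*b):print(u)
E
```

```text
t 4.3 pos [ 0.4306 -0.0828  0.2118] F [ 0.2 -0.5  0. ] op 0.239 q [ 1.0e+00 -3.7e-03  1.5e-03 -8.0e-04] j [-0.42 -0.24  2.16  0.    1.21  1.15]
delta [ 0.0274 -0.0022 -0.0518] norm 0.059 twist [-0.1   0.18  0.42] alt [   0.3    0.2 -179.6]
(0.09, 0.108, (0.4, 0.5, -0.14, -0.03))
(array([ 0.4578, -0.0848,  0.0997]), array([ 0.4586, -0.0848,  0.017 ]), np.int32(621))
(0.016, 0.026, (0.4, 0.5, -0.14, -0.03))
(array([ 0.472 , -0.0842,  0.0219]), array([ 0.4593, -0.0846,  0.0229]), np.int32(256))
(array([ 0.4532, -0.084 ,  0.0167]), array([ 0.4559, -0.085 ,  0.0123]), np.int32(172))
(0.05, 0.06, (0.5, 0.6, -0.14, -0.03))
(array([ 0.542 , -0.0845,  0.055 ]), array([ 0.5496, -0.0848,  0.0171]), np.int32(380))
(array([ 0.5414, -0.0855,  0.0552]), array([ 0.5446, -0.0856,  0.0076]), np.int32(29))
(0.15, 0.17, (0.5, 0.6, -0.14, -0.03))
(array([ 0.5487, -0.0845,  0.1601]), array([ 0.5494, -0.0846,  0.012 ]), np.int32(1522))
```

View pics/w4.png

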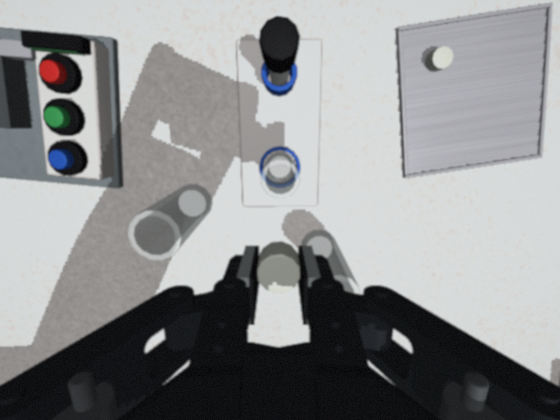

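The tube rim centre is (0.4586,-0.0848,0.100) with radius 17 mm, and the rod is at (0.5494,-0.0846) with its top at 0.160. Both match the given sizes. Next I measure where the plug sits in the tool.

```bash
python3 - <<'E'
from h import *
for tag,tcp in [('w3',[.4965,-.2605,.0167]),('w4',[.4306,-.0828,.2118])]:
    c=load(tag);P=pts(c)-np.array(tcp)
    h=P[215:300,262:297]; im=c['img'][215:300,262:297]
    m=(abs(h[...,0])<.02)&(abs(h[...,1])<.009)&(h[...,2]>-.005)&(h[...,2]<.012)
    q=h[m]; print(len(q),np.round(np.median(q,0),4),np.round(q.min(0),4),np.round(q.max(0),4)); 
    print(np.round(h[40:60:4,17],4))
c=load('w4');print(proj(c,[[.4306,-.0828,.2168]]))
cv2.imwrite('pics/w4z.png',cv2.resize(c['img'][210:330,220:340],None,fx=5,fy=5,interpolation=cv2.INTER_CUBIC))
E
```

```text
1452 [ 0.0033 -0.0005  0.0055] [-0.01  -0.009 -0.005] [0.0118 0.008  0.0076]
[[ 0.0106 -0.0008  0.0059]
 [ 0.0084 -0.0008  0.0056]
 [ 0.0063 -0.0008  0.0057]
 [ 0.0039 -0.0008  0.0052]
 [ 0.0019 -0.0008  0.0055]]
1455 [ 0.0033 -0.0007  0.0054] [-0.0102 -0.009  -0.005 ] [0.012  0.008  0.0076]
[[ 0.0104 -0.0008  0.0055]
 [ 0.0083 -0.0008  0.0056]
 [ 0.0058 -0.0008  0.0047]
 [ 0.0035 -0.0007  0.0044]
 [ 0.0019 -0.0007  0.0055]]
[[277.54322252 274.12304958]]
```

View pics/w4z.png

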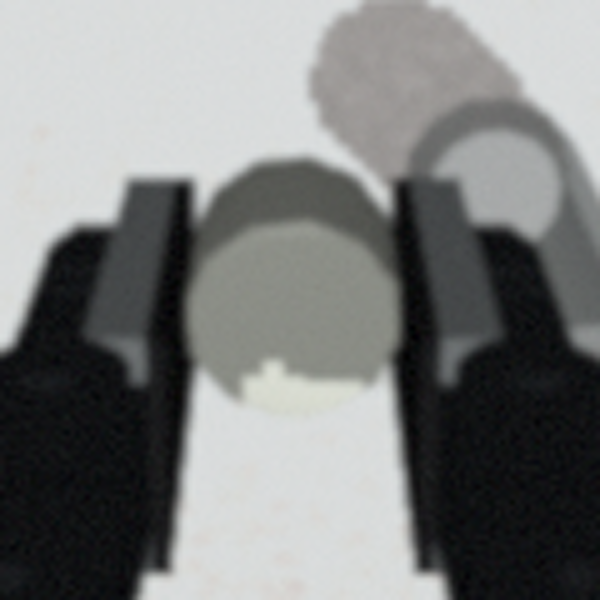

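{"name": "move_arm", "arguments": {"linear": [[0.014, -0.001, -0.03], [0.014, 0, -0.03], [0, 0, -0.015], [0, 0, 0]], "twist": [[0, 0.2, 0.4], [0, 0, 0], [0, 0, 0], [0, 0, 0]]}}

```text
time: 4.68
eef_pos: [0.4634, -0.0884, 0.1384]
tcp_rot: [1.0, -0.0, 0.005, 0.003]
contact_force: [-1.0, -0.2, -0.7]
opening: 0.239
```

```bash
python3 - <<'E'
from h import *
go(.458,-.084,.122)
c=snap('wrist','w5')
for b in [(.09,.108,(.40,.5,-.14,-.03))]:
  for u in seg(c,*b):print(u)
E
```

```text
t 4.68 pos [ 0.4634 -0.0884  0.1384] F [-1.  -0.2 -0.7] op 0.239 q [ 1.0e+00 -3.0e-04  5.3e-03  2.8e-03] j [-0.4  -0.06  2.16 -0.    1.04  1.17]
delta [-0.0054  0.0044 -0.0164] norm 0.018 twist [0.32 0.61 0.04] alt [   1.    -0.5 -180. ]
(array([ 0.4709, -0.0857,  0.0995]), array([ 0.4597, -0.0847,  0.0166]), np.int32(613))
```

View pics/w5.png

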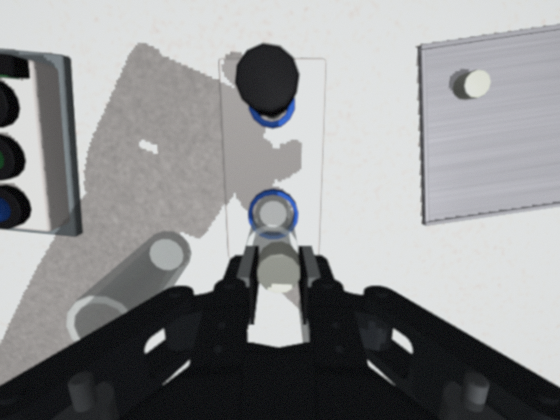

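{"name": "move_arm", "arguments": {"linear": [[-0.005, 0.004, -0.008], [0, 0, -0.006], [0, 0, 0], [0, 0, 0]], "twist": [[0.3, 0.6, 0], [0, 0, 0], [0, 0, 0], [0, 0, 0]]}}

```text
time: 5.07
eef_pos: [0.4604, -0.087, 0.1276]
tcp_rot: [1.0, -0.002, 0.003, 0.001]
contact_force: [-0.5, -0.4, -0.7]
opening: 0.24
```

```bash
python3 - <<'E'
from h import *
go(.4585,-.084,.111)
E
```

```text
t 5.07 pos [ 0.4604 -0.087   0.1276] F [-0.5 -0.4 -0.7] op 0.24 q [ 1.     -0.0017  0.0025  0.0014] j [-0.4  -0.05  2.17 -0.    1.02  1.17]
delta [-0.0019  0.003  -0.0166] norm 0.017 twist [0.16 0.29 0.19] alt [   0.5   -0.3 -179.8]
```

{"name": "move_arm", "arguments": {"linear": [[-0.003, 0.004, -0.004], [0, 0.001, -0.003]], "twist": [[0.2, 0.3, 0.2], [0, 0, 0]]}}

```text
time: 5.23
eef_pos: [0.4582, -0.0824, 0.1221]
tcp_rot: [1.0, -0.0, 0.002, 0.0]
contact_force: [-0.4, -0.9, 0.4]
opening: 0.24
```

```bash
python3 - <<'E'
from h import *
go(.4585,-.084,.111)
E
```

```text
t 5.23 pos [ 0.4582 -0.0824  0.1221] F [-0.4 -0.9  0.4] op 0.24 q [ 1.0e+00 -1.0e-04  1.5e-03  3.0e-04] j [-0.4  -0.05  2.18  0.    1.01  1.17]
delta [ 0.0003 -0.0016 -0.0111] norm 0.011 twist [0.04 0.18 0.01] alt [ 3.0e-01 -1.0e-01 -1.8e+02]
```

{"name": "move_arm", "arguments": {"linear": [[0, -0.002, -0.003], [0, 0, 0]], "twist": [[0, 0.2, 0], [0, 0, 0]]}}

```text
time: 5.4
eef_pos: [0.4581, -0.0842, 0.119]
tcp_rot: [1.0, 0.0, -0.0, 0.0]
contact_force: [-1.6, -0.8, -0.2]
opening: 0.242
```

```bash
python3 - <<'E'
from h import *
go(.4585,-.084,.111)
c=snap('wrist','w6')
cv2.imwrite('pics/w6z.png',cv2.resize(c['img'][180:330,205:355],None,fx=4,fy=4,interpolation=cv2.INTER_CUBIC))
s=snap('scene','s6');u=proj(s,[[.4585,-.084,.11]])[0].astype(int);print(u)
cv2.imwrite('pics/s6z.png',cv2.resize(s['img'][u[1]-50:u[1]+70,u[0]-60:u[0]+60],None,fx=5,fy=5,interpolation=cv2.INTER_CUBIC))
E
```

```text
t 5.4 pos [ 0.4581 -0.0842  0.119 ] F [-1.6 -0.8 -0.2] op 0.242 q [ 1.e+00  3.e-04 -0.e+00  5.e-04] j [-0.4  -0.04  2.18 -0.    1.01  1.17]
delta [ 0.0004  0.0002 -0.008 ] norm 0.008 twist [ 0.05 -0.   -0.03] alt [0.0e+00 1.0e-01 1.8e+02]
[311 173]
```

View pics/w6z.png

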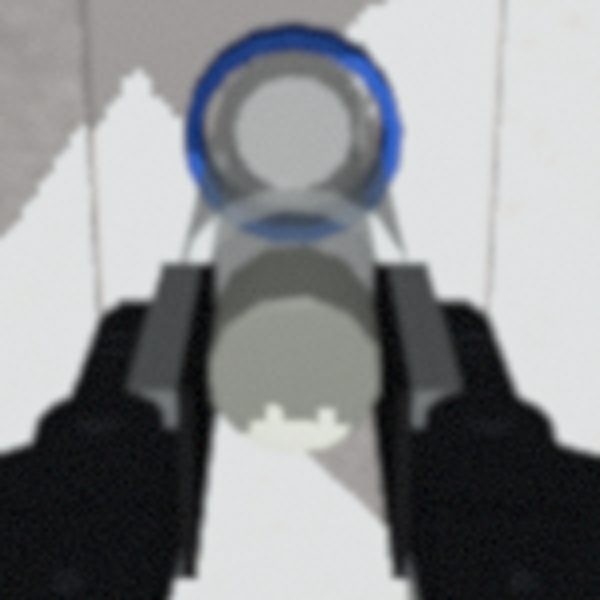

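View pics/s6z.png

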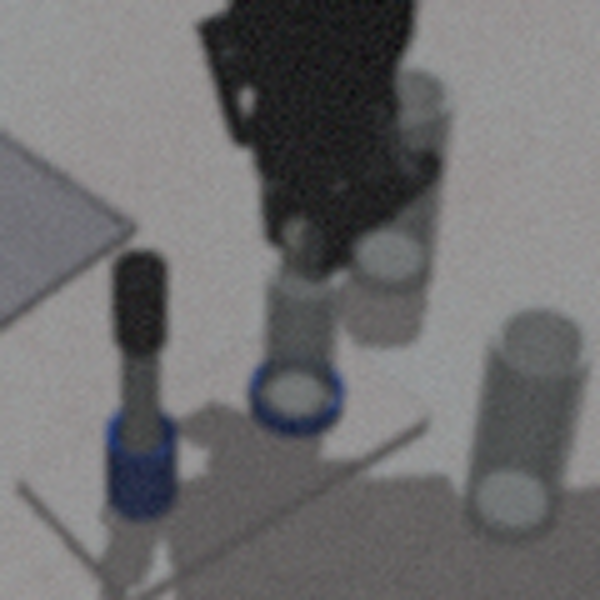

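{"name": "move_arm", "arguments": {"linear": [[0, 0, -0.004], [0, 0, -0.004], [0, 0, -0.002]], "twist": [[0, 0, 0], [0, 0, 0], [0, 0, 0]]}}

```text
time: 5.75
eef_pos: [0.4591, -0.0845, 0.1096]
tcp_rot: [1.0, 0.0, 0.001, 0.001]
contact_force: [-0.6, -0.4, -0.1]
opening: 0.241
```

{"name": "move_arm", "arguments": {"linear": [[0, 0, 0], [0, 0, 0], [0, 0, 0], [0, 0, 0.01], [0, 0, 0.03], [0, 0, 0.035], [0, 0, 0.03], [0, 0, 0]], "twist": [[0, 0, 0], [0, 0, 0], [0, 0, 0], [0, 0, 0], [0, 0, 0], [0, 0, 0], [0, 0, 0], [0, 0, 0]], "grip": 0.6}}

```text
time: 6.42
eef_pos: [0.456, -0.0832, 0.2181]
tcp_rot: [1.0, 0.0, -0.002, -0.001]
contact_force: [1.6, -0.1, 0.6]
opening: 0.599
```

```bash
python3 - <<'E'
from h import *
c=snap('wrist','w7')
for u in seg(c,.0175,.027,(.45,.61,-.39,-.215)):print(u)
go(.5683,-.2505,.1)
E
```

```text
(array([ 0.568 , -0.2489,  0.0222]), array([ 0.5682, -0.2495,  0.0111]), np.int32(372))
t 6.47 pos [ 0.4551 -0.0829  0.2158] F [0.3 0.4 0. ] op 0.601 q [ 1.0e+00  1.0e-04 -3.6e-03 -1.2e-03] j [-0.4  -0.17  2.1  -0.    1.22  1.17]
delta [ 0.1132 -0.1676 -0.1158] norm 0.233 twist [-0.13 -0.42 -0.01] alt [  0.7  -0.2 180. ]
```

View pics/w7.png

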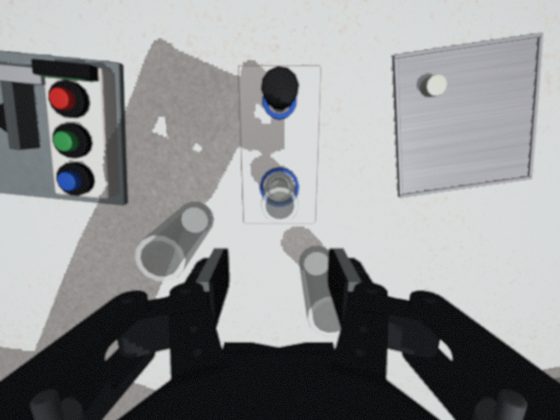

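The first plug is in the tube. Now the second.

{"name": "move_arm", "arguments": {"linear": [[0.02, -0.03, 0], [0.023, -0.034, 0], [0.023, -0.034, 0], [0.023, -0.034, -0.02], [0.022, -0.03, -0.035], [0, 0, -0.035], [0, 0, -0.035], [0, 0, -0.025], [0, 0, 0]], "twist": [[0, -0.4, 0], [0, 0, 0], [0, 0, 0], [0, 0, 0], [0, 0, 0], [0, 0, 0], [0, 0, 0], [0, 0, 0], [0, 0, 0]]}}

```text
time: 7.22
eef_pos: [0.5607, -0.2421, 0.0667]
tcp_rot: [1.0, 0.001, 0.002, -0.001]
contact_force: [-1.0, 0.5, -0.9]
opening: 0.597
```

```bash
python3 - <<'E'
from h import *
c=snap('wrist','w8')
for u in seg(c,.0175,.027,(.45,.61,-.39,-.215)):print(u)
go(.5683,-.25,.017)
E
```

```text
(array([ 0.5699, -0.2502,  0.022 ]), array([ 0.569 , -0.2505,  0.011 ]), np.int32(853))
t 7.27 pos [ 0.5615 -0.2425  0.0688] F [0.2 0.4 0.1] op 0.604 q [1.     0.001  0.0025 0.    ] j [-0.57  0.34  1.85  0.    0.95  0.99]
delta [ 0.0068 -0.0075 -0.0518] norm 0.053 twist [ 0.    0.28 -0.11] alt [ -0.4   0.  179.9]
```

{"name": "move_arm", "arguments": {"linear": [[0.005, -0.005, -0.012], [0.003, -0.004, -0.012], [0, 0, -0.012], [0, 0, -0.006]], "twist": [[0, 0.2, 0], [0, 0, 0], [0, 0, 0], [0, 0, 0]]}}

```text
time: 7.6
eef_pos: [0.573, -0.2532, 0.0313]
tcp_rot: [1.0, 0.001, 0.005, 0.002]
contact_force: [-0.2, 0.6, -0.7]
opening: 0.603
```

```bash
python3 - <<'E'
from h import *
go(.5685,-.25,.017)
E
```

```text
t 7.6 pos [ 0.573  -0.2532  0.0313] F [-0.2  0.6 -0.7] op 0.603 q [1.     0.0014 0.0045 0.0024] j [-0.58  0.42  1.82  0.    0.89  0.99]
delta [-0.0045  0.0032 -0.0143] norm 0.015 twist [ 0.28  0.52 -0.16] alt [ -0.8   0.4 179.8]
```

{"name": "move_arm", "arguments": {"linear": [[-0.004, 0.003, -0.005], [-0.002, 0.001, -0.005], [0, 0, -0.003]], "twist": [[0.2, 0.4, 0], [0.1, 0.2, 0], [0, 0, 0]]}}

```text
time: 7.85
eef_pos: [0.5671, -0.2488, 0.0187]
tcp_rot: [1.0, 0.002, -0.0, 0.0]
contact_force: [0.0, -0.4, 0.4]
opening: 0.601
```

```bash
python3 - <<'E'
from h import *
go(.5685,-.25,.017)
E
```

```text
t 7.85 pos [ 0.5671 -0.2488  0.0187] F [ 0.  -0.4  0.4] op 0.601 q [ 1.0e+00  1.7e-03 -3.0e-04  1.0e-04] j [-0.58  0.43  1.84 -0.    0.88  0.99]
delta [ 0.0014 -0.0012 -0.0017] norm 0.002 twist [ 0.01 -0.04 -0.19] alt [1.000e-01 0.000e+00 1.798e+02]
```

{"name": "move_arm", "arguments": {"linear": [[0.002, -0.001, -0.002], [0, 0, 0], [0, 0, 0], [0, 0, 0], [0, 0, 0], [0, 0, 0]], "twist": [[0, 0, 0], [0, 0, 0], [0, 0, 0], [0, 0, 0], [0, 0, 0], [0, 0, 0]], "grip": 0.0}}

```text
time: 8.35
eef_pos: [0.5699, -0.2498, 0.0179]
tcp_rot: [1.0, 0.002, 0.001, 0.001]
contact_force: [-0.4, 0.5, 0.1]
opening: 0.243
```

```bash
python3 - <<'E'
from h import *
go(.4585,-.084,.215)
c=snap('wrist','w9')
cv2.imwrite('pics/w9z.png',cv2.resize(c['img'][210:330,220:340],None,fx=5,fy=5,interpolation=cv2.INTER_CUBIC))
E
```

```text
t 8.35 pos [ 0.5699 -0.2498  0.0179] F [-0.4  0.5  0.1] op 0.243 q [1.e+00 2.e-03 6.e-04 6.e-04] j [-0.58  0.44  1.83 -0.    0.87  0.99]
delta [-0.1114  0.1658  0.1971] norm 0.281 twist [ 0.07  0.06 -0.22] alt [-1.000e-01  1.000e-01  1.798e+02]
```

View pics/w9z.png

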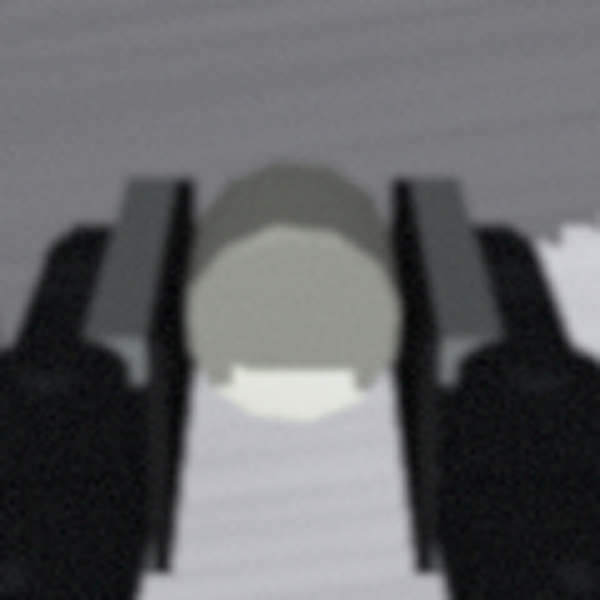

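{"name": "move_arm", "arguments": {"linear": [[0, 0, 0.03], [0, 0, 0.035], [0, 0, 0.035], [0, 0, 0.035], [0, 0, 0.035], [-0.02, 0.03, 0.02], [-0.022, 0.033, 0], [-0.022, 0.033, 0], [-0.022, 0.033, 0], [-0.018, 0.027, 0], [-0.007, 0.01, 0], [0, 0, 0]], "twist": [[0, 0, 0], [0, 0, 0], [0, 0, 0], [0, 0, 0], [0, 0, 0], [0, 0, 0], [0, 0, 0], [0, 0, 0], [0, 0, 0], [0, 0, 0], [0, 0, 0], [0, 0, 0]]}}

```text
time: 9.4
eef_pos: [0.4515, -0.0785, 0.217]
tcp_rot: [1.0, -0.0, 0.003, 0.001]
contact_force: [0.1, 0.3, -0.3]
opening: 0.237
```

```bash
python3 - <<'E'
from h import *
go(.4595,-.084,.13)
c=snap('wrist','w10')
for b in [(.09,.108,(.40,.5,-.14,-.03))]:
  for u in seg(c,*b):print(u)
E
```

```text
t 9.4 pos [ 0.4515 -0.0785  0.217 ] F [ 0.1  0.3 -0.3] op 0.237 q [ 1.0e+00 -2.0e-04  2.9e-03  7.0e-04] j [-0.39 -0.19  2.12  0.    1.21  1.18]
delta [ 0.008  -0.0055 -0.087 ] norm 0.088 twist [0.08 0.33 0.03] alt [ 5.0e-01 -1.0e-01 -1.8e+02]
(array([ 0.4584, -0.085 ,  0.0997]), array([ 0.4585, -0.0848,  0.017 ]), np.int32(612))
```

{"name": "move_arm", "arguments": {"linear": [[0.004, -0.003, -0.03], [0.003, -0.002, -0.03], [0, 0, -0.015], [0, 0, 0]], "twist": [[0, 0.3, 0], [0, 0, 0], [0, 0, 0], [0, 0, 0]]}}

```text
time: 9.78
eef_pos: [0.4639, -0.0884, 0.1437]
tcp_rot: [1.0, -0.001, 0.006, 0.004]
contact_force: [-0.3, -0.4, -0.1]
opening: 0.239
```

```bash
python3 - <<'E'
from h import *
go(.4595,-.084,.12)
E
```

```text
t 9.78 pos [ 0.4639 -0.0884  0.1437] F [-0.3 -0.4 -0.1] op 0.239 q [ 1.0e+00 -8.0e-04  5.9e-03  3.8e-03] j [-0.4  -0.07  2.15 -0.    1.05  1.17]
delta [-0.0044  0.0044 -0.0237] norm 0.025 twist [0.44 0.67 0.09] alt [   1.1   -0.7 -179.9]
```

{"name": "move_arm", "arguments": {"linear": [[-0.004, 0.004, -0.008], [-0.002, 0.002, -0.008], [0, 0, -0.004], [0, 0, 0]], "twist": [[0.4, 0.6, 0], [0.2, 0.2, 0], [0, 0, 0], [0, 0, 0]]}}

```text
time: 10.12
eef_pos: [0.4595, -0.0846, 0.1234]
tcp_rot: [1.0, -0.002, -0.001, -0.001]
contact_force: [-0.1, 0.0, -0.4]
opening: 0.24
```

```bash
python3 - <<'E'
from h import *
go(.4595,-.084,.111)
E
```

```text
t 10.12 pos [ 0.4595 -0.0846  0.1234] F [-0.1  0.  -0.4] op 0.24 q [ 1.     -0.0022 -0.0011 -0.0015] j [-0.4  -0.04  2.17  0.    1.02  1.17]
delta [-0.      0.0006 -0.0124] norm 0.012 twist [-0.17 -0.13  0.25] alt [  -0.2    0.3 -179.8]
```

{"name": "move_arm", "arguments": {"linear": [[0, 0.001, -0.004], [0, 0, -0.004], [0, 0, -0.003], [0, 0, -0.003]], "twist": [[-0.1, -0.1, 0], [0, 0, 0], [0, 0, 0], [0, 0, 0]]}}

```text
time: 10.45
eef_pos: [0.4619, -0.0846, 0.1115]
tcp_rot: [1.0, -0.002, 0.003, 0.001]
contact_force: [-0.9, 0.2, 9.8]
opening: 0.24
```

{"name": "move_arm", "arguments": {"linear": [[0, 0, 0.004], [-0.002, 0, 0.003]], "twist": [[0.1, 0.2, 0], [0, 0, 0]]}}

```text
time: 10.62
eef_pos: [0.4601, -0.0846, 0.1186]
tcp_rot: [1.0, -0.002, 0.001, -0.0]
contact_force: [-0.1, 0.0, 0.7]
opening: 0.243
```

```bash
python3 - <<'E'
from h import *
go(.4595,-.084,.111)
c=snap('wrist','w11')
for b in [(.09,.108,(.40,.5,-.14,-.03))]:
  for u in seg(c,*b):print(u)
cv2.imwrite('pics/w11z.png',cv2.resize(c['img'][180:330,205:355],None,fx=4,fy=4,interpolation=cv2.INTER_CUBIC))
E
```

```text
t 10.62 pos [ 0.4601 -0.0846  0.1186] F [-0.1  0.   0.7] op 0.243 q [ 1.0e+00 -2.0e-03  1.1e-03 -1.0e-04] j [-0.4  -0.04  2.17  0.    1.01  1.17]
delta [-0.0006  0.0006 -0.0076] norm 0.008 twist [-0.01  0.13  0.23] alt [   0.2    0.  -179.8]
(array([ 0.4718, -0.0848,  0.0992]), array([ 0.4633, -0.0846,  0.0161]), np.int32(628))
```

View pics/w11z.png

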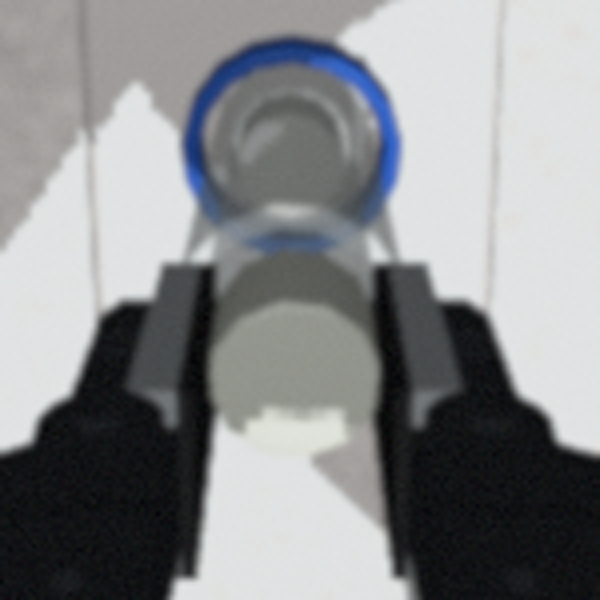

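{"name": "move_arm", "arguments": {"linear": [[-0.002, 0.001, -0.003], [-0.001, 0, -0.003]], "twist": [[0, 0.1, 0], [0, 0, 0]]}}

```text
time: 10.83
eef_pos: [0.4572, -0.0837, 0.1138]
tcp_rot: [1.0, -0.002, 0.001, 0.0]
contact_force: [0.0, 0.2, -0.2]
opening: 0.239
```

```bash
python3 - <<'E'
from h import *
go(.459,-.0842,.111)
E
```

```text
t 10.83 pos [ 0.4572 -0.0837  0.1138] F [ 0.   0.2 -0.2] op 0.239 q [ 1.0e+00 -1.9e-03  1.3e-03  5.0e-04] j [-0.4  -0.04  2.18  0.    0.99  1.17]
delta [ 0.0018 -0.0005 -0.0028] norm 0.003 twist [0.05 0.15 0.22] alt [ 2.000e-01 -1.000e-01 -1.798e+02]
```

{"name": "move_arm", "arguments": {"linear": [[0.002, -0.001, 0.0], [0, 0, -0.003]], "twist": [[0, 0, 0], [0, 0, 0]]}}

```text
time: 11.0
eef_pos: [0.4588, -0.0845, 0.1102]
tcp_rot: [1.0, -0.002, 0.001, 0.0]
contact_force: [0.4, -0.2, -0.9]
opening: 0.238
```

```bash
python3 - <<'E'
from h import *
go(.459,-.0842,.111)
E
```

```text
t 11.0 pos [ 0.4588 -0.0845  0.1102] F [ 0.4 -0.2 -0.9] op 0.238 q [ 1.0e+00 -1.9e-03  1.1e-03  4.0e-04] j [-0.4  -0.03  2.18  0.    0.99  1.17]
delta [0.0002 0.0003 0.0008] norm 0.001 twist [0.05 0.13 0.21] alt [ 2.000e-01 -1.000e-01 -1.798e+02]
```

Bottom of the plug is about 4 mm inside the bore with no contact force. Release.

{"name": "move_arm", "arguments": {"linear": [[0, 0, 0], [0, 0, 0], [0, 0, 0], [0, 0, 0], [0, 0, 0.01], [0, 0, 0.03], [0, 0, 0.035], [0, 0, 0.03], [0, 0, 0]], "twist": [[0, 0, 0], [0, 0, 0], [0, 0, 0], [0, 0, 0], [0, 0, 0], [0, 0, 0], [0, 0, 0], [0, 0, 0], [0, 0, 0]], "grip": 0.6}}

```text
time: 11.75
eef_pos: [0.4553, -0.0832, 0.2181]
tcp_rot: [1.0, -0.002, -0.003, -0.001]
contact_force: [0.3, -0.5, 0.6]
opening: 0.6
```

```bash
python3 - <<'E'
from h import *
c=snap('wrist','w12'); st()
for b in [(.09,.108,(.40,.5,-.14,-.03)),(.15,.17,(.5,.6,-.14,-.03)),(.0175,.027,(.45,.61,-.39,-.215))]:
  print(b)
  for u in seg(c,*b):print(u)
E
```

```text
t 11.8 pos [ 0.4544 -0.0828  0.2157] F [ 0.3  0.7 -0. ] op 0.6 q [ 1.     -0.002  -0.0044 -0.0019] j [-0.4  -0.17  2.1   0.    1.22  1.17]
(0.09, 0.108, (0.4, 0.5, -0.14, -0.03))
(array([ 0.4582, -0.0848,  0.0996]), array([ 0.4585, -0.0844,  0.0172]), np.int32(607))
(0.15, 0.17, (0.5, 0.6, -0.14, -0.03))
(array([ 0.5493, -0.0849,  0.1601]), array([ 0.5493, -0.0847,  0.0121]), np.int32(1260))
(0.0175, 0.027, (0.45, 0.61, -0.39, -0.215))
```

View pics/w12.png

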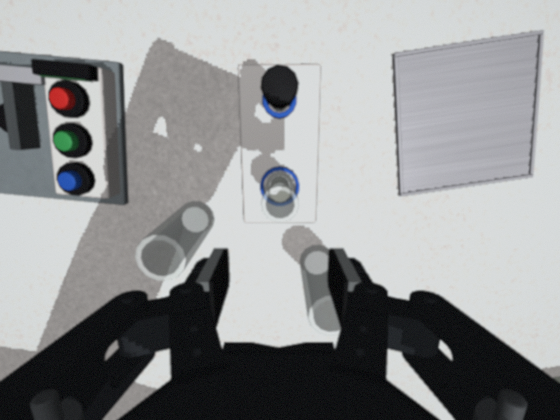

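{"name": "move_arm", "arguments": {"linear": [[0.03, -0.001, 0], [0.035, -0.001, 0], [0.028, 0, -0.01], [0, 0, -0.02], [0, 0, -0.015], [0, 0, 0]], "twist": [[-0.1, -0.4, 0.2], [0, 0, 0], [0, 0, 0], [0, 0, 0], [0, 0, 0], [0, 0, 0]]}}

```text
time: 12.3
eef_pos: [0.5491, -0.0837, 0.1671]
tcp_rot: [1.0, -0.0, -0.002, -0.001]
contact_force: [-0.7, 0.3, -0.6]
opening: 0.601
```

```bash
python3 - <<'E'
from h import *
c=snap('wrist','w13'); go(.5493,-.0847,.129)
for b in [(.15,.17,(.5,.6,-.14,-.03))]:
  for u in seg(c,*b):print(u)
E
```

```text
t 12.35 pos [ 0.5492 -0.0838  0.1682] F [-0.6  0.3 -0.1] op 0.604 q [ 1.0e+00 -4.0e-04 -1.1e-03 -1.1e-03] j [-0.33  0.1   1.93  0.    1.12  1.24]
delta [ 0.0001 -0.0009 -0.0392] norm 0.039 twist [-0.12 -0.13  0.05] alt [  -0.2    0.2 -179.9]
(array([ 0.5522, -0.0845,  0.1599]), array([ 0.5502, -0.0845,  0.0121]), np.int32(1608))
(array([ 0.5527, -0.0585,  0.1676]), array([ 0.5502, -0.0554,  0.0117]), np.int32(134))
(array([ 0.5538, -0.1099,  0.1674]), array([ 0.5504, -0.1125,  0.0114]), np.int32(139))
```

View pics/w13.png

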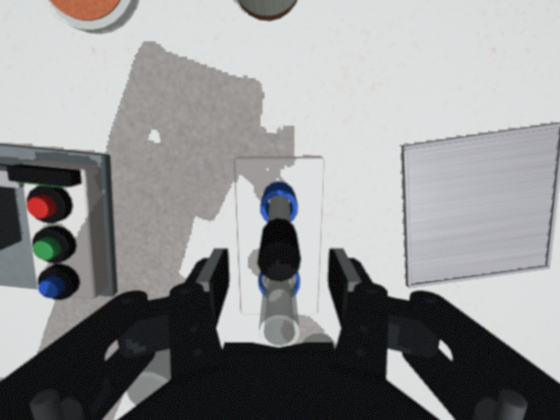

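{"name": "move_arm", "arguments": {"linear": [[0, -0.001, -0.012], [0, 0, -0.012], [0, 0, -0.01], [0, 0, -0.005], [0, 0, 0]], "twist": [[-0.1, -0.1, 0], [0, 0, 0], [0, 0, 0], [0, 0, 0], [0, 0, 0]]}}

```text
time: 12.77
eef_pos: [0.5483, -0.085, 0.1268]
tcp_rot: [1.0, -0.001, 0.0, 0.0]
contact_force: [0.1, -0.7, 0.3]
opening: 0.602
```

```bash
python3 - <<'E'
from h import *
go(.5496,-.0847,.129)
E
```

```text
t 12.77 pos [ 0.5483 -0.085   0.1268] F [ 0.1 -0.7  0.3] op 0.602 q [ 1.e+00 -7.e-04  3.e-04  1.e-04] j [-0.34  0.15  1.96 -0.    1.03  1.24]
delta [0.0013 0.0003 0.0022] norm 0.003 twist [0.01 0.03 0.08] alt [ 1.000e-01 -0.000e+00 -1.799e+02]
```

{"name": "move_arm", "arguments": {"linear": [[0.002, 0, 0.002], [0, 0, 0], [0, 0, 0], [0, 0, 0], [0, 0, 0], [0, 0, 0]], "twist": [[0, 0, 0], [0, 0, 0], [0, 0, 0], [0, 0, 0], [0, 0, 0], [0, 0, 0]], "grip": 0.0, "force": 90}}

```text
time: 13.27
eef_pos: [0.5512, -0.0852, 0.1305]
tcp_rot: [1.0, -0.001, 0.001, 0.0]
contact_force: [-0.6, 0.1, -0.4]
opening: 0.26
```

```bash
python3 - <<'E'
from h import *
st()
E
```

```text
t 13.27 pos [ 0.5512 -0.0852  0.1305] F [-0.6  0.1 -0.4] op 0.26 q [ 1.0e+00 -7.0e-04  1.5e-03  5.0e-04] j [-0.34  0.15  1.96  0.    1.04  1.24]
```

{"name": "move_arm", "arguments": {"linear": [[0, 0, 0.01], [0, 0, 0.02], [0, 0, 0.025], [0, 0, 0.025], [0, 0, 0.02], [0, 0, 0.015], [0, 0, 0]], "twist": [[0, 0, 0], [0, 0, 0], [0, 0, 0], [0, 0, 0], [0, 0, 0], [0, 0, 0], [0, 0, 0]]}}

```text
time: 13.85
eef_pos: [0.5492, -0.0845, 0.2528]
tcp_rot: [1.0, -0.001, 0.001, 0.0]
contact_force: [-0.1, 0.4, -0.4]
opening: 0.258
```

```bash
python3 - <<'E'
from h import *
go(.4585,-.0847,.25)
c=snap('wrist','w14');s=snap('scene','s14')
E
```

```text
t 13.85 pos [ 0.5492 -0.0845  0.2528] F [-0.1  0.4 -0.4] op 0.258 q [ 1.e+00 -7.e-04  8.e-04  2.e-04] j [-0.34  0.01  1.86  0.    1.27  1.24]
delta [-0.0907 -0.0002 -0.0028] norm 0.091 twist [0.02 0.09 0.09] alt [ 1.000e-01 -0.000e+00 -1.799e+02]
```

View pics/w14.png

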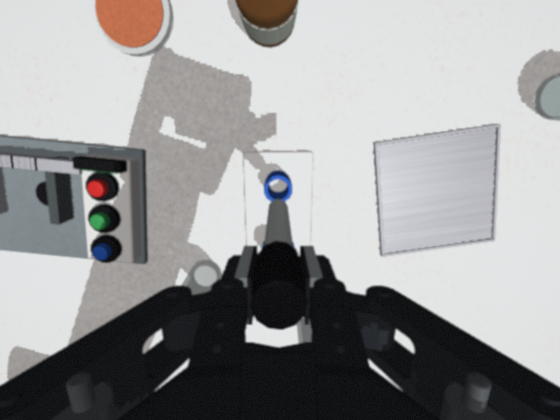

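View pics/s14.png

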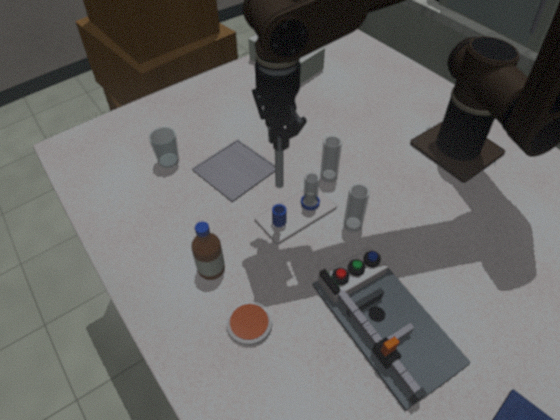

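{"name": "move_arm", "arguments": {"linear": [[-0.02, 0, 0], [-0.025, 0, 0], [-0.025, 0, 0], [-0.014, 0, 0], [-0.006, 0, 0], [0, 0, 0]], "twist": [[0, 0, 0], [0, 0, 0], [0, 0, 0], [0, 0, 0], [0, 0, 0], [0, 0, 0]]}}

```text
time: 14.45
eef_pos: [0.4501, -0.0821, 0.2382]
tcp_rot: [1.0, -0.001, -0.01, -0.004]
contact_force: [-0.2, -0.1, -0.8]
opening: 0.253
```

```bash
python3 - <<'E'
from h import *
go(.4585,-.0845,.171)
c=snap('wrist','w15');s=snap('scene','s15')
u=proj(s,[[.4585,-.084,.11]])[0].astype(int)
cv2.imwrite('pics/s15z.png',cv2.resize(s['img'][u[1]-60:u[1]+60,u[0]-60:u[0]+60],None,fx=5,fy=5,interpolation=cv2.INTER_CUBIC))
cv2.imwrite('pics/w15z.png',cv2.resize(c['img'][140:290,205:355],None,fx=4,fy=4,interpolation=cv2.INTER_CUBIC))
E
```

```text
t 14.45 pos [ 0.4501 -0.0821  0.2382] F [-0.2 -0.1 -0.8] op 0.253 q [ 9.999e-01 -5.000e-04 -9.900e-03 -4.000e-03] j [-0.4  -0.2   2.08 -0.    1.28  1.17]
delta [ 0.0084 -0.0024 -0.0672] norm 0.068 twist [-0.46 -1.13  0.06] alt [  -1.8    0.7 -179.9]
```

View pics/s15z.png

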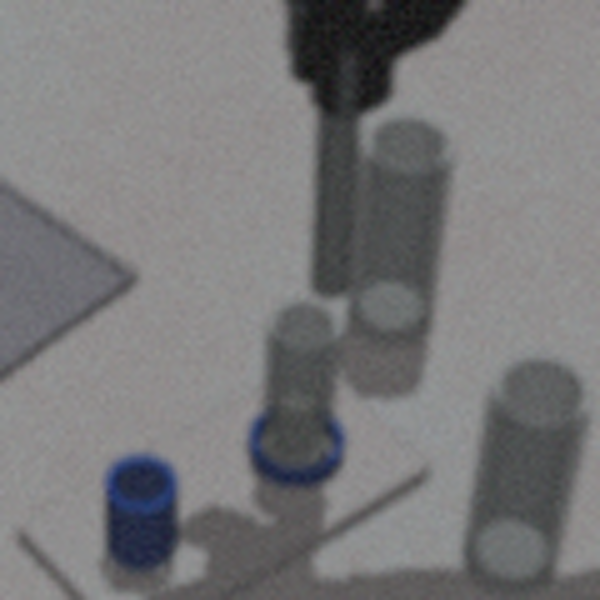

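View pics/w15z.png

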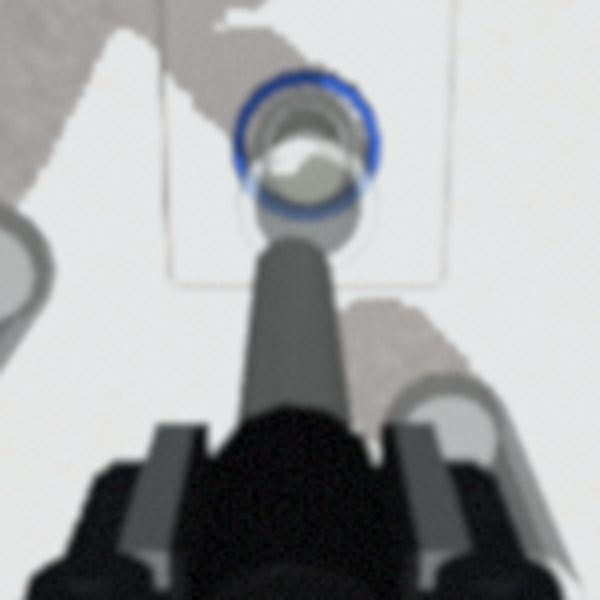

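{"name": "move_arm", "arguments": {"linear": [[0.006, -0.002, 0], [0.003, -0.001, 0], [0, 0, 0]], "twist": [[-0.4, -1.1, 0], [-0.1, -0.4, 0], [0, 0, 0]]}}

```text
time: 14.8
eef_pos: [0.4631, -0.0858, 0.2383]
tcp_rot: [1.0, -0.0, 0.005, 0.001]
contact_force: [1.3, -0.4, -0.4]
opening: 0.262
```

```bash
python3 - <<'E'
from h import *
go(.4585,-.0845,.171)
c=snap('wrist','w16');s=snap('scene','s16')
u=proj(s,[[.4585,-.084,.11]])[0].astype(int)
cv2.imwrite('pics/s16z.png',cv2.resize(s['img'][u[1]-60:u[1]+60,u[0]-60:u[0]+60],None,fx=5,fy=5,interpolation=cv2.INTER_CUBIC))
cv2.imwrite('pics/w16z.png',cv2.resize(c['img'][140:290,205:355],None,fx=4,fy=4,interpolation=cv2.INTER_CUBIC))
E
```

```text
t 14.8 pos [ 0.4631 -0.0858  0.2383] F [ 1.3 -0.4 -0.4] op 0.262 q [ 1.0e+00 -2.0e-04  5.3e-03  8.0e-04] j [-0.4  -0.18  2.07  0.    1.25  1.17]
delta [-0.0046  0.0013 -0.0673] norm 0.067 twist [0.09 0.6  0.02] alt [ 9.0e-01 -1.0e-01 -1.8e+02]
```

View pics/s16z.png

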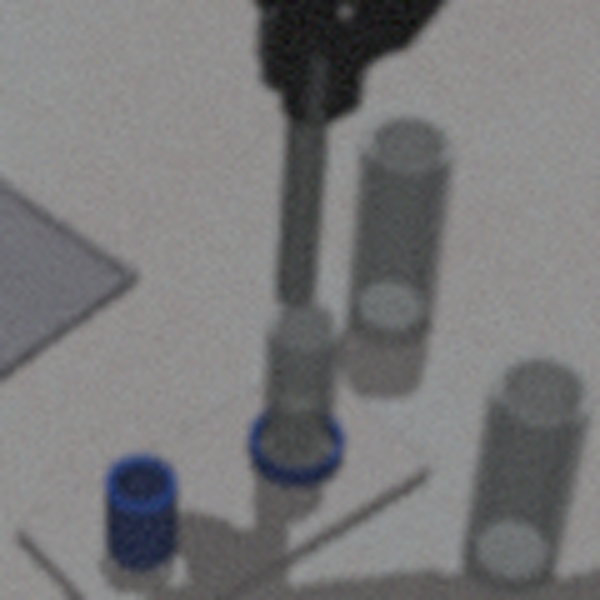

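View pics/w16z.png

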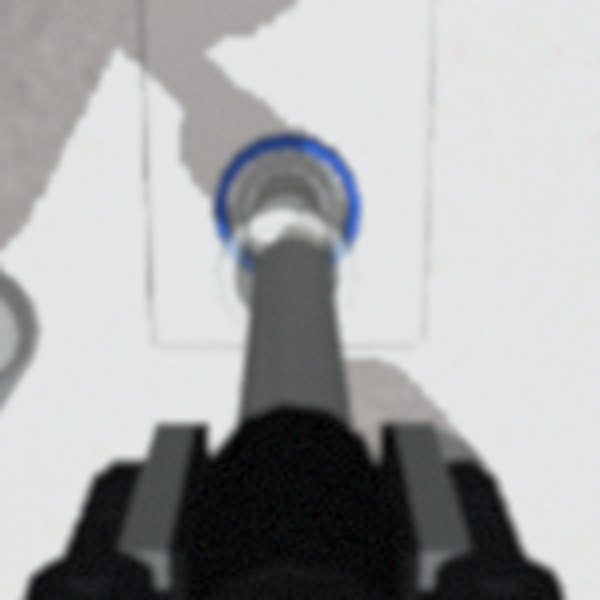

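{"name": "move_arm", "arguments": {"linear": [[-0.003, 0.001, 0], [-0.001, 0, 0], [0, 0, 0]], "twist": [[0.1, 0.5, 0], [0, 0, 0], [0, 0, 0]]}}

```text
time: 15.15
eef_pos: [0.4589, -0.0846, 0.2383]
tcp_rot: [1.0, 0.0, -0.0, -0.0]
contact_force: [-0.1, 0.1, -1.2]
opening: 0.258
```

```bash
python3 - <<'E'
from h import *
go(.4585,-.0845,.171)
E
```

```text
t 15.15 pos [ 0.4589 -0.0846  0.2383] F [-0.1  0.1 -1.2] op 0.258 q [ 1.e+00  0.e+00 -2.e-04 -4.e-04] j [-0.4  -0.19  2.07  0.    1.26  1.17]
delta [-0.0004  0.0001 -0.0673] norm 0.067 twist [-0.04 -0.02 -0.  ] alt [ 0.0e+00 -1.0e-01  1.8e+02]
```

{"name": "move_arm", "arguments": {"linear": [[0, 0, -0.006], [0, 0, -0.006], [0, 0, -0.006], [0, 0, -0.006], [0, 0, 0]], "twist": [[0, 0, 0], [0, 0, 0], [0, 0, 0], [0, 0, 0], [0, 0, 0]]}}

```text
time: 15.57
eef_pos: [0.4585, -0.0844, 0.2117]
tcp_rot: [1.0, -0.0, -0.0, -0.0]
contact_force: [-0.1, -0.7, -1.1]
opening: 0.262
```

```bash
python3 - <<'E'
from h import *
go(.4585,-.0845,.171)
c=snap('wrist','w17');s=snap('scene','s17')
u=proj(s,[[.4585,-.084,.11]])[0].astype(int)
a=cv2.resize(s['img'][u[1]-60:u[1]+60,u[0]-60:u[0]+60],None,fx=3.3,fy=3.3,interpolation=cv2.INTER_CUBIC)
b=cv2.resize(c['img'][140:290,205:355],a.shape[:2],interpolation=cv2.INTER_CUBIC)
cv2.imwrite('pics/j17.png',np.hstack([a,b]))
E
```

```text
t 15.57 pos [ 0.4585 -0.0844  0.2117] F [-0.1 -0.7 -1.1] op 0.262 q [ 1.e+00 -0.e+00 -2.e-04 -4.e-04] j [-0.4  -0.16  2.1   0.    1.2   1.17]
delta [ 0.     -0.0001 -0.0407] norm 0.041 twist [-0.04 -0.02  0.  ] alt [-0.0e+00  1.0e-01 -1.8e+02]
```

View pics/j17.png

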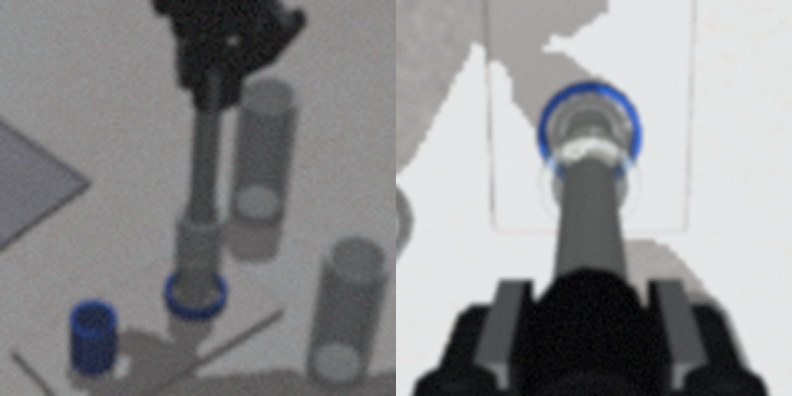

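Rod foot is inside the bore and on axis. I lower it to the stack.

{"name": "move_arm", "arguments": {"linear": [[0, 0, -0.006], [0, 0, -0.006], [0, 0, -0.006], [0, 0, -0.006], [0, 0, -0.005], [0, 0, -0.002]], "twist": [[0, 0, 0], [0, 0, 0], [0, 0, 0], [0, 0, 0], [0, 0, 0], [0, 0, 0]]}}

```text
time: 16.17
eef_pos: [0.4597, -0.0849, 0.18]
tcp_rot: [1.0, 0.0, 0.002, 0.0]
contact_force: [1.0, -0.0, -1.3]
opening: 0.262
```

```bash
python3 - <<'E'
from h import *
go(.4585,-.0845,.171)
E
```

```text
t 16.17 pos [ 0.4597 -0.0849  0.18  ] F [ 1.  -0.  -1.3] op 0.262 q [1.0e+00 0.0e+00 1.8e-03 4.0e-04] j [-0.4  -0.13  2.13  0.    1.13  1.17]
delta [-0.0012  0.0004 -0.009 ] norm 0.009 twist [ 0.05  0.2  -0.  ] alt [-3.0e-01  1.0e-01  1.8e+02]
```

{"name": "move_arm", "arguments": {"linear": [[-0.001, 0, -0.004], [0, 0, -0.003], [0, 0, -0.002]], "twist": [[0, 0.2, 0], [0, 0, 0], [0, 0, 0]]}}

```text
time: 16.42
eef_pos: [0.4591, -0.0851, 0.1707]
tcp_rot: [1.0, -0.0, 0.0, 0.001]
contact_force: [-0.8, 0.5, 11.2]
opening: 0.261
```

{"name": "move_arm", "arguments": {"linear": [[0, 0, -0.003], [0, 0, -0.003]], "twist": [[0, 0, 0], [0, 0, 0]]}}

```text
time: 16.58
eef_pos: [0.4609, -0.0856, 0.1707]
tcp_rot: [1.0, 0.0, 0.001, 0.001]
contact_force: [-6.2, 2.4, 13.1]
opening: 0.256
```

{"name": "move_arm", "arguments": {"linear": [[-0.002, 0.001, -0.005], [-0.001, 0, -0.007], [0, 0, -0.007], [0, 0, -0.007]], "twist": [[0, 0, 0], [0, 0, 0], [0, 0, 0], [0, 0, 0]]}}

```text
time: 16.92
eef_pos: [0.4664, -0.0864, 0.1703]
tcp_rot: [1.0, 0.0, 0.007, 0.001]
contact_force: [-7.2, 4.4, 24.8]
opening: 0.259
```

{"name": "move_arm", "arguments": {"linear": [[-0.004, 0.001, 0.002], [-0.002, 0, 0]], "twist": [[0, 0.6, 0], [0, 0.2, 0]]}}

```text
time: 17.08
eef_pos: [0.4628, -0.0861, 0.177]
tcp_rot: [1.0, 0.0, 0.003, 0.002]
contact_force: [0.2, -0.2, -1.3]
opening: 0.257
```

```bash
python3 - <<'E'
from h import *
go(.4585,-.0845,.171)
E
```

```text
t 17.08 pos [ 0.4628 -0.0861  0.177 ] F [ 0.2 -0.2 -1.3] op 0.257 q [1.0e+00 3.0e-04 2.7e-03 2.3e-03] j [-0.4  -0.12  2.13 -0.    1.12  1.17]
delta [-0.0043  0.0016 -0.006 ] norm 0.008 twist [ 0.26  0.31 -0.03] alt [ -0.5   0.4 180. ]
```

{"name": "move_arm", "arguments": {"linear": [[-0.004, 0.001, 0], [-0.001, 0.001, -0.003], [-0.001, 0, -0.004], [-0.002, 0, -0.006], [-0.003, 0.001, -0.008], [-0.003, 0.001, -0.009]], "twist": [[0.2, 0.3, 0], [0, 0, 0], [0, 0, 0], [0, 0.2, 0], [0, 0.3, 0], [0, 0.3, 0]]}}

```text
time: 17.58
eef_pos: [0.4624, -0.0852, 0.1701]
tcp_rot: [1.0, -0.001, 0.01, 0.003]
contact_force: [-6.3, 4.1, 35.0]
opening: 0.259
```

{"name": "move_arm", "arguments": {"linear": [[-0.003, 0, 0.005], [-0.001, 0, 0.008], [0, 0, 0.01], [0, 0, 0.012], [0, 0, 0.012], [0, 0, 0.012], [0, 0, 0.012], [0, 0, 0.008], [0, 0, 0]], "twist": [[0.2, 0.9, 0], [0, 0.2, 0], [0, 0, 0], [0, 0, 0], [0, 0, 0], [0, 0, 0], [0, 0, 0], [0, 0, 0], [0, 0, 0]]}}

```text
time: 18.33
eef_pos: [0.4547, -0.0841, 0.2474]
tcp_rot: [1.0, -0.001, -0.005, -0.001]
contact_force: [0.1, -0.5, -0.8]
opening: 0.266
```

```bash
python3 - <<'E'
from h import *
go(.55,-.0846,.25)
c=snap('wrist','w18');s=snap('scene','s18')
u=proj(s,[[.4585,-.084,.11]])[0].astype(int)
a=cv2.resize(s['img'][u[1]-60:u[1]+60,u[0]-60:u[0]+60],None,fx=3.3,fy=3.3,interpolation=cv2.INTER_CUBIC)
b=cv2.resize(c['img'][140:290,205:355],a.shape[:2],interpolation=cv2.INTER_CUBIC)
cv2.imwrite('pics/j18.png',np.hstack([a,b]))
E
```

```text
t 18.33 pos [ 0.4547 -0.0841  0.2474] F [ 0.1 -0.5 -0.8] op 0.266 q [ 1.0e+00 -1.4e-03 -4.8e-03 -7.0e-04] j [-0.4  -0.2   2.07 -0.    1.29  1.17]
delta [ 0.0953 -0.0005  0.0026] norm 0.095 twist [-0.09 -0.55  0.16] alt [-9.000e-01  1.000e-01 -1.798e+02]
```

View pics/j18.png

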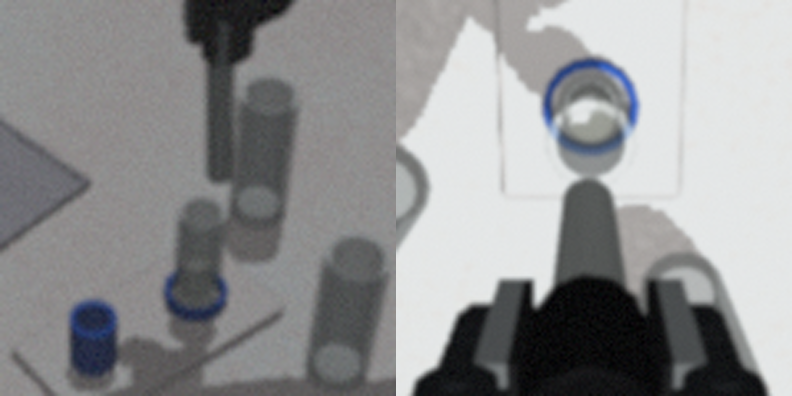

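{"name": "move_arm", "arguments": {"linear": [[0.02, 0, 0], [0.025, 0, 0], [0.025, 0, 0], [0.015, 0, 0], [0.006, 0, 0], [0, 0, 0]], "twist": [[0, -0.5, 0], [0, 0, 0], [0, 0, 0], [0, 0, 0], [0, 0, 0], [0, 0, 0]]}}

```text
time: 18.93
eef_pos: [0.5443, -0.0825, 0.2368]
tcp_rot: [1.0, -0.002, -0.008, -0.003]
contact_force: [-0.9, 0.4, -1.1]
opening: 0.257
```

```bash
python3 - <<'E'
from h import *
go(.55,-.0846,.19)
c=snap('wrist','w19')
for u in seg(c,.05,.06,(.51,.6,-.12,-.05)): print(u)
for u in seg(c,.09,.108,(.40,.5,-.14,-.03)): print(u)
E
```

```text
t 18.93 pos [ 0.5443 -0.0825  0.2368] F [-0.9  0.4 -1.1] op 0.257 q [ 1.     -0.0019 -0.0081 -0.0034] j [-0.34  0.02  1.88  0.    1.26  1.24]
delta [ 0.0057 -0.0021 -0.0468] norm 0.047 twist [-0.39 -0.93  0.22] alt [  -1.5    0.6 -179.8]
(array([ 0.5509, -0.0848,  0.0548]), array([ 0.5504, -0.0846,  0.0171]), np.int32(388))
```

View pics/w19.png

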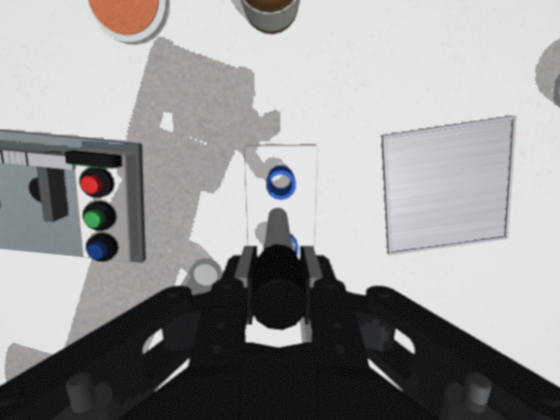

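Well centre (0.5504,-0.0846) with its mouth at 0.055, which matches. I align and descend.

{"name": "move_arm", "arguments": {"linear": [[0.005, -0.002, -0.005], [0.002, 0, -0.006], [0, 0, -0.006], [0, 0, -0.006], [0, 0, 0], [0, 0, 0]], "twist": [[-0.4, -0.8, 0.2], [-0.1, -0.2, 0], [0, 0, 0], [0, 0, 0], [0, 0, 0], [0, 0, 0]]}}

```text
time: 19.48
eef_pos: [0.5468, -0.0842, 0.2089]
tcp_rot: [1.0, -0.0, -0.001, 0.001]
contact_force: [1.0, -0.3, -1.2]
opening: 0.258
```

```bash
python3 - <<'E'
from h import *
go(.5504,-.0846,.19)
E
```

```text
t 19.48 pos [ 0.5468 -0.0842  0.2089] F [ 1.  -0.3 -1.2] op 0.258 q [ 1.0e+00 -4.0e-04 -1.5e-03  7.0e-04] j [-0.34  0.05  1.91 -0.    1.19  1.24]
delta [ 0.0036 -0.0004 -0.0189] norm 0.019 twist [ 0.09 -0.17  0.05] alt [-3.000e-01 -1.000e-01 -1.799e+02]
```

{"name": "move_arm", "arguments": {"linear": [[0.003, 0, -0.005], [0.002, 0, -0.005], [0, 0, -0.005], [0, 0, 0]], "twist": [[0, -0.2, 0], [0, 0, 0], [0, 0, 0], [0, 0, 0]]}}

```text
time: 19.82
eef_pos: [0.5523, -0.0843, 0.1931]
tcp_rot: [1.0, -0.001, 0.001, 0.001]
contact_force: [0.2, -0.5, -0.7]
opening: 0.26
```

```bash
python3 - <<'E'
from h import *
go(.5504,-.0846,.133)
c=snap('wrist','w20');s=snap('scene','s20')
u=proj(s,[[.55,-.085,.09]])[0].astype(int)
a=cv2.resize(s['img'][u[1]-60:u[1]+60,u[0]-60:u[0]+60],None,fx=3.3,fy=3.3,interpolation=cv2.INTER_CUBIC)
b=cv2.resize(c['img'][140:290,205:355],a.shape[:2],interpolation=cv2.INTER_CUBIC)
cv2.imwrite('pics/j20.png',np.hstack([a,b]))
E
```

```text
t 19.82 pos [ 0.5523 -0.0843  0.1931] F [ 0.2 -0.5 -0.7] op 0.26 q [ 1.0e+00 -6.0e-04  1.1e-03  1.0e-03] j [-0.33  0.07  1.91 -0.    1.16  1.24]
delta [-0.0019 -0.0003 -0.0601] norm 0.06 twist [0.11 0.12 0.07] alt [   0.2   -0.2 -179.9]
```

View pics/j20.png

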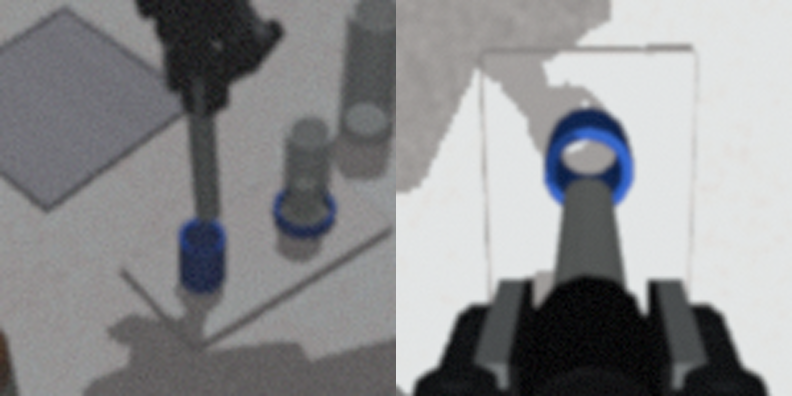

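```bash
python3 - <<'E'
from h import *
c=load('w20');s=load('s20'); p=np.array([.5523,-.0843,.1931])
for n,cc in (('w',c),('s',s)):
    print(n,proj(cc,[p+[0,0,-.012],p+[0,0,-.06],p+[0,0,-.1195],[.5504,-.0846,.055]]).round(1))
o=(np.array([280,210]))
u=proj(s,[[.55,-.085,.09]])[0].astype(int);print(u-60)
# rod extents by depth in scene
P=pts(c)-p
for z in (-.04,-.06,-.08,-.1,-.115):
    m=(abs(P[...,2]-z)<.004)&(abs(P[...,0])<.03)&(abs(P[...,1])<.02)&(c['depth']>0); q=P[m]; 
    if len(q): print(z,len(q),q.max(0).round(4),q.min(0).round(4))
E
```

```text
w [[277.7 259.2]
 [277.6 229.8]
 [277.6 207.7]
 [277.9 204.6]]
s [[277.1 168.9]
 [277.3 185.2]
 [277.5 203.7]
 [278.2 208.6]]
[218 138]
-0.04 92 [ 0.0057  0.0081 -0.036 ] [-0.002 -0.009 -0.044]
-0.06 68 [ 0.0047  0.0081 -0.056 ] [-0.0026 -0.0088 -0.0636]
-0.08 54 [ 0.0038  0.0081 -0.076 ] [-0.0042 -0.0089 -0.084 ]
-0.1 44 [ 0.0027  0.008  -0.096 ] [-0.0048 -0.0088 -0.1033]
-0.115 33 [ 0.0017  0.0086 -0.1112] [-0.0062 -0.0084 -0.1182]
```

The rod pivoted about 3° in the grip during pressing, so its foot is about 7 mm toward -x. I tilt the tool to compensate before inserting.

{"name": "move_arm", "arguments": {"linear": [[0, 0, 0], [0, 0, 0], [0, 0, 0]], "twist": [[0, -1.6, 0], [0, -1.6, 0], [0, 0, 0]]}}

```text
time: 20.17
eef_pos: [0.5535, -0.0846, 0.1948]
tcp_rot: [1.0, -0.0, 0.031, 0.001]
contact_force: [-0.1, -0.3, -0.6]
opening: 0.258
```

```bash
cat >> h.py <<'E'
def rodm(c,p):
    P=pts(c)-p
    r=[]
    for z in (-.04,-.06,-.08,-.1,-.115):
        m=(abs(P[...,2]-z)<.004)&(abs(P[...,0])<.03)&(abs(P[...,1])<.02)&(c['depth']>0); q=P[m]
        if len(q): r.append((z,np.percentile(q[:,0],98),(q[:,1].max()+q[:,1].min())/2))
    print(np.round(r,4)); r=np.array(r); k=np.polyfit(r[:,0],r[:,1],1); print('slope deg',np.degrees(k[0]),'foot world x',p[0]+np.polyval(k,-.1195)-.009, 'y',p[1]+r[:,2].mean())
E
python3 - <<'E'
from h import *
go(.5504,-.0846,.133)
c=snap('wrist','w21');rodm(c,get_state()['eef_pos'])
E
```

```text
t 20.17 pos [ 0.5535 -0.0846  0.1948] F [-0.1 -0.3 -0.6] op 0.258 q [ 9.995e-01 -4.000e-04  3.130e-02  1.400e-03] j [-0.34  0.04  1.94  0.02  1.1   1.22]
delta [-0.0031 -0.     -0.0618] norm 0.062 twist [0.16 3.59 0.05] alt [   5.6   -0.3 -179.9]
[[-4.00e-02  8.00e-03 -5.00e-04]
 [-6.00e-02  7.90e-03 -4.00e-04]
 [-8.00e-02  8.20e-03 -5.00e-04]
 [-1.00e-01  8.40e-03 -1.00e-04]
 [-1.15e-01  8.50e-03 -5.00e-04]]
slope deg -0.4655267144355453 foot world x 0.5532488633156594 y -0.08502707731629681
```

{"name": "move_arm", "arguments": {"linear": [[-0.003, 0, -0.003], [0, 0, -0.004], [0, 0, -0.002], [0, 0, 0]], "twist": [[0, 0.3, 0], [0, 0, 0], [0, 0, 0], [0, 0, 0]]}}

```text
time: 20.55
eef_pos: [0.551, -0.0849, 0.186]
tcp_rot: [1.0, -0.0, 0.028, 0.002]
contact_force: [-0.1, -0.3, -1.0]
opening: 0.261
```

```bash
python3 - <<'E'
from h import *
go(.5504,-.0846,.133)
c=snap('wrist','w22');rodm(c,get_state()['eef_pos'])
E
```

```text
t 20.55 pos [ 0.551  -0.0849  0.186 ] F [-0.1 -0.3 -1. ] op 0.261 q [ 9.996e-01 -5.000e-04  2.820e-02  1.800e-03] j [-0.34  0.05  1.95  0.02  1.09  1.22]
delta [-0.0006  0.0003 -0.053 ] norm 0.053 twist [0.2  3.23 0.05] alt [   5.1   -0.3 -179.9]
[[-0.04    0.0078 -0.0006]
 [-0.06    0.0078 -0.0005]
 [-0.08    0.0078 -0.0005]
 [-0.1     0.0079 -0.0003]
 [-0.115   0.0079 -0.0006]]
slope deg -0.12400024706145191 foot world x 0.5500037225040264 y -0.08536734809568065
```

Foot at (0.5500,-0.0854), vertical. Descend.

{"name": "move_arm", "arguments": {"linear": [[0, 0, -0.005], [0, 0, -0.005], [0, 0, -0.005], [0, 0, -0.003]], "twist": [[0, 0, 0], [0, 0, 0], [0, 0, 0], [0, 0, 0]]}}

```text
time: 20.93
eef_pos: [0.5517, -0.085, 0.1672]
tcp_rot: [1.0, -0.0, 0.029, 0.002]
contact_force: [-0.6, -0.1, -1.2]
opening: 0.257
```

```bash
python3 - <<'E'
from h import *
go(.5504,-.0846,.133)
E
```

```text
t 20.93 pos [ 0.5517 -0.085   0.1672] F [-0.6 -0.1 -1.2] op 0.257 q [ 9.996e-01 -4.000e-04  2.890e-02  2.000e-03] j [-0.34  0.07  1.96  0.02  1.05  1.22]
delta [-0.0013  0.0004 -0.0342] norm 0.034 twist [0.23 3.31 0.05] alt [   5.2   -0.4 -179.9]
```

{"name": "move_arm", "arguments": {"linear": [[-0.001, 0, -0.006], [0, 0, -0.006], [0, 0, -0.006], [0, 0, -0.006], [0, 0, -0.005], [0, 0, -0.003]], "twist": [[0, 0, 0], [0, 0, 0], [0, 0, 0], [0, 0, 0], [0, 0, 0], [0, 0, 0]]}}

```text
time: 21.43
eef_pos: [0.5499, -0.0848, 0.1305]
tcp_rot: [1.0, -0.0, 0.028, 0.002]
contact_force: [-0.4, 0.0, -1.9]
opening: 0.253
```

```bash
python3 - <<'E'
from h import *
go(.5504,-.0846,.13)
E
```

```text
t 21.43 pos [ 0.5499 -0.0848  0.1305] F [-0.4  0.  -1.9] op 0.253 q [ 9.996e-01 -4.000e-04  2.780e-02  1.700e-03] j [-0.34  0.12  1.99  0.02  0.98  1.22]
delta [ 0.0005  0.0002 -0.0005] norm 0.001 twist [0.19 3.19 0.05] alt [   5.    -0.3 -179.9]
```

{"name": "move_arm", "arguments": {"linear": [[0, 0, -0.002], [0, 0, -0.002]], "twist": [[0, 0, 0], [0, 0, 0]]}}

```text
time: 21.6
eef_pos: [0.5509, -0.0849, 0.1284]
tcp_rot: [1.0, -0.001, 0.028, 0.002]
contact_force: [-4.4, 1.4, 14.7]
opening: 0.258
```

{"name": "move_arm", "arguments": {"linear": [[0, 0, 0.001], [0, 0, 0], [0, 0, 0], [0, 0, 0], [0, 0, 0.01], [0, 0, 0.03], [0, 0, 0.03], [0, 0, 0.03], [0, 0, 0]], "twist": [[0, 0, 0], [0, 0, 0], [0, 0, 0], [0, 0, 0], [0, 0, 0], [0, 1.5, 0], [0, 1.5, 0], [0, 0.2, 0], [0, 0, 0]], "grip": 0.6}}

```text
time: 22.35
eef_pos: [0.5494, -0.0846, 0.2343]
tcp_rot: [1.0, -0.001, -0.002, 0.001]
contact_force: [1.5, -1.1, 0.8]
opening: 0.603
```

```bash
python3 - <<'E'
from h import *
c=snap('wrist','w23');go(.458,-.085,.2);s=snap('scene','s23')
for b in [(.15,.17,(.5,.6,-.14,-.03)),(.09,.108,(.40,.5,-.14,-.03))]:
  for u in seg(c,*b):print(u)
cv2.imwrite('pics/s23z.png',cv2.resize(s['img'][120:320,180:460],None,fx=2.6,fy=2.6,interpolation=cv2.INTER_CUBIC))
E
```

```text
t 22.4 pos [ 0.5483 -0.0842  0.2316] F [-0.   0.4 -0.1] op 0.596 q [ 1.0e+00 -7.0e-04 -3.9e-03  6.0e-04] j [-0.33  0.03  1.88 -0.    1.24  1.24]
delta [-0.0903 -0.0008 -0.0316] norm 0.096 twist [ 0.07 -0.45  0.08] alt [-7.000e-01 -1.000e-01 -1.799e+02]
(array([ 0.552 , -0.0849,  0.1599]), array([ 0.5508, -0.0848,  0.0121]), np.int32(799))
(array([ 0.4599, -0.0848,  0.099 ]), array([ 0.4585, -0.0851,  0.0174]), np.int32(560))
```

View pics/w23.png

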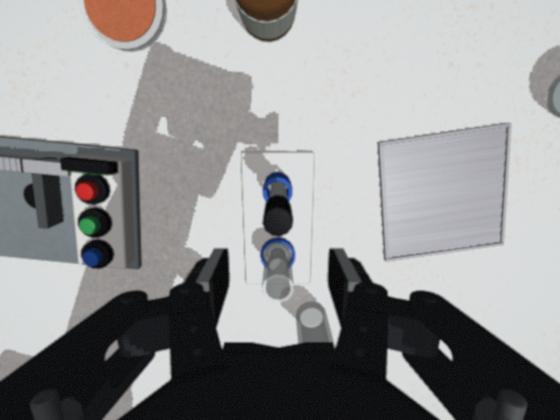

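View pics/s23z.png

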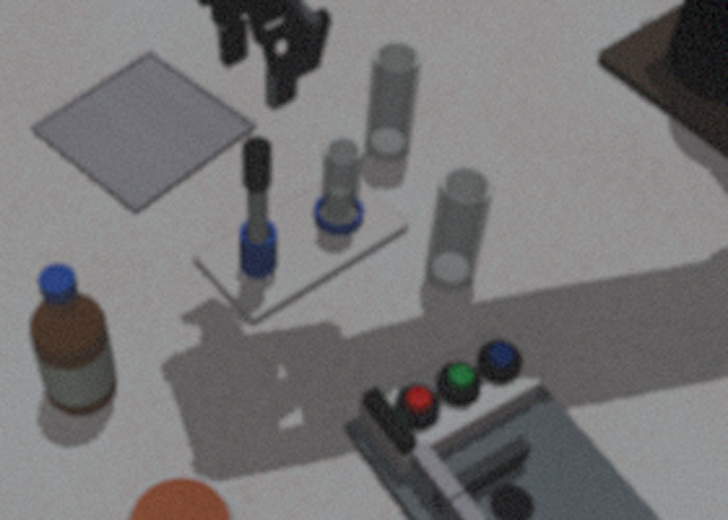

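The rod is back in its well, with its top at 0.160. Before carrying the tube, I look at the gauge.

{"name": "move_arm", "arguments": {"linear": [[0, 0.02, 0.005], [-0.005, 0.033, 0.005], [-0.007, 0.035, 0.005], [-0.007, 0.035, 0.005], [-0.007, 0.035, 0], [-0.007, 0.035, 0], [-0.007, 0.035, 0], [-0.007, 0.033, 0], [-0.003, 0.02, 0], [0, 0.01, 0], [0, 0, 0]], "twist": [[0, -0.5, -1], [0, 0, -1], [0, 0, -1], [0, 0, -1], [0, 0, -1], [0, 0, 0], [0, 0, 0], [0, 0, 0], [0, 0, 0], [0, 0, 0], [0, 0, 0]]}}

```text
time: 23.37
eef_pos: [0.4831, 0.2169, 0.2331]
tcp_rot: [0.999, -0.05, -0.015, 0.0]
contact_force: [1.1, -0.2, -0.4]
opening: 0.596
```

```bash
python3 - <<'E'
from h import *
c=snap('wrist','g1');st()
E
```

```text
t 23.42 pos [0.4831 0.216  0.2328] F [-0.6  1.  -0.8] op 0.599 q [ 9.986e-01 -5.030e-02 -1.520e-02  7.000e-04] j [ 0.23 -0.02  1.92  0.01  1.26  1.89]
```

View pics/g1.png

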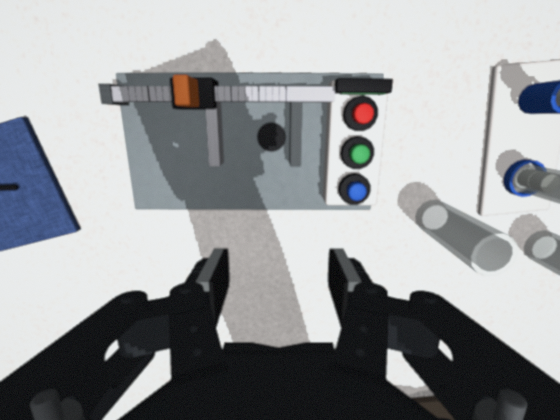

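```bash
cat > gm.py <<'E'
from h import *
def cmask(c,kind):
    hsv=cv2.cvtColor(c['img'],cv2.COLOR_BGR2HSV);H,S,V=cv2.split(hsv)
    if kind=='red': return ((H<5)|(H>174))&(S>150)&(V>80)
    if kind=='green': return (H>45)&(H<85)&(S>90)
    if kind=='blue': return (H>100)&(H<130)&(S>150)&(V>100)
    if kind=='orange': return (H>5)&(H<18)&(S>150)
def comp(c,kind,box):
    P=pts(c);m=cmask(c,kind)&(c['depth']>0)&(P[...,0]>box[0])&(P[...,0]<box[1])&(P[...,1]>box[2])&(P[...,1]<box[3])
    return P[m]
GB=(.4,.66,.06,.42)
def meas(c):
    out={}
    for k in ['red','green','blue','orange']:
        q=comp(c,k,GB); 
        if len(q)<20: print(k,len(q)); continue
        zt=np.percentile(q[:,2],90); t=q[q[:,2]>zt-.004]
        (cx,cy),(w,h),a=cv2.minAreaRect(t[:,:2].astype(np.float32)); out[k]=np.array([cx,cy,np.median(t[:,2])])
        print(k,len(t),np.round(out[k],4),np.round([w,h],4),round(a,1))
    return out
E
python3 - <<'E'
from gm import *
c=load('g1');o=meas(c);P=pts(c)
d=o['red']-o['blue'];print('gx dir',np.degrees(np.arctan2(d[1],d[0])),np.linalg.norm(d[:2]))
for n,(z0,z1) in {'jawlevel':(.036,.048),'plate':(.009,.0145)}.items():
    m=((c['depth']>0)&(P[...,2]>z0)&(P[...,2]<z1)&(P[...,0]>.4)&(P[...,0]<.66)&(P[...,1]>.06)&(P[...,1]<.42)).astype(np.uint8)
    nn,l,s,_=cv2.connectedComponentsWithStats(m)
    for i in range(1,nn):
        if s[i][4]>80:
            q=P[l==i];r=cv2.minAreaRect(q[:,:2].astype(np.float32));print(n,s[i][4],np.round(r[0],4),np.round(r[1],4),round(r[2],1),np.round(np.median(q[:,2]),4),s[i][:4])
g=c['img'];gray=cv2.cvtColor(g,cv2.COLOR_BGR2GRAY)
m=((gray<45)).astype(np.uint8);nn,l,s,ce=cv2.connectedComponentsWithStats(m)
for i in range(1,nn):
    if s[i][4]>60: print(s[i],ce[i].round(1),np.round(plane(c,[ce[i]],.012)[0],4))
cv2.imwrite('pics/g1z.png',cv2.resize(g[60:220,90:410],None,fx=2.4,fy=2.4,interpolation=cv2.INTER_CUBIC))
E
```

```text
red 321 [0.5524 0.1251 0.0619] [0.0187 0.019 ] 85.1
green 47 [0.4921 0.2187 0.3056] [0.1144 0.0288] 83.0
blue 234 [0.4738 0.1329 0.0618] [0.0178 0.0182] 64.6
orange 491 [0.5885 0.2926 0.086 ] [0.0145 0.0252] 85.6
gx dir -5.6770742891771135 0.07900049219180873
jawlevel 6528 [0.5259 0.1968] [0.1989 0.1337] 83.9 0.0414 [199  78 189 127]
jawlevel 976 [0.5954 0.3519] [0.0723 0.0191] 84.1 0.0462 [99 83 72 21]
plate 2770 [0.6009 0.2371] [0.2996 0.0151] 84.1 0.0122 [115  72 269  15]
plate 19303 [0.5132 0.2463] [0.2996 0.1282] 84.1 0.0122 [120 102 251 108]
[170  78  48  31 632] [201.3  93.9] [0.5908 0.2923 0.012 ]
[336  79  55  13 603] [364.2  84.8] [0.582  0.1093 0.012 ]
[519  82  41  31 835] [537.5  97.7] [ 0.5498 -0.0902  0.012 ]
[344  97  32  30 268] [356.1 107.3] [0.5589 0.1189 0.012 ]
[ 24 118  55 111 329] [ 49.7 170.2] [0.5246 0.4927 0.012 ]
[258 123  24  27 448] [268.5 135.8] [0.5373 0.222  0.012 ]
[341 137  31  24 106] [353.1 144.7] [0.5172 0.1235 0.012 ]
[505 161  19  30 132] [510.3 174. ] [ 0.4629 -0.0697  0.012 ]
[339 174  21  21  67] [345.3 181.3] [0.4739 0.1341 0.012 ]
[  0 184  19   6 105] [  8.7 186.6] [0.5102 0.5516 0.012 ]
[    0   250   560   170 50122] [279.2 362.6] [0.2039 0.2427 0.012 ]
```

View pics/g1z.png

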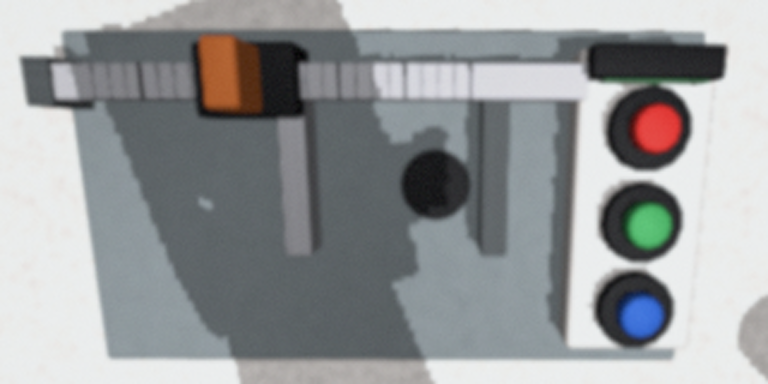

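```bash
cat >> gm.py <<'E'
YAW=-5.8
Rg=Ro.from_euler('z',YAW,degrees=True).as_matrix()
G0=np.array([.5131,.1290,0])-Rg@np.array([0,-.117,0])
def tog(p): return (np.asarray(p)-G0)@Rg
def tow(p): return np.asarray(p)@Rg.T+G0
E
python3 - <<'E'
from gm import *
c=load('g1');P=pts(c);g=tog(P.reshape(-1,3));ok=(c['depth'].ravel()>0)
print('G0',G0)
def rng(n,m):
    q=g[m&ok]; print(n,len(q),np.percentile(q,[2,50,98],axis=0).round(4).tolist())
z=g[:,2]
rng('plate',(abs(z-.012)<.002)&(abs(g[:,0])<.09)&(abs(g[:,1])<.16))
rng('anvil',(abs(z-.042)<.003)&(g[:,0]<.035)&(g[:,0]>-.03)&(abs(g[:,1]+.05)<.02))
rng('jaw',(abs(z-.042)<.003)&(g[:,0]<.025)&(g[:,0]>-.03)&(g[:,1]>-.02)&(g[:,1]<.08))
for t in (-.015,0,.02):
  rng('jaw%g'%t,(abs(z-.042)<.003)&(abs(g[:,0]-t)<.004)&(g[:,1]>-.02)&(g[:,1]<.08))
  rng('anv%g'%t,(abs(z-.042)<.003)&(abs(g[:,0]-t)<.004)&(abs(g[:,1]+.05)<.02))
rng('box',(abs(z-.04)<.003)&(abs(g[:,0])<.09)&(g[:,1]<-.08)&(g[:,1]>-.16))
print('bed',tog(plane(c,[(271.3,136.3)],.012)),'thumb',tog([.5885,.2926,.086]))
E
```

```text
G0 [0.52492359 0.24540104 0.        ]
plate 21801 [[-0.0724, -0.0975, 0.0106], [-0.0027, 0.0217, 0.0121], [0.0819, 0.1438, 0.0137]]
anvil 531 [[-0.0143, -0.0578, 0.0404], [0.01, -0.0521, 0.0422], [0.0341, -0.0462, 0.0438]]
jaw 432 [[-0.0148, 0.0314, 0.0402], [0.0057, 0.0371, 0.0422], [0.0245, 0.0429, 0.0438]]
jaw-0.015 44 [[-0.015, 0.0319, 0.0403], [-0.0133, 0.0373, 0.0419], [-0.0115, 0.0428, 0.043]]
anv-0.015 43 [[-0.0151, -0.0574, 0.0408], [-0.0129, -0.0518, 0.0422], [-0.0115, -0.0463, 0.0433]]
jaw0 85 [[-0.0038, 0.0313, 0.04], [0.0003, 0.0367, 0.0421], [0.0036, 0.0432, 0.0439]]
anv0 81 [[-0.0039, -0.0571, 0.0401], [0.0002, -0.0516, 0.0421], [0.0036, -0.0462, 0.0434]]
jaw0.02 96 [[0.0162, 0.0313, 0.0397], [0.0199, 0.0369, 0.0424], [0.0235, 0.043, 0.0441]]
anv0.02 87 [[0.0162, -0.0577, 0.0411], [0.0203, -0.0523, 0.0424], [0.0235, -0.047, 0.0436]]
box 3113 [[-0.0592, -0.1459, 0.038], [0.0055, -0.1049, 0.0401], [0.0577, -0.0886, 0.0418]]
bed [[ 0.01415268 -0.02531541  0.012     ]] thumb [0.0584812  0.05338213 0.086     ]
```

```bash
sed -i 's/^G0=.*/G0=np.array([.5131,.1290,0])-Rg@np.array([0,-.117,0])+Rg@np.array([.0045,-.0008,0])/' gm.py
python3 - <<'E'
from gm import *
c=load('w12');print('A',plane(c,[(196,217)],.006),'B',plane(c,[(317,262)],.006))
c=load('g1');print('bed',plane(c,[(271.3,136.3)],.012),'G0',G0,tog(plane(c,[(271.3,136.3)],.012)),tog([.5131,.129,.06]),tog([.5885,.2926,.086]))
t=load('top0')
print('bed top',plane(t,[(133.7,227.5)],.012))
go(.4585,-.0848,.2)
E
```

```text
A [[0.41698653 0.01903835 0.006     ]] B [[ 0.35530326 -0.13281995  0.006     ]]
bed [[0.53644553 0.21878501 0.012     ]] G0 [0.5293197  0.24415039 0.        ] [[ 0.00965268 -0.02451541  0.012     ]] [-0.0045 -0.1162  0.06  ] [0.0539812  0.05418213 0.086     ]
bed top [[0.53601179 0.21735308 0.012     ]]
t 23.42 pos [0.4831 0.216  0.2328] F [-0.6  1.  -0.8] op 0.599 q [ 9.986e-01 -5.030e-02 -1.520e-02  7.000e-04] j [ 0.23 -0.02  1.92  0.01  1.26  1.89]
delta [-0.0246 -0.3008 -0.0328] norm 0.304 twist [ 0.08 -1.74  5.77] alt [-2.700e+00 -1.000e-01 -1.742e+02]
```

{"name": "move_arm", "arguments": {"linear": [[0, -0.02, 0], [-0.002, -0.034, 0], [-0.003, -0.035, 0], [-0.003, -0.035, 0], [-0.003, -0.035, 0], [-0.003, -0.035, 0], [-0.003, -0.035, 0], [-0.003, -0.033, 0], [-0.003, -0.022, 0], [-0.001, -0.012, 0], [0, -0.004, 0], [0, 0, 0]], "twist": [[0, -1.0, 0], [0, -0.7, 0], [0, 0, 0], [0, 0, 0], [0, 0, 0], [0, 0, 0], [0, 0, 0], [0, 0, 0], [0, 0, 0], [0, 0, 0], [0, 0, 0], [0, 0, 0]]}}

```text
time: 24.42
eef_pos: [0.4509, -0.1138, 0.2272]
tcp_rot: [0.998, -0.059, -0.004, 0.004]
contact_force: [0.1, 0.5, 0.2]
opening: 0.6
```

```bash
python3 - <<'E'
from gm import *
go(.4585,-.0848,.2,YAW)
c=snap('wrist','w24')
for u in seg(c,.09,.108,(.40,.5,-.14,-.03)): print(u)
P=pts(c);q=P[(c['depth']>0)&(np.hypot(P[...,0]-.4585,P[...,1]+.085)<.0105)&(P[...,2]<.095)];print(len(q),np.percentile(q[:,2],[5,25,50,75,95]).round(4))
E
```

```text
t 24.42 pos [ 0.4509 -0.1138  0.2272] F [0.1 0.5 0.2] op 0.6 q [ 0.9982 -0.0593 -0.0042  0.0036] j [-0.46 -0.18  2.08 -0.01  1.24  1.23]
delta [ 0.0076  0.029  -0.0272] norm 0.04 twist [ 0.39 -0.5   1.  ] alt [  -0.8   -0.6 -179. ]
(array([ 0.4584, -0.085 ,  0.0996]), array([ 0.4584, -0.0849,  0.0171]), np.int32(585))
139 [0.0509 0.0514 0.052  0.0525 0.0529]
```

View pics/w24.png

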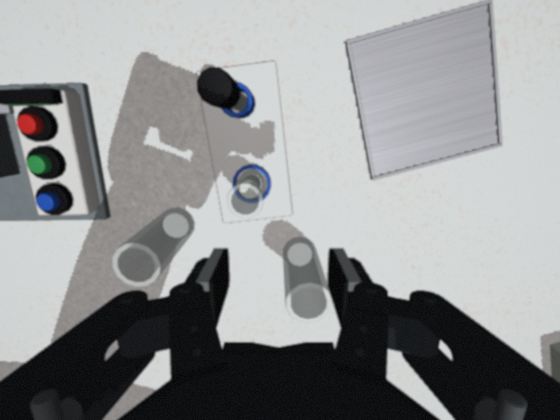

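The stack top reads 0.052 inside the tube, so both plugs are fully seated (0.016 + 2×0.018). Now grasp the tube.

{"name": "move_arm", "arguments": {"linear": [[0.004, 0.015, -0.01], [0.004, 0.014, -0.02], [0, 0.002, -0.02], [0, 0, -0.02], [0, 0, 0], [0, 0, 0]], "twist": [[0.3, -0.4, 1], [0, 0, 0], [0, 0, 0], [0, 0, 0], [0, 0, 0], [0, 0, 0]]}}

```text
time: 24.97
eef_pos: [0.4597, -0.0782, 0.1561]
tcp_rot: [0.999, -0.048, 0.001, 0.001]
contact_force: [0.2, -0.8, 0.7]
opening: 0.598
```

```bash
python3 - <<'E'
from gm import *
go(.4585,-.0848,.12,YAW)
E
```

```text
t 24.97 pos [ 0.4597 -0.0782  0.1561] F [ 0.2 -0.8  0.7] op 0.598 q [ 9.988e-01 -4.840e-02  6.000e-04  7.000e-04] j [-0.39 -0.1   2.15 -0.    1.09  1.28]
delta [-0.0012 -0.0066 -0.0361] norm 0.037 twist [ 0.08  0.07 -0.25] alt [-1.000e-01  1.000e-01  1.798e+02]
```

{"name": "move_arm", "arguments": {"linear": [[-0.001, -0.004, -0.008], [0, -0.003, -0.008], [0, 0, -0.008], [0, 0, -0.006], [0, 0, 0], [0, 0, 0]], "twist": [[0, 0, -0.2], [0, 0, 0], [0, 0, 0], [0, 0, 0], [0, 0, 0], [0, 0, 0]]}}

```text
time: 25.47
eef_pos: [0.4607, -0.0862, 0.127]
tcp_rot: [0.999, -0.05, 0.003, 0.002]
contact_force: [0.2, 0.9, -0.7]
opening: 0.598
```

```bash
python3 - <<'E'
from gm import *
go(.4585,-.0848,.075,YAW)
c=snap('wrist','w25')
E
```

```text
t 25.47 pos [ 0.4607 -0.0862  0.127 ] F [ 0.2  0.9 -0.7] op 0.598 q [ 0.9987 -0.0499  0.0033  0.0017] j [-0.4  -0.05  2.17 -0.    1.02  1.27]
delta [-0.0022  0.0014 -0.052 ] norm 0.052 twist [ 0.21  0.37 -0.08] alt [ -0.6   0.3 179.9]
```

View pics/w25.png

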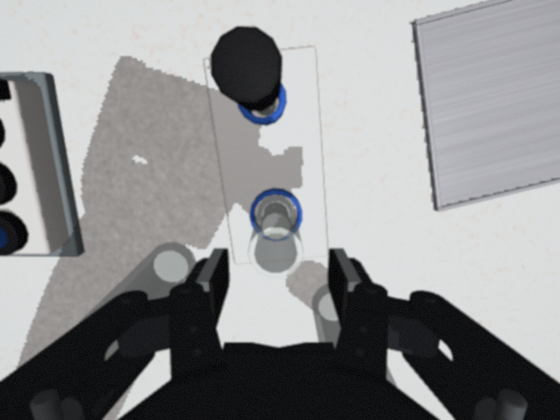

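{"name": "move_arm", "arguments": {"linear": [[-0.002, 0.001, -0.008], [-0.001, 0.001, -0.008], [0, 0, -0.008], [0, 0, -0.008], [0, 0, -0.008], [0, 0, -0.006], [0, 0, 0]], "twist": [[0.2, 0.3, 0], [0, 0, 0], [0, 0, 0], [0, 0, 0], [0, 0, 0], [0, 0, 0], [0, 0, 0]]}}

```text
time: 26.1
eef_pos: [0.4573, -0.084, 0.0767]
tcp_rot: [0.999, -0.05, 0.001, 0.0]
contact_force: [0.3, -0.3, 0.4]
opening: 0.599
```

```bash
python3 - <<'E'
from gm import *
go(.4585,-.0848,.075,YAW)
E
```

```text
t 26.1 pos [ 0.4573 -0.084   0.0767] F [ 0.3 -0.3  0.4] op 0.599 q [ 9.988e-01 -4.990e-02  8.000e-04  0.000e+00] j [-0.4   0.03  2.2   0.    0.91  1.27]
delta [ 0.0012 -0.0008 -0.0017] norm 0.002 twist [ 0.01  0.09 -0.08] alt [-1.000e-01  0.000e+00  1.799e+02]
```

{"name": "move_arm", "arguments": {"linear": [[0.002, -0.001, -0.001], [0, 0, 0], [0, 0, 0], [0, 0, 0], [0, 0, 0], [0, 0, 0]], "twist": [[0, 0, 0], [0, 0, 0], [0, 0, 0], [0, 0, 0], [0, 0, 0], [0, 0, 0]], "grip": 0.0, "force": 40}}

```text
time: 26.6
eef_pos: [0.4593, -0.0849, 0.075]
tcp_rot: [0.999, -0.05, 0.0, -0.0]
contact_force: [0.2, -0.3, -1.1]
opening: 0.381
```

```bash
python3 - <<'E'
from gm import *
go(.4585,-.0848,.075,YAW)
E
```

```text
t 26.6 pos [ 0.4593 -0.0849  0.075 ] F [ 0.2 -0.3 -1.1] op 0.381 q [ 9.988e-01 -4.990e-02  2.000e-04 -2.000e-04] j [-0.4   0.04  2.19  0.    0.91  1.27]
delta [-0.0008  0.0001  0.    ] norm 0.001 twist [-0.03  0.03 -0.08] alt [ -0.   -0.  179.9]
```

{"name": "move_arm", "arguments": {"linear": [[0, 0, 0.008], [0, 0, 0.015], [0, 0, 0.02], [0, 0, 0.025], [0, 0, 0.025], [0, 0, 0.025], [0, 0, 0.02], [0, 0, 0.01], [0, 0, 0]], "twist": [[0, 0, 0], [0, 0, 0], [0, 0, 0], [0, 0, 0], [0, 0, 0], [0, 0, 0], [0, 0, 0], [0, 0, 0], [0, 0, 0]]}}

```text
time: 27.35
eef_pos: [0.4558, -0.0835, 0.2325]
tcp_rot: [0.999, -0.05, -0.001, -0.0]
contact_force: [0.3, 0.2, -1.9]
opening: 0.381
```

```bash
python3 - <<'E'
from gm import *
go(.5364,.2185,.22,YAW)
c=snap('wrist','w26')
E
```

```text
t 27.35 pos [ 0.4558 -0.0835  0.2325] F [ 0.3  0.2 -1.9] op 0.381 q [ 9.988e-01 -4.990e-02 -7.000e-04 -5.000e-04] j [-0.4  -0.19  2.08  0.    1.25  1.27]
delta [ 0.0806  0.302  -0.0125] norm 0.313 twist [-0.06 -0.07 -0.08] alt [ 1.000e-01 -1.000e-01  1.799e+02]
```

View pics/w26.png

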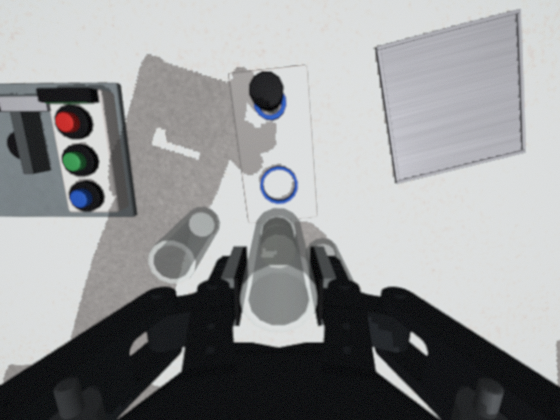

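{"name": "move_arm", "arguments": {"linear": [[0.003, 0.015, 0], [0.007, 0.027, 0], [0.008, 0.03, 0], [0.008, 0.03, 0], [0.008, 0.03, 0], [0.008, 0.03, 0], [0.008, 0.03, 0], [0.008, 0.03, 0], [0.008, 0.03, 0], [0.006, 0.022, 0], [0.004, 0.012, 0], [0.001, 0.004, 0], [0, 0, 0]], "twist": [[0, 0, 0], [0, 0, 0], [0, 0, 0], [0, 0, 0], [0, 0, 0], [0, 0, 0], [0, 0, 0], [0, 0, 0], [0, 0, 0], [0, 0, 0], [0, 0, 0], [0, 0, 0], [0, 0, 0]]}}

```text
time: 28.48
eef_pos: [0.5224, 0.2188, 0.2061]
tcp_rot: [0.998, -0.052, -0.02, 0.002]
contact_force: [0.5, 1.0, -2.0]
opening: 0.384
```

```bash
python3 - <<'E'
from gm import *
go(.537,.2185,.12,YAW)
c=snap('wrist','g2');meas(c)
E
```

```text
t 28.48 pos [0.5224 0.2188 0.2061] F [ 0.5  1.  -2. ] op 0.384 q [ 0.9984 -0.0524 -0.0201  0.0022] j [0.21 0.1  1.86 0.01 1.23 1.89]
delta [ 0.0146 -0.0003 -0.0861] norm 0.087 twist [ 0.14 -2.31  0.21] alt [  -3.6   -0.2 -179.8]
red 337 [0.5522 0.1251 0.0621] [0.0183 0.0188] 84.6
green 306 [0.5314 0.1967 0.0619] [0.1586 0.0212] 76.2
blue 249 [0.4736 0.1329 0.0618] [0.0176 0.018 ] 87.7
orange 517 [0.5898 0.2923 0.0862] [0.0147 0.0244] 83.6
```

View pics/g2.png

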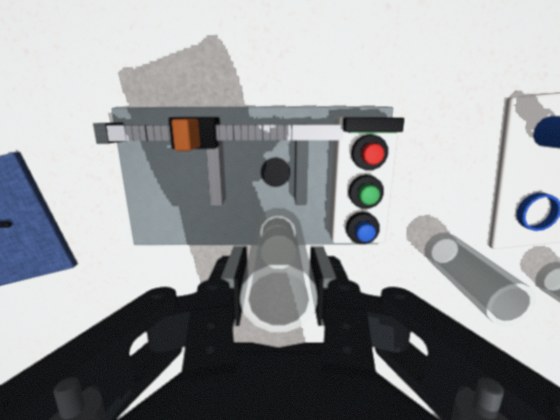

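{"name": "move_arm", "arguments": {"linear": [[0.008, 0, -0.005], [0.006, 0, -0.01], [0.002, 0, -0.01], [0, 0, -0.01], [0, 0, 0], [0, 0, 0]], "twist": [[0.1, -1.5, 0], [0, -0.9, 0], [0, 0, 0], [0, 0, 0], [0, 0, 0], [0, 0, 0]]}}

```text
time: 29.03
eef_pos: [0.5374, 0.2111, 0.1676]
tcp_rot: [0.998, -0.056, -0.001, 0.002]
contact_force: [0.6, -1.1, -1.2]
opening: 0.386
```

```bash
python3 - <<'E'
from gm import *
go(.537,.2187,.09,YAW)
c=snap('wrist','g3')
E
```

```text
t 29.03 pos [0.5374 0.2111 0.1676] F [ 0.6 -1.1 -1.2] op 0.386 q [ 9.984e-01 -5.640e-02 -7.000e-04  2.100e-03] j [ 0.2   0.14  1.88 -0.    1.12  1.89]
delta [-0.0004  0.0076 -0.0776] norm 0.078 twist [ 0.23 -0.09  0.66] alt [-1.000e-01 -4.000e-01 -1.793e+02]
```

View pics/g3.png

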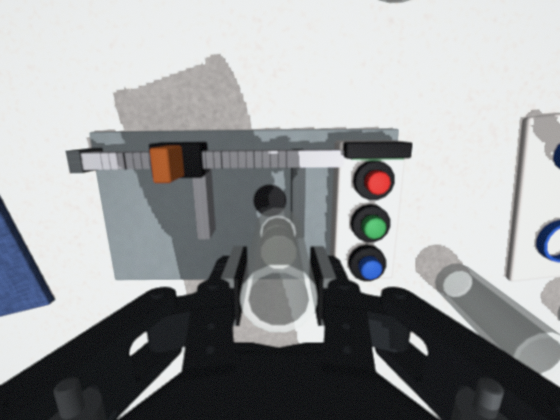

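{"name": "move_arm", "arguments": {"linear": [[0, 0.006, -0.01], [0, 0.003, -0.012], [0, 0, -0.012], [0, 0, -0.01], [0, 0, 0]], "twist": [[0.2, 0, 0.6], [0, 0, 0], [0, 0, 0], [0, 0, 0], [0, 0, 0]]}}

```text
time: 29.5
eef_pos: [0.5373, 0.2211, 0.1205]
tcp_rot: [0.999, -0.05, -0.0, -0.0]
contact_force: [-0.9, 0.1, -1.2]
opening: 0.383
```

```bash
python3 - <<'E'
from gm import *
go(.537,.2187,.077,YAW)
E
```

```text
t 29.5 pos [0.5373 0.2211 0.1205] F [-0.9  0.1 -1.2] op 0.383 q [ 9.987e-01 -5.050e-02 -0.000e+00 -1.000e-04] j [0.22 0.21 1.9  0.   1.03 1.89]
delta [-0.0003 -0.0024 -0.0435] norm 0.044 twist [-0.01 -0.   -0.01] alt [  0.  -0. 180.]
```

{"name": "move_arm", "arguments": {"linear": [[0, -0.002, -0.004], [0, -0.001, -0.004], [0, 0, -0.004], [0, 0, 0]], "twist": [[0, 0, 0], [0, 0, 0], [0, 0, 0], [0, 0, 0]]}}

```text
time: 29.83
eef_pos: [0.5366, 0.2179, 0.1058]
tcp_rot: [0.999, -0.05, -0.001, 0.0]
contact_force: [-1.2, -0.3, -1.1]
opening: 0.385
```

```bash
python3 - <<'E'
from gm import *
go(.537,.2187,.077,YAW)
E
```

```text
t 29.83 pos [0.5366 0.2179 0.1058] F [-1.2 -0.3 -1.1] op 0.385 q [ 9.987e-01 -5.010e-02 -1.200e-03  3.000e-04] j [0.21 0.23 1.91 0.   1.01 1.88]
delta [ 0.0004  0.0008 -0.0288] norm 0.029 twist [ 0.02 -0.14 -0.05] alt [  0.2   0.  179.9]
```

{"name": "move_arm", "arguments": {"linear": [[0, 0.001, -0.006], [0, 0, -0.006], [0, 0, -0.006], [0, 0, -0.004], [0, 0, 0]], "twist": [[0, -0.1, 0], [0, 0, 0], [0, 0, 0], [0, 0, 0], [0, 0, 0]]}}

```text
time: 30.25
eef_pos: [0.5375, 0.219, 0.0827]
tcp_rot: [0.999, -0.05, 0.001, -0.0]
contact_force: [-0.9, -0.3, -0.7]
opening: 0.382
```

```bash
python3 - <<'E'
from gm import *
go(.537,.2187,.077,YAW)
E
```

```text
t 30.25 pos [0.5375 0.219  0.0827] F [-0.9 -0.3 -0.7] op 0.382 q [ 9.987e-01 -5.030e-02  1.000e-03 -1.000e-04] j [ 0.21  0.26  1.92 -0.    0.96  1.88]
delta [-0.0005 -0.0003 -0.0057] norm 0.006 twist [-0.01  0.12 -0.03] alt [ -0.2  -0.  180. ]
```

{"name": "move_arm", "arguments": {"linear": [[0, 0, -0.002], [0, 0, -0.002], [0, 0, -0.001]], "twist": [[0, 0.1, 0], [0, 0, 0], [0, 0, 0]]}}

```text
time: 30.5
eef_pos: [0.5377, 0.2191, 0.0772]
tcp_rot: [0.999, -0.05, 0.0, -0.0]
contact_force: [-0.2, -0.4, -1.6]
opening: 0.384
```

{"name": "move_arm", "arguments": {"linear": [[0, 0, -0.001], [0, 0, 0]], "twist": [[0, 0, 0], [0, 0, 0]]}}

```text
time: 30.67
eef_pos: [0.5382, 0.2192, 0.0772]
tcp_rot: [0.999, -0.05, 0.001, -0.0]
contact_force: [-0.4, -0.6, -1.4]
opening: 0.38
```

{"name": "move_arm", "arguments": {"linear": [[-0.001, 0, -0.002], [0, 0, 0]], "twist": [[0, 0.1, 0], [0, 0, 0]]}}

```text
time: 30.83
eef_pos: [0.539, 0.2194, 0.0774]
tcp_rot: [0.999, -0.05, 0.002, -0.0]
contact_force: [-0.1, -1.3, -0.9]
opening: 0.385
```

{"name": "move_arm", "arguments": {"linear": [[0, 0, 0], [0, 0, 0], [0, 0, 0], [0, 0, 0], [0, 0, 0.01], [0, 0, 0.025], [0, 0, 0.03], [0, 0, 0.03], [-0.01, 0, 0.03], [-0.02, 0, 0.02], [-0.02, 0, 0], [0, 0, 0]], "twist": [[0, 0, 0], [0, 0, 0], [0, 0, 0], [0, 0, 0], [0, 0, 0], [0, 0, 0], [0, 0, 0], [0, 0, 0], [0, 0, 0], [0, 0, 0], [0, 0, 0], [0, 0, 0]], "grip": 0.6}}

```text
time: 31.83
eef_pos: [0.4858, 0.2188, 0.2321]
tcp_rot: [0.999, -0.051, 0.002, -0.001]
contact_force: [0.3, 0.5, 0.0]
opening: 0.597
```

```bash
cat >> gm.py <<'E'
def gauge(c):
    P=pts(c);g=tog(P.reshape(-1,3));ok=(c['depth'].ravel()>0);z=g[:,2]
    def rng(n,m):
        q=g[m&ok]; 
        if len(q)>8: print(n,len(q),np.percentile(q,[3,50,97],axis=0).round(4)[:,:3].tolist())
    for t in (-.015,0,.02,.03):
      rng('jaw%g'%t,(abs(z-.042)<.003)&(abs(g[:,0]-t)<.004)&(g[:,1]>-.02)&(g[:,1]<.08))
      rng('anv%g'%t,(abs(z-.042)<.003)&(abs(g[:,0]-t)<.004)&(abs(g[:,1]+.05)<.02))
    m=ok&(abs(z-.102)<.004)&(abs(g[:,0]-.01)<.03)&(abs(g[:,1]+.024)<.03);q=g[m]
    if len(q)>10: print('tube top',len(q),cv2.minEnclosingCircle(q[:,:2].astype(np.float32)),np.median(q[:,2]))
E
python3 - <<'E'
from gm import *
go(.59,.29,.2,YAW)
c=snap('wrist','g4');o=meas(c);gauge(c);print(tog(o['orange']),tog(o['green']),tog(o['blue']))
E
```

```text
t 31.83 pos [0.4858 0.2188 0.2321] F [0.3 0.5 0. ] op 0.597 q [ 9.987e-01 -5.080e-02  1.700e-03 -9.000e-04] j [ 0.23 -0.02  1.93  0.    1.23  1.9 ]
delta [ 0.1042  0.0712 -0.0321] norm 0.13 twist [-0.09  0.2   0.02] alt [ 3.0e-01  1.0e-01 -1.8e+02]
red 305 [0.5524 0.1247 0.062 ] [0.0189 0.0184] 85.2
green 46 [0.4919 0.2197 0.3073] [0.1197 0.0282] 84.0
blue 231 [0.4738 0.1327 0.0619] [0.017  0.0185] 61.3
orange 473 [0.5888 0.2925 0.086 ] [0.0145 0.0258] 84.6
jaw-0.015 78 [[-0.0183, 0.0323, 0.0401], [-0.0149, 0.0381, 0.0418], [-0.0115, 0.0441, 0.0436]]
anv-0.015 77 [[-0.0185, -0.0572, 0.0401], [-0.0151, -0.0516, 0.042], [-0.0116, -0.0461, 0.0434]]
jaw0 93 [[-0.0039, -0.0155, 0.0401], [0.0004, 0.0373, 0.042], [0.0037, 0.0441, 0.0435]]
anv0 80 [[-0.003, -0.0568, 0.0408], [0.0003, -0.0513, 0.0421], [0.0036, -0.0459, 0.0435]]
jaw0.02 98 [[0.0164, 0.032, 0.0407], [0.0201, 0.0376, 0.0422], [0.0238, 0.0439, 0.0436]]
anv0.02 88 [[0.0162, -0.0564, 0.0409], [0.0199, -0.051, 0.0419], [0.0236, -0.0456, 0.0433]]
jaw0.03 80 [[0.0269, 0.0321, 0.0399], [0.03, 0.0376, 0.0421], [0.0331, 0.0432, 0.0434]]
anv0.03 96 [[0.0267, -0.0573, 0.0405], [0.0303, -0.0514, 0.0421], [0.0339, -0.0456, 0.0434]]
tube top 482 ((0.011816490441560745, -0.023479055613279343), 0.01694764569401741) 0.10182722761245491
[0.05431491 0.05415807 0.08599157] [-0.03478978 -0.0280852   0.30729913] [-0.04397003 -0.11644814  0.06185316]
```

View pics/g4.png

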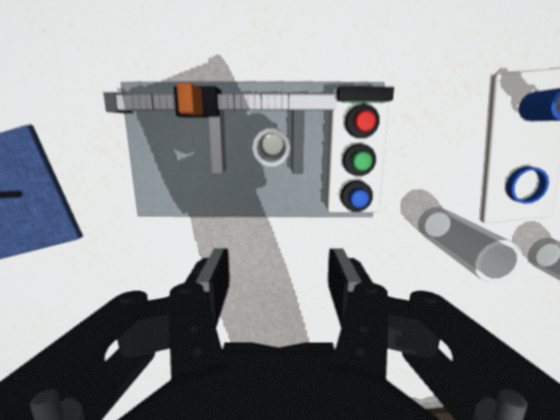

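{"name": "move_arm", "arguments": {"linear": [[0.02, 0.012, 0], [0.028, 0.02, 0], [0.028, 0.02, -0.005], [0.018, 0.014, -0.01], [0.006, 0.004, -0.01], [0, 0, -0.01], [0, 0, -0.01], [0, 0, 0], [0, 0, 0]], "twist": [[0, 0.2, 0], [0, 0, 0], [0, 0, 0], [0, 0, 0], [0, 0, 0], [0, 0, 0], [0, 0, 0], [0, 0, 0], [0, 0, 0]]}}

```text
time: 32.63
eef_pos: [0.5946, 0.2901, 0.1822]
tcp_rot: [0.999, -0.052, 0.002, -0.0]
contact_force: [-0.3, 0.8, 0.1]
opening: 0.6
```

```bash
python3 - <<'E'
from gm import *
go(.5888,.2925,.12,YAW)
c=snap('wrist','g5');o=meas(c);print(tog(o['orange']))
E
```

```text
t 32.63 pos [0.5946 0.2901 0.1822] F [-0.3  0.8  0.1] op 0.6 q [ 9.987e-01 -5.190e-02  1.600e-03 -2.000e-04] j [ 0.3   0.3   1.66 -0.    1.17  1.98]
delta [-0.0058  0.0024 -0.0622] norm 0.062 twist [-0.01  0.19  0.15] alt [   0.3    0.  -179.9]
red 331 [0.553  0.1251 0.0619] [0.0181 0.0197] 57.6
green 316 [0.5753 0.2299 0.0621] [0.2527 0.0433] 64.1
blue 20 [0.5378 0.1775 0.0618] [0.1633 0.0021] 40.3
orange 482 [0.5898 0.2922 0.086 ] [0.0133 0.0254] 83.7
[0.05530837 0.05393207 0.08600219]
```

View pics/g5.png

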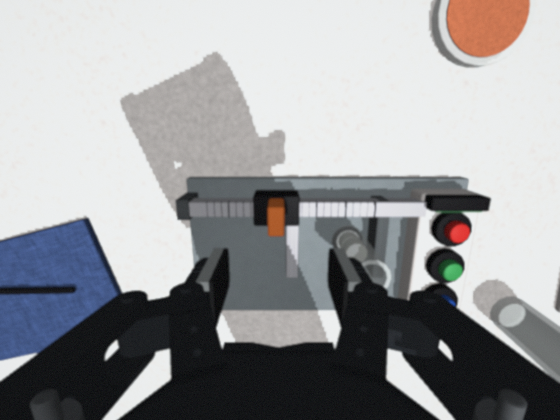

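{"name": "move_arm", "arguments": {"linear": [[-0.004, 0.002, -0.012], [-0.002, 0.001, -0.012], [0, 0, -0.012], [0, 0, -0.012], [0, 0, -0.008], [0, 0, 0], [0, 0, 0]], "twist": [[0, 0.2, 0.1], [0, 0, 0], [0, 0, 0], [0, 0, 0], [0, 0, 0], [0, 0, 0], [0, 0, 0]], "grip": 0.42}}

```text
time: 33.27
eef_pos: [0.5857, 0.2922, 0.1214]
tcp_rot: [0.999, -0.051, -0.0, -0.0]
contact_force: [-0.0, -0.8, -0.5]
opening: 0.423
```

```bash
python3 - <<'E'
from gm import *
go(.5893,.2925,.068,YAW)
c=snap('wrist','g6')
E
```

```text
t 33.27 pos [0.5857 0.2922 0.1214] F [-0.  -0.8 -0.5] op 0.423 q [ 9.987e-01 -5.120e-02 -2.000e-04 -1.000e-04] j [0.31 0.36 1.72 0.   1.07 1.98]
delta [ 0.0036  0.0003 -0.0534] norm 0.054 twist [-0.01 -0.03  0.07] alt [  -0.     0.  -179.9]
```

View pics/g6.png

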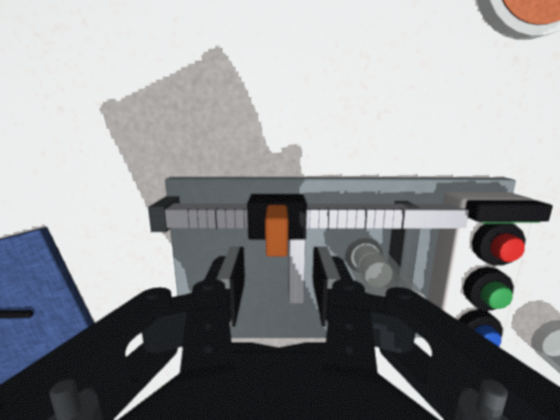

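Thumb grip at (277,232) is centred between the fingers, and the tube is clear to the right. Descend.

{"name": "move_arm", "arguments": {"linear": [[0.003, 0, -0.008], [0.001, 0, -0.01], [0, 0, -0.01], [0, 0, -0.01], [0, 0, -0.008], [0, 0, -0.003], [0, 0, 0]], "twist": [[0, 0, 0], [0, 0, 0], [0, 0, 0], [0, 0, 0], [0, 0, 0], [0, 0, 0], [0, 0, 0]]}}

```text
time: 33.9
eef_pos: [0.5912, 0.2923, 0.0683]
tcp_rot: [0.999, -0.051, 0.001, -0.001]
contact_force: [-0.6, -0.0, 0.1]
opening: 0.417
```

```bash
python3 - <<'E'
from gm import *
go(.5893,.2925,.068,YAW)
E
```

```text
t 33.9 pos [0.5912 0.2923 0.0683] F [-0.6 -0.   0.1] op 0.417 q [ 9.987e-01 -5.140e-02  1.000e-03 -5.000e-04] j [0.31 0.43 1.72 0.   0.98 1.98]
delta [-0.0019  0.0002 -0.0003] norm 0.002 twist [-0.05  0.11  0.09] alt [ 2.000e-01  1.000e-01 -1.799e+02]
```

{"name": "move_arm", "arguments": {"linear": [[-0.001, 0, 0], [0, 0, 0], [0, 0, 0], [0, 0, 0], [0, 0, 0]], "twist": [[0, 0, 0], [0, 0, 0], [0, 0, 0], [0, 0, 0], [0, 0, 0]], "grip": 0.0, "force": 20}}

```text
time: 34.32
eef_pos: [0.5897, 0.2922, 0.0676]
tcp_rot: [0.999, -0.051, 0.001, -0.0]
contact_force: [1.2, 0.1, -2.3]
opening: 0.157
```

```bash
python3 - <<'E'
from gm import *
s=st();print(tog(s['eef_pos']),s['wrist_torque'])
c=snap('wrist','g7');gauge(c)
E
```

```text
t 34.32 pos [0.5897 0.2922 0.0676] F [ 1.2  0.1 -2.3] op 0.157 q [ 9.987e-01 -5.150e-02  6.000e-04 -4.000e-04] j [0.31 0.43 1.73 0.   0.98 1.98]
[0.05519433 0.05392308 0.06760655] [ 5.34127071e-02 -8.60815920e-02 -8.99732234e-05]
jaw0 65 [[-0.0035, 0.0398, 0.0398], [-0.0006, 0.0418, 0.0422], [0.0028, 0.0436, 0.0432]]
anv0.02 228 [[0.0163, -0.0559, 0.0396], [0.0201, -0.0496, 0.0422], [0.0237, -0.0446, 0.0433]]
jaw0.03 45 [[0.0261, -0.0197, 0.0391], [0.0271, -0.0176, 0.0421], [0.0282, -0.0156, 0.0446]]
anv0.03 241 [[0.0262, -0.0558, 0.0399], [0.0299, -0.0495, 0.0421], [0.0338, -0.0447, 0.0432]]
```

View pics/g7.png

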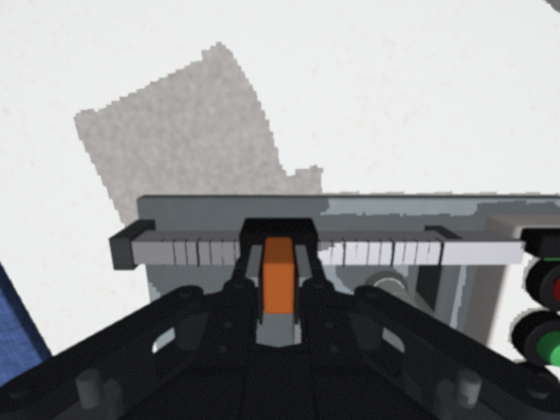

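{"name": "move_arm", "arguments": {"linear": [[-0.0003, -0.003, 0], [-0.0005, -0.005, 0], [-0.0005, -0.005, 0], [-0.0005, -0.005, 0], [-0.0005, -0.005, 0], [-0.0003, -0.003, 0], [0, 0, 0]], "twist": [[0, 0, 0], [0, 0, 0], [0, 0, 0], [0, 0, 0], [0, 0, 0], [0, 0, 0], [0, 0, 0]]}}

```text
time: 34.95
eef_pos: [0.5868, 0.2646, 0.0676]
tcp_rot: [0.999, -0.052, 0.001, -0.002]
contact_force: [0.7, 1.6, -2.9]
opening: 0.159
```

```bash
python3 - <<'E'
from gm import *
s=st();print(tog(s['eef_pos']),s['wrist_torque'],s['contact_force']@Rg)
c=snap('wrist','g8');gauge(c)
E
```

```text
t 34.95 pos [0.5868 0.2646 0.0676] F [ 0.7  1.6 -2.9] op 0.159 q [ 0.9987 -0.0517  0.0011 -0.0016] j [0.27 0.4  1.77 0.   0.97 1.94]
[0.05508342 0.02616858 0.06759297] [ 0.09746956 -0.06851114 -0.04474122] [ 0.58107352  1.62236852 -2.87042522]
jaw0 65 [[-0.0039, 0.0121, 0.0395], [-0.0006, 0.0141, 0.0421], [0.003, 0.0159, 0.0431]]
anv0.02 66 [[0.0192, -0.0564, 0.0414], [0.0224, -0.0534, 0.0423], [0.0239, -0.0483, 0.0434]]
jaw0.03 40 [[0.0263, -0.0199, 0.0395], [0.0274, -0.0178, 0.0412], [0.0283, -0.0146, 0.0445]]
anv0.03 245 [[0.0262, -0.0561, 0.0397], [0.0299, -0.05, 0.0421], [0.0338, -0.0446, 0.0433]]
```

{"name": "move_arm", "arguments": {"linear": [[-0.0003, -0.003, 0], [-0.0003, -0.003, 0], [-0.0002, -0.002, 0], [0, 0, 0]], "twist": [[0, 0, 0], [0, 0, 0], [0, 0, 0], [0, 0, 0]]}}

```text
time: 35.33
eef_pos: [0.5859, 0.256, 0.0676]
tcp_rot: [0.999, -0.052, 0.001, -0.002]
contact_force: [0.6, 1.6, -3.2]
opening: 0.158
```

```bash
python3 - <<'E'
from gm import *
s=st();print(tog(s['eef_pos']),s['wrist_torque'],s['contact_force']@Rg)
c=snap('wrist','g9');gauge(c)
E
```

```text
t 35.33 pos [0.5859 0.256  0.0676] F [ 0.6  1.6 -3.2] op 0.158 q [ 0.9987 -0.0515  0.0011 -0.0015] j [0.25 0.39 1.78 0.   0.97 1.92]
[0.05509947 0.01749745 0.06760761] [ 0.11217161 -0.08090563 -0.02277601] [ 0.39083749  1.60838468 -3.23723565]
jaw0 63 [[-0.0039, 0.0034, 0.0398], [-0.0007, 0.0054, 0.0421], [0.0034, 0.0072, 0.0435]]
anv0 35 [[-0.0039, -0.0551, 0.0418], [-0.0025, -0.052, 0.0423], [0.0005, -0.05, 0.0432]]
anv0.03 203 [[0.0267, -0.0559, 0.0398], [0.0308, -0.0509, 0.0421], [0.0338, -0.0447, 0.0431]]
```

View pics/g9.png

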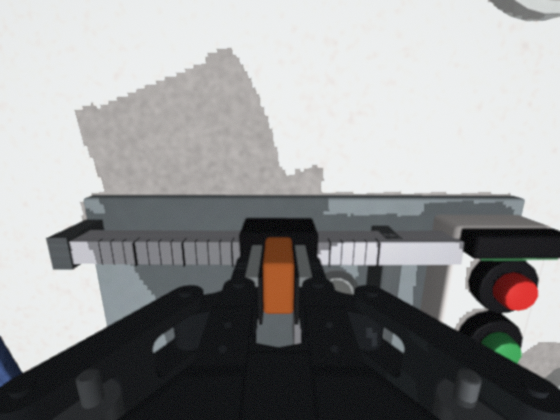

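{"name": "move_arm", "arguments": {"linear": [[-0.0002, -0.002, 0], [-0.0002, -0.002, 0], [0, 0, 0]], "twist": [[0, 0, 0], [0, 0, 0], [0, 0, 0]]}}

```text
time: 35.63
eef_pos: [0.5855, 0.2522, 0.0676]
tcp_rot: [0.999, -0.051, 0.001, -0.002]
contact_force: [1.0, 0.1, -2.5]
opening: 0.161
```

```bash
python3 - <<'E'
from gm import *
s=st();print(tog(s['eef_pos']),s['wrist_torque'],s['contact_force']@Rg)
E
```

```text
t 35.63 pos [0.5855 0.2522 0.0676] F [ 1.   0.1 -2.5] op 0.161 q [ 0.9987 -0.0514  0.0012 -0.0018] j [0.25 0.39 1.78 0.   0.97 1.92]
[0.05506456 0.01367758 0.06759726] [-0.06956371 -0.05480542 -0.05350976] [ 0.99391519  0.17469784 -2.51080161]
```

{"name": "move_arm", "arguments": {"linear": [[-0.0001, -0.001, 0], [-0.0001, -0.001, 0]], "twist": [[0, 0, 0], [0, 0, 0]]}}

```text
time: 35.8
eef_pos: [0.5853, 0.2505, 0.0676]
tcp_rot: [0.999, -0.051, 0.001, -0.002]
contact_force: [1.3, 2.7, -3.6]
opening: 0.158
```

```bash
python3 - <<'E'
from gm import *
s=st();print(tog(s['eef_pos']),s['wrist_torque'],s['contact_force']@Rg)
E
```

```text
t 35.8 pos [0.5853 0.2505 0.0676] F [ 1.3  2.7 -3.6] op 0.158 q [ 0.9987 -0.0514  0.0014 -0.0022] j [0.24 0.39 1.79 0.   0.96 1.92]
[0.05508138 0.01199184 0.06758509] [ 0.21844866 -0.07510133 -0.04434588] [ 1.05097092  2.81099279 -3.57138532]
```

```bash
python3 - <<'E'
from gm import *
a=snap('scene','s30');b=snap('top','t30')
u=proj(a,[tow([.01,-.02,.05])])[0].astype(int)
cv2.imwrite('pics/s30z.png',cv2.resize(a['img'][u[1]-45:u[1]+45,u[0]-55:u[0]+55],None,fx=6,fy=6,interpolation=cv2.INTER_CUBIC))
c=snap('wrist','g10');gauge(c)
cv2.imwrite('pics/g10z.png',cv2.resize(c['img'][200:330,240:420],None,fx=4,fy=4,interpolation=cv2.INTER_CUBIC))
E
```

```text
jaw0 79 [[-0.0036, -0.0022, 0.0397], [-0.0005, 0.0003, 0.0422], [0.0033, 0.0023, 0.0432]]
anv0.03 148 [[0.0267, -0.056, 0.0398], [0.0317, -0.0509, 0.0421], [0.0338, -0.031, 0.0433]]
```

View pics/s30z.png

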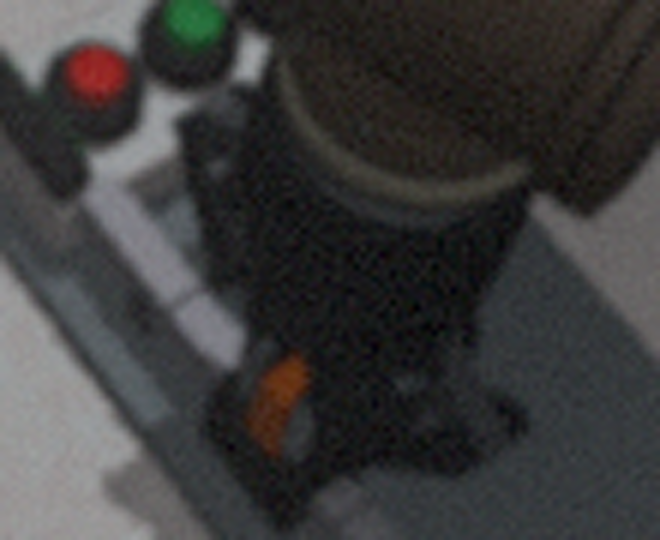

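View pics/g10z.png

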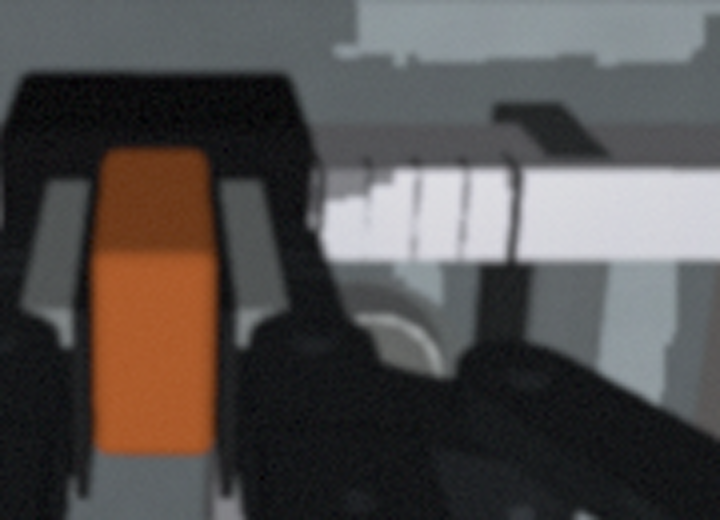

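{"name": "move_arm", "arguments": {"linear": [[-0.0001, -0.001, 0], [0, 0, 0]], "twist": [[0, 0, 0], [0, 0, 0]]}}

```text
time: 36.12
eef_pos: [0.5852, 0.2495, 0.0676]
tcp_rot: [0.999, -0.051, 0.001, -0.002]
contact_force: [1.3, 1.1, -3.2]
opening: 0.156
```

```bash
python3 - <<'E'
from gm import *
s=st();print(tog(s['eef_pos']),s['wrist_torque'],s['contact_force']@Rg)
E
```

```text
t 36.12 pos [0.5852 0.2495 0.0676] F [ 1.3  1.1 -3.2] op 0.156 q [ 0.9987 -0.0513  0.0014 -0.002 ] j [0.24 0.39 1.79 0.   0.96 1.91]
[0.05505316 0.01092175 0.0676142 ] [ 0.09246929  0.00397234 -0.01478964] [ 1.15899268  1.27083379 -3.19565436]
```

{"name": "move_arm", "arguments": {"linear": [[0, -0.0008, 0]], "twist": [[0, 0, 0]]}}

```text
time: 36.2
eef_pos: [0.5851, 0.2488, 0.0676]
tcp_rot: [0.999, -0.051, 0.001, -0.002]
contact_force: [1.6, 3.4, -2.5]
opening: 0.159
```

```bash
python3 - <<'E'
from gm import *
s=st();print(tog(s['eef_pos']),s['wrist_torque'],s['contact_force']@Rg)
E
```

```text
t 36.2 pos [0.5851 0.2488 0.0676] F [ 1.6  3.4 -2.5] op 0.159 q [ 0.9987 -0.0513  0.0013 -0.0021] j [0.24 0.39 1.79 0.   0.96 1.91]
[0.05506188 0.01022049 0.06757621] [ 0.32970043 -0.03306606 -0.0333676 ] [ 1.23289704  3.52366666 -2.51725763]
```

{"name": "move_arm", "arguments": {"linear": [[0, -0.0006, 0]], "twist": [[0, 0, 0]]}}

```text
time: 36.28
eef_pos: [0.5851, 0.2484, 0.0676]
tcp_rot: [0.999, -0.051, 0.001, -0.002]
contact_force: [1.8, 4.2, -3.2]
opening: 0.162
```

```bash
python3 - <<'E'
from gm import *
s=st();print(tog(s['eef_pos']),s['wrist_torque'],s['contact_force']@Rg)
c=snap('wrist','g11')
s=st();print(tog(s['eef_pos']),s['wrist_torque'],s['contact_force']@Rg)
for n in ('g7','g9','g10','g11'):
    c=load(n);P=pts(c);g=tog(P.reshape(-1,3));ok=(c['depth'].ravel()>0)&(abs(g[:,2]-.042)<.002)&(g[:,1]>-.012)&(g[:,1]<.05)
    r=[]
    for x in np.arange(-.02,.04,.004):
        q=g[ok&(abs(g[:,0]-x)<.002),1]
        if len(q)>6: r.append((round(x,3),len(q),round(np.percentile(q,3),4),round(np.percentile(q,97),4)))
    print(n,r)
E
```

```text
t 36.28 pos [0.5851 0.2484 0.0676] F [ 1.8  4.2 -3.2] op 0.162 q [ 0.9987 -0.0514  0.0013 -0.0024] j [0.24 0.39 1.79 0.   0.96 1.91]
[0.05508573 0.00984386 0.06761502] [ 0.35309059 -0.09585228  0.01243142] [ 1.40609334  4.33871217 -3.18027389]
t 36.33 pos [0.5851 0.2484 0.0676] F [ 1.   3.5 -3.3] op 0.159 q [ 0.9987 -0.0514  0.0012 -0.0024] j [0.24 0.39 1.79 0.   0.96 1.91]
[0.05504369 0.00982318 0.06758464] [ 0.30804824 -0.05912481 -0.07202978] [ 0.64579006  3.55519288 -3.33610316]
g7 [(np.float64(-0.012), 13, np.float64(0.0398), np.float64(0.0435)), (np.float64(-0.008), 33, np.float64(0.0397), np.float64(0.0435)), (np.float64(-0.004), 30, np.float64(0.0397), np.float64(0.0436)), (np.float64(0.0), 39, np.float64(0.0398), np.float64(0.0436)), (np.float64(0.004), 9, np.float64(0.0406), np.float64(0.0435))]
g9 [(np.float64(-0.012), 8, np.float64(0.004), np.float64(0.0071)), (np.float64(-0.008), 36, np.float64(0.0033), np.float64(0.0072)), (np.float64(-0.004), 38, np.float64(0.0033), np.float64(0.0072)), (np.float64(0.0), 33, np.float64(0.0034), np.float64(0.0068)), (np.float64(0.004), 8, np.float64(0.0042), np.float64(0.0066))]
g10 [(np.float64(-0.012), 11, np.float64(-0.0022), np.float64(0.0022)), (np.float64(-0.008), 39, np.float64(-0.0023), np.float64(0.0022)), (np.float64(-0.004), 43, np.float64(-0.0023), np.float64(0.0023)), (np.float64(0.0), 40, np.float64(-0.0021), np.float64(0.0023)), (np.float64(0.004), 15, np.float64(-0.0014), np.float64(0.0021))]
g11 [(np.float64(-0.012), 17, np.float64(-0.0037), np.float64(0.0015)), (np.float64(-0.008), 46, np.float64(-0.0043), np.float64(0.0009)), (np.float64(-0.004), 47, np.float64(-0.0042), np.float64(0.0009)), (np.float64(0.0), 44, np.float64(-0.0041), np.float64(0.001)), (np.float64(0.004), 27, np.float64(-0.0034), np.float64(0.001)), (np.float64(0.008), 12, np.float64(-0.0002), np.float64(0.0009))]
```

The blade has moved 1.3 mm less than the slide, so contact came about 1.2 mm ago with a slight skew. I back off about 0.7 mm and release.

{"name": "move_arm", "arguments": {"linear": [[0.0001, 0.0009, 0]], "twist": [[0, 0, 0]]}}

```text
time: 36.42
eef_pos: [0.5851, 0.2486, 0.0676]
tcp_rot: [0.999, -0.051, 0.001, -0.002]
contact_force: [0.7, 0.0, -2.6]
opening: 0.156
```

```bash
cat >> gm.py <<'E'
def blade(c):
    P=pts(c);g=tog(P.reshape(-1,3));ok=(c['depth'].ravel()>0)&(abs(g[:,2]-.042)<.002)&(g[:,1]>-.012)&(g[:,1]<.05)
    r=[]
    for x in np.arange(-.02,.044,.004):
        q=g[ok&(abs(g[:,0]-x)<.002),1]
        if len(q)>6: r.append((float(round(x,3)),len(q),float(round(np.percentile(q,3),4)),float(round(np.percentile(q,97),4))))
    print(r)
E
python3 - <<'E'
from gm import *
s=st();print(tog(s['eef_pos']),s['contact_force']@Rg)
c=snap('wrist','g12');blade(c)
s=st();print(tog(s['eef_pos']),s['contact_force']@Rg)
E
```

```text
t 36.42 pos [0.5851 0.2486 0.0676] F [ 0.7  0.  -2.6] op 0.156 q [ 0.9987 -0.0511  0.0011 -0.0017] j [0.24 0.39 1.79 0.   0.96 1.91]
[0.05505276 0.01010372 0.0676059 ] [ 0.74356669  0.0834918  -2.63833129]
[(-0.012, 11, -0.0038, 0.001), (-0.008, 51, -0.0041, 0.0011), (-0.004, 46, -0.004, 0.0011), (0.0, 42, -0.004, 0.0011), (0.004, 20, -0.0032, 0.0006), (0.008, 11, -0.0, 0.0006)]
t 36.47 pos [0.5851 0.2487 0.0676] F [ 1.1  1.1 -1.9] op 0.161 q [ 0.9987 -0.0512  0.0011 -0.0017] j [0.24 0.39 1.79 0.   0.96 1.91]
[0.05506438 0.01015748 0.06758078] [ 1.00748008  1.22593754 -1.86087975]
```

{"name": "move_arm", "arguments": {"linear": [[0.0001, 0.0007, 0], [0, 0, 0]], "twist": [[0, 0, 0], [0, 0, 0]]}}

```text
time: 36.63
eef_pos: [0.5851, 0.2487, 0.0676]
tcp_rot: [0.999, -0.051, 0.001, -0.001]
contact_force: [0.3, 2.1, -2.8]
opening: 0.162
```

```bash
python3 - <<'E'
from gm import *
s=st();print(tog(s['eef_pos']),s['contact_force']@Rg)
c=snap('wrist','g13');blade(c)
E
```

```text
t 36.63 pos [0.5851 0.2487 0.0676] F [ 0.3  2.1 -2.8] op 0.162 q [ 9.987e-01 -5.130e-02  7.000e-04 -1.000e-03] j [0.24 0.39 1.79 0.   0.97 1.91]
[0.05506287 0.01015105 0.0675927 ] [ 0.125244    2.13395486 -2.76074426]
[(-0.012, 14, -0.0039, 0.0011), (-0.008, 47, -0.0041, 0.0011), (-0.004, 47, -0.004, 0.0011), (0.0, 40, -0.0039, 0.0006), (0.004, 21, -0.0032, 0.0006), (0.008, 9, 0.0, 0.0007), (0.012, 7, 0.0002, 0.0007)]
```

{"name": "move_arm", "arguments": {"linear": [[0.0001, 0.0013, 0]], "twist": [[0, 0, 0]]}}

```text
time: 36.77
eef_pos: [0.5852, 0.2495, 0.0676]
tcp_rot: [0.999, -0.051, 0.001, -0.001]
contact_force: [-0.0, -1.4, -2.5]
opening: 0.159
```

```bash
python3 - <<'E'
from gm import *
s=st();print(tog(s['eef_pos']),s['contact_force']@Rg)
c=snap('wrist','g14');blade(c)
s=st();print(tog(s['eef_pos']),s['contact_force']@Rg)
E
```

```text
t 36.77 pos [0.5852 0.2495 0.0676] F [-0.  -1.4 -2.5] op 0.159 q [ 9.987e-01 -5.120e-02  6.000e-04 -5.000e-04] j [0.24 0.39 1.79 0.   0.97 1.92]
[0.05507889 0.01094953 0.06759947] [ 0.11339133 -1.39725552 -2.51667356]
[(-0.012, 10, -0.0032, 0.0003), (-0.008, 36, -0.0034, 0.0006), (-0.004, 34, -0.0033, 0.0006), (0.0, 36, -0.0032, 0.0007), (0.004, 14, -0.0025, 0.0007)]
t 36.82 pos [0.5852 0.2496 0.0676] F [ 0.1 -1.  -1.4] op 0.16 q [ 9.987e-01 -5.120e-02  6.000e-04 -5.000e-04] j [0.24 0.39 1.78 0.   0.97 1.92]
[0.05506987 0.01105761 0.06756931] [ 0.15697851 -1.03931705 -1.36743125]
```

{"name": "move_arm", "arguments": {"linear": [[0, 0, 0], [0, 0, 0], [0, 0, 0], [0, 0, 0.01], [0, 0, 0.02], [0, 0, 0.03], [0, 0, 0.03], [-0.015, 0, 0.02], [-0.025, -0.01, 0], [-0.025, -0.01, 0], [-0.01, 0, 0], [0, 0, 0]], "twist": [[0, 0, 0], [0, 0, 0], [0, 0, 0], [0, 0, 0], [0, 0, 0], [0, 0, 0], [0, 0, 0], [0, 0, 0], [0, 0, 0], [0, 0, 0], [0, 0, 0], [0, 0, 0]], "grip": 0.4}}

```text
time: 37.82
eef_pos: [0.511, 0.23, 0.1937]
tcp_rot: [0.999, -0.051, 0.007, -0.003]
contact_force: [0.1, 0.1, 0.9]
opening: 0.398
```

```bash
python3 - <<'E'
from gm import *
c=snap('wrist','g15');o=meas(c);gauge(c);blade(c);print(tog(o['orange']));st()
t=snap('top','t31')
cv2.imwrite('pics/g15z.png',cv2.resize(c['img'][90:270,150:390],None,fx=3.3,fy=3.3,interpolation=cv2.INTER_CUBIC))
E
```

```text
red 377 [0.5524 0.1249 0.0621] [0.0185 0.0188] 45.3
green 353 [0.5177 0.1966 0.062 ] [0.1538 0.02  ] 86.2
blue 296 [0.4739 0.133  0.062 ] [0.0186 0.0181] 82.1
orange 550 [0.5845 0.249  0.0861] [0.014 0.025] 84.7
jaw-0.015 95 [[-0.0187, -0.011, 0.0408], [-0.0153, -0.006, 0.0421], [-0.0113, 0.0, 0.0434]]
anv-0.015 91 [[-0.0188, -0.0564, 0.0407], [-0.0154, -0.0512, 0.0419], [-0.0113, -0.0453, 0.0435]]
jaw0 85 [[-0.0034, -0.0101, 0.0409], [-0.0002, -0.0052, 0.0422], [0.0038, -0.0002, 0.0432]]
anv0 48 [[-0.0034, -0.0568, 0.041], [-0.0001, -0.0541, 0.0422], [0.0037, -0.0322, 0.0444]]
jaw0.02 105 [[0.0165, -0.0112, 0.0404], [0.0202, -0.0054, 0.042], [0.0234, 0.0005, 0.0432]]
anv0.02 101 [[0.0164, -0.057, 0.0401], [0.0195, -0.0511, 0.042], [0.0234, -0.0454, 0.0434]]
jaw0.03 117 [[0.0262, -0.0113, 0.0404], [0.03, -0.0054, 0.042], [0.0338, 0.0004, 0.0434]]
anv0.03 112 [[0.0261, -0.0566, 0.0407], [0.0299, -0.0509, 0.0419], [0.0338, -0.0455, 0.0433]]
tube top 645 ((0.011461679823696613, -0.02831508405506611), 0.017048798501491547) 0.10180901586223051
[(-0.02, 23, -0.0103, 0.0), (-0.016, 47, -0.011, 0.0), (-0.012, 48, -0.011, -0.0001), (-0.008, 48, -0.0111, -0.0001), (-0.004, 44, -0.0101, -0.0001), (0.0, 42, -0.0099, -0.0002), (0.004, 41, -0.01, -0.0003), (0.008, 44, -0.0102, -0.0003), (0.012, 48, -0.0111, -0.0003), (0.016, 49, -0.0112, -0.0005), (0.02, 51, -0.0112, 0.0005), (0.024, 51, -0.0112, 0.0005), (0.028, 58, -0.0113, 0.0004), (0.032, 57, -0.0113, 0.0003), (0.036, 52, -0.0113, 0.0002), (0.04, 27, -0.0113, 0.0002)]
[0.05435534 0.01044572 0.08605455]
t 37.87 pos [0.512  0.2301 0.1939] F [1.2 0.  0.3] op 0.401 q [ 0.9987 -0.0509  0.0078 -0.003 ] j [0.24 0.07 1.91 0.   1.14 1.91]
```

View pics/g15z.png

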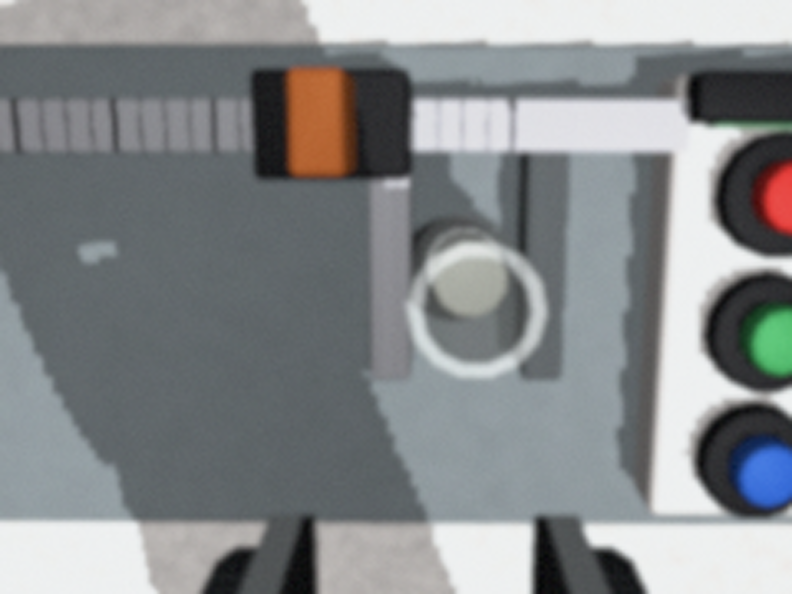

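The tube centre is at gauge y -28.3 mm, the anvil face at -45.4 and the jaw face at -11.2, so the gap reads about 34.2 mm and the blade is square. The jaw may only be grazing the tube, so I re-grip it and add a light preload of about 0.4 mm.

{"name": "move_arm", "arguments": {"linear": [[0.02, 0.004, 0], [0.025, 0.007, -0.01], [0.02, 0.006, -0.015], [0.006, 0.002, -0.015], [0, 0, -0.015], [0, 0, -0.01], [0, 0, 0], [0, 0, 0]], "twist": [[0, 0.7, 0], [0, 0.2, 0], [0, 0, 0], [0, 0, 0], [0, 0, 0], [0, 0, 0], [0, 0, 0], [0, 0, 0]]}}

```text
time: 38.58
eef_pos: [0.5941, 0.2518, 0.1229]
tcp_rot: [0.999, -0.051, 0.001, -0.003]
contact_force: [0.4, 0.5, 0.7]
opening: 0.396
```

```bash
python3 - <<'E'
from gm import *
c=snap('wrist','g16');o=meas(c);print(tog(o['orange']))
x,y,_=o['orange'];go(x,y,.07,YAW)
E
```

```text
red 507 [0.5529 0.1251 0.062 ] [0.0181 0.0191] 80.0
green 59 [0.6005 0.2464 0.1781] [0.1006 0.0271] 86.0
blue 0
orange 796 [0.5854 0.2493 0.086 ] [0.0134 0.0257] 84.6
[0.05531821 0.01079218 0.08599228]
t 38.63 pos [0.5938 0.2517 0.1229] F [-0.  -0.2  0.5] op 0.401 q [ 9.987e-01 -5.130e-02  5.000e-04 -3.000e-03] j [0.24 0.33 1.74 0.01 1.06 1.91]
delta [-0.0083 -0.0024 -0.0529] norm 0.054 twist [-0.34  0.08  0.08] alt [ 1.000e-01  5.000e-01 -1.799e+02]
```

{"name": "move_arm", "arguments": {"linear": [[-0.005, -0.002, -0.004], [-0.003, -0.001, -0.008], [0, 0, -0.01], [0, 0, -0.01], [0, 0, -0.008], [0, 0, -0.006], [0, 0, 0]], "twist": [[-0.3, 0, 0], [0, 0, 0], [0, 0, 0], [0, 0, 0], [0, 0, 0], [0, 0, 0], [0, 0, 0]]}}

```text
time: 39.22
eef_pos: [0.5854, 0.2488, 0.076]
tcp_rot: [0.999, -0.051, 0.003, -0.001]
contact_force: [0.1, 0.8, -0.8]
opening: 0.4
```

```bash
python3 - <<'E'
from gm import *
go(.5855,.2493,.068,YAW)
E
```

```text
t 39.22 pos [0.5854 0.2488 0.076 ] F [ 0.1  0.8 -0.8] op 0.4 q [ 9.987e-01 -5.110e-02  3.300e-03 -8.000e-04] j [ 0.24  0.37  1.79 -0.    0.97  1.92]
delta [ 0.0001  0.0005 -0.008 ] norm 0.008 twist [-0.08  0.38  0.05] alt [ 6.000e-01  1.000e-01 -1.799e+02]
```

{"name": "move_arm", "arguments": {"linear": [[0, 0.0005, -0.004], [0, 0, 0], [0, 0, 0], [0, 0, 0], [0, 0, 0]], "twist": [[0, 0.3, 0], [0, 0, 0], [0, 0, 0], [0, 0, 0], [0, 0, 0]], "grip": 0.0}}

```text
time: 39.63
eef_pos: [0.5849, 0.2493, 0.0707]
tcp_rot: [0.999, -0.051, -0.001, -0.0]
contact_force: [-1.0, -0.1, -1.3]
opening: 0.161
```

```bash
python3 - <<'E'
from gm import *
for i in range(3):
    s=st();print(tog(s['eef_pos']),s['contact_force']@Rg); c=snap('wrist','g17')
blade(c)
E
```

```text
t 39.63 pos [0.5849 0.2493 0.0707] F [-1.  -0.1 -1.3] op 0.161 q [ 9.987e-01 -5.120e-02 -7.000e-04 -4.000e-04] j [0.24 0.38 1.78 0.   0.97 1.92]
[0.0548222  0.01073087 0.07070983] [-0.96078212 -0.22622962 -1.25611669]
t 39.68 pos [0.5849 0.2493 0.0707] F [ 0.  -0.7 -0.7] op 0.16 q [ 9.987e-01 -5.120e-02 -7.000e-04 -4.000e-04] j [0.24 0.38 1.78 0.   0.97 1.92]
[0.0547985  0.01076655 0.07069622] [ 0.09759626 -0.71976864 -0.74574807]
t 39.73 pos [0.5849 0.2493 0.0707] F [ 0.8  0.2 -1.7] op 0.158 q [ 9.987e-01 -5.120e-02 -6.000e-04 -4.000e-04] j [0.24 0.38 1.78 0.   0.97 1.92]
[0.0547956  0.01075911 0.07069794] [ 0.82073557  0.29579506 -1.71306892]
[(-0.012, 39, -0.0039, 0.0008), (-0.008, 41, -0.0038, 0.0008), (-0.004, 39, -0.0037, 0.0009), (0.0, 27, -0.003, 0.001)]
```

{"name": "move_arm", "arguments": {"linear": [[0, -0.0006, 0]], "twist": [[0, 0, 0]]}}

```text
time: 39.87
eef_pos: [0.585, 0.2492, 0.0707]
tcp_rot: [0.999, -0.051, -0.0, -0.001]
contact_force: [0.7, 2.4, -2.0]
opening: 0.158
```

```bash
python3 - <<'E'
from gm import *
f=[]
for i in range(4):
    s=get_state();print(tog(s['eef_pos']).round(5),(s['contact_force']@Rg).round(2)); c=snap('wrist','g18')
blade(c)
E
```

```text
[0.05485 0.01064 0.07074] [ 0.49  2.49 -1.97]
[0.05479 0.01062 0.0707 ] [-0.53  2.19 -2.24]
[0.05482 0.01059 0.07072] [-0.45  1.48 -2.84]
[0.05482 0.01062 0.07072] [-0.03  2.98 -0.71]
[(-0.012, 39, -0.0039, 0.0007), (-0.008, 40, -0.0039, 0.0008), (-0.004, 44, -0.0038, 0.0008), (0.0, 24, -0.003, 0.0009), (0.004, 11, 0.0002, 0.0009)]
```

{"name": "move_arm", "arguments": {"linear": [[0, -0.0008, 0]], "twist": [[0, 0, 0]]}}

```text
time: 40.15
eef_pos: [0.5849, 0.2489, 0.0707]
tcp_rot: [0.999, -0.051, -0.0, -0.001]
contact_force: [-0.6, 3.2, -2.5]
opening: 0.159
```

```bash
python3 - <<'E'
from gm import *
f=[]
for i in range(5):
    s=get_state();print(tog(s['eef_pos']).round(5),(s['contact_force']@Rg).round(2)); c=snap('wrist','g18')
blade(c)
E
```

```text
[0.05481 0.01031 0.07071] [-0.95  3.13 -2.55]
[0.05481 0.01019 0.0707 ] [-0.12  3.97 -2.14]
[0.05481 0.01017 0.07071] [-0.43  4.06 -2.23]
[0.0548  0.01016 0.07073] [-0.61  3.12 -0.6 ]
[0.05483 0.01012 0.07073] [ 0.55  4.32 -2.14]
[(-0.012, 43, -0.0043, 0.0009), (-0.008, 48, -0.0044, 0.001), (-0.004, 45, -0.0043, 0.001), (0.0, 34, -0.0035, 0.001), (0.004, 14, -0.0003, 0.001)]
```

{"name": "move_arm", "arguments": {"linear": [[0, 0.0007, 0]], "twist": [[0, 0, 0]]}}

```text
time: 40.48
eef_pos: [0.5849, 0.2488, 0.0707]
tcp_rot: [0.999, -0.051, -0.001, -0.0]
contact_force: [0.3, -0.9, -1.8]
opening: 0.159
```

```bash
python3 - <<'E'
from gm import *
f=[]
for i in range(4):
    s=get_state();print(tog(s['eef_pos']).round(5),(s['contact_force']@Rg).round(2)); c=snap('wrist','g18')
E
```

```text
[0.0548 0.0102 0.0707] [ 0.36 -0.84 -1.84]
[0.05482 0.01024 0.07072] [ 0.21  0.81 -1.1 ]
[0.05481 0.01024 0.07069] [-0.91  1.05 -1.82]
[0.05479 0.01025 0.07069] [ 0.07  0.3  -2.12]
```

{"name": "move_arm", "arguments": {"linear": [[0, 0.0008, 0]], "twist": [[0, 0, 0]]}}

```text
time: 40.77
eef_pos: [0.5849, 0.249, 0.0707]
tcp_rot: [0.999, -0.051, -0.001, -0.0]
contact_force: [0.1, -0.6, -1.6]
opening: 0.159
```

```bash
python3 - <<'E'
from gm import *
f=[]
for i in range(3):
    s=get_state();print(tog(s['eef_pos']).round(5),(s['contact_force']@Rg).round(2)); c=snap('wrist','g18')
E
```

```text
[0.05481 0.01042 0.07069] [ 0.14 -0.63 -1.57]
[0.05481 0.01048 0.07069] [-0.18 -1.89 -0.38]
[0.0548  0.01053 0.07069] [ 0.1  -0.79 -1.44]
```

{"name": "move_arm", "arguments": {"linear": [[0, 0, 0], [0, 0, 0], [0, 0, 0], [0, 0, 0.01], [0, 0, 0.02], [0, 0, 0.03], [0, 0, 0.03], [-0.015, 0, 0.02], [-0.025, -0.01, 0], [-0.025, -0.01, 0], [-0.01, 0, 0], [0, 0, 0]], "twist": [[0, 0, 0], [0, 0, 0], [0, 0, 0], [0, 0, 0], [0, 0, 0], [0, 0, 0], [0, 0, 0], [0, 0, 0], [0, 0, 0], [0, 0, 0], [0, 0, 0], [0, 0, 0]], "grip": 0.4}}

```text
time: 41.92
eef_pos: [0.5107, 0.2298, 0.1958]
tcp_rot: [0.999, -0.051, 0.006, -0.003]
contact_force: [0.1, 0.1, 0.1]
opening: 0.401
```

```bash
python3 - <<'E'
from gm import *
c=snap('wrist','g19');o=meas(c);gauge(c);blade(c);print('thumb',tog(o['orange']))
x,y,z=o['blue'];go(x,y,.15,YAW)
cv2.imwrite('pics/g19z.png',cv2.resize(c['img'][60:300,150:430],None,fx=2.5,fy=2.5,interpolation=cv2.INTER_CUBIC))
E
```

```text
red 369 [0.5527 0.125  0.062 ] [0.0188 0.0187] 83.3
green 350 [0.5177 0.1977 0.0619] [0.1552 0.0261] 89.3
blue 289 [0.4737 0.1331 0.062 ] [0.0178 0.0188] 20.7
orange 562 [0.5846 0.2484 0.086 ] [0.014  0.0252] 82.9
jaw-0.015 93 [[-0.0189, -0.0103, 0.0407], [-0.0155, -0.0042, 0.042], [-0.0115, 0.0009, 0.0433]]
anv-0.015 90 [[-0.0188, -0.0567, 0.0409], [-0.0156, -0.0516, 0.0422], [-0.0114, -0.0456, 0.0435]]
jaw0 92 [[-0.0035, -0.0103, 0.0405], [-0.0002, -0.0044, 0.0419], [0.0037, 0.0007, 0.043]]
anv0 50 [[-0.0033, -0.0571, 0.0409], [0.0005, -0.0541, 0.0422], [0.0037, -0.0317, 0.0438]]
jaw0.02 106 [[0.0165, -0.0115, 0.0405], [0.0199, -0.0056, 0.0419], [0.0234, 0.0003, 0.0434]]
anv0.02 96 [[0.0165, -0.0565, 0.0411], [0.0199, -0.0511, 0.0421], [0.0234, -0.0457, 0.0432]]
jaw0.03 116 [[0.0263, -0.0115, 0.0407], [0.0301, -0.0057, 0.042], [0.034, 0.0002, 0.0433]]
anv0.03 120 [[0.0262, -0.0572, 0.0405], [0.03, -0.0512, 0.042], [0.0339, -0.0413, 0.0434]]
tube top 648 ((0.011414526030421257, -0.028181634843349457), 0.017001809552311897) 0.10181808945860436
[(-0.02, 17, -0.0098, 0.0004), (-0.016, 49, -0.0102, 0.0009), (-0.012, 44, -0.0103, 0.0008), (-0.008, 46, -0.0103, 0.0007), (-0.004, 47, -0.0103, 0.0008), (0.0, 44, -0.0094, 0.0007), (0.004, 43, -0.0094, 0.0006), (0.008, 47, -0.0104, 0.0005), (0.012, 49, -0.011, 0.0004), (0.016, 51, -0.0114, 0.0004), (0.02, 51, -0.0115, 0.0003), (0.024, 52, -0.0115, 0.0003), (0.028, 52, -0.0115, 0.0002), (0.032, 64, -0.0115, 0.0002), (0.036, 52, -0.0116, 0.0001), (0.04, 16, -0.0116, -0.0004)]
thumb [0.05454383 0.00983401 0.08604616]
t 41.97 pos [0.5116 0.2299 0.1959] F [ 0.4  0.5 -0. ] op 0.401 q [ 0.9987 -0.0512  0.0064 -0.0029] j [0.24 0.07 1.91 0.   1.15 1.91]
delta [-0.038  -0.0968 -0.0459] norm 0.114 twist [-0.3   0.74  0.07] alt [   1.2    0.5 -179.9]
```

View pics/g19z.png

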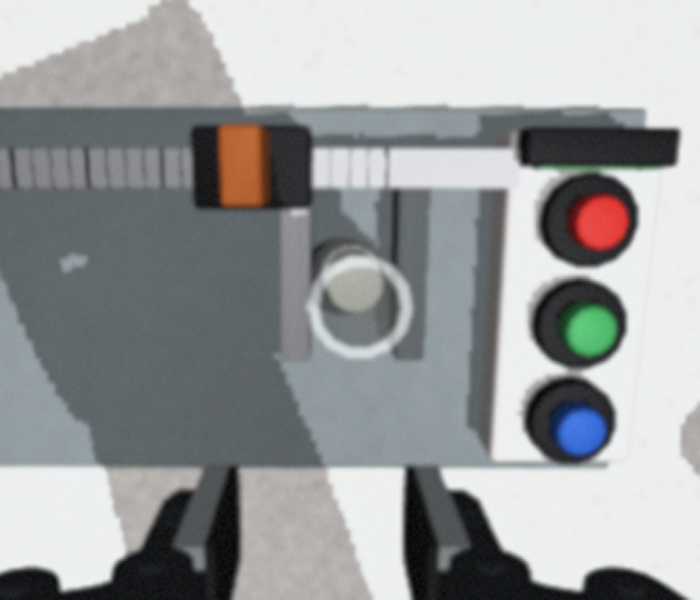

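```bash
cat >> gm.py <<'E'
def skew(c,lo,hi):
    P=pts(c);g=tog(P.reshape(-1,3));ok=(c['depth'].ravel()>0)&(abs(g[:,2]-.042)<.003)&(g[:,0]>-.018)&(g[:,0]<.036)
    r=[]
    for a,b,xm in ((lo,hi,.036),(-.062,-.0435,.036)):
        q=g[ok&(g[:,1]>a)&(g[:,1]<b)&~((g[:,0]>-.006)&(g[:,0]<.029)&(a<-.03))]
        X=[];Y=[]
        for x in np.arange(-.018,.036,.003):
            w=q[(q[:,0]>=x)&(q[:,0]<x+.003),1]
            if len(w)>5: X.append(x);Y.append(w.mean())
        k=np.polyfit(X,Y,1);r.append(k[0])
    print('blade',round(r[0],4),'anvil',round(r[1],4),'skew',round(r[0]-r[1],4))
E
python3 - <<'E'
from gm import *
for n,lo,hi in (('g1',.025,.055),('g2',.025,.055),('g4',.025,.055),('g15',-.014,.01),('g19',-.014,.01)): skew(load(n),lo,hi)
E
```

```text
blade -0.0047 anvil -0.0071 skew 0.0025
blade 0.0003 anvil -0.0004 skew 0.0007
blade -0.0029 anvil 0.0048 skew -0.0077
blade -0.0019 anvil 0.0182 skew -0.0201
blade -0.0274 anvil 0.0178 skew -0.0452
```

```bash
cat >> gm.py <<'E'
def edge(c,y0,rangey=.006,xs=np.arange(-.016,.034,.002),side=0):
    """subpixel strongest intensity edge across gauge y near y0 at z=.042, per gauge x; returns slope"""
    g=cv2.GaussianBlur(cv2.cvtColor(c['img'],cv2.COLOR_BGR2GRAY).astype(np.float32),(0,0),0.8)
    X=[];Y=[]
    ys=np.arange(y0-rangey,y0+rangey,.0001)
    for x in xs:
        uv=proj(c,tow(np.c_[np.full(len(ys),x),ys,np.full(len(ys),.042)])).astype(np.float32)
        v=cv2.remap(g,uv[:,0].reshape(1,-1),uv[:,1].reshape(1,-1),cv2.INTER_CUBIC)[0]
        d=np.gradient(cv2.GaussianBlur(v.reshape(1,-1),(0,0),6)[0]); d=np.abs(d)
        i=d.argmax(); 
        if 3<i<len(d)-4: X.append(x);Y.append(ys[i])
    X=np.array(X);Y=np.array(Y)
    for _ in range(3):
        k=np.polyfit(X,Y,1);r=Y-np.polyval(k,X);m=abs(r)<max(2*np.median(abs(r)),.0002);X,Y=X[m],Y[m]
    print('slope',k[0].round(4),'y at 0',k[1].round(4),'n',len(X),'res',np.std(r).round(5))
E
python3 - <<'E'
from gm import *
for n,y0 in (('g1',.0435),('g4',.044),('g15',.0002),('g19',.0006)):
    c=load(n);print(n,end=' back ');edge(c,y0,.005)
    print('   anvil far');edge(c,-.0573,.004)
E
```

```text
g1 back slope -0.0059 y at 0 0.044 n 25 res 0.00023
   anvil far
slope -0.0041 y at 0 -0.0573 n 18 res 9e-05
g4 back slope -0.0037 y at 0 0.0444 n 24 res 0.0001
   anvil far
slope -0.0098 y at 0 -0.057 n 17 res 0.00011
g15 back slope -0.0032 y at 0 0.0005 n 25 res 5e-05
   anvil far
slope -0.0032 y at 0 -0.0571 n 20 res 0.0001
g19 back slope -0.0133 y at 0 0.0006 n 25 res 7e-05
   anvil far
slope -0.0061 y at 0 -0.057 n 24 res 0.00014
```

Subpixel edge fits give a blade slope of -0.0133 against a baseline of about -0.004. That is a skew of about 0.009 rad, or 0.4 mm of preload: light contact, so I leave it. Now I check the keys.

```bash
python3 - <<'E'
from gm import *
c=load('g19');P=pts(c);g=tog(P)
gc=tog([.4738,.1329,.062]);print(gc,tog([.5526,.125,.062]))
q=g.reshape(-1,3);q=q[c['depth'].ravel()>0]
r=np.hypot(q[:,0]-gc[0],q[:,1]-gc[1])
for a,b in ((0,.008),(.008,.0105),(.0105,.013),(.013,.016),(.016,.02)):
    w=q[(r>=a)&(r<b),2];print(a,b,len(w),np.percentile(w,[10,50,90]).round(4))
hsv=cv2.cvtColor(c['img'],cv2.COLOR_BGR2HSV)
m=(hsv[...,0]>45)&(hsv[...,0]<85)&(hsv[...,1]>90)&(abs(P[...,2]-.062)<.003)&(abs(g[...,0]+.0045)<.02)
w=P[m];print('green',cv2.minEnclosingCircle(w[:,:2].astype(np.float32)),np.median(w,0))
E
```

```text
[-0.04399293 -0.11629148  0.062     ] [ 0.03520201 -0.1161878   0.062     ]
0 0.008 207 [0.0613 0.0622 0.0628]
0.008 0.0105 181 [0.0521 0.0594 0.0616]
0.0105 0.013 124 [0.0514 0.0521 0.053 ]
0.013 0.016 246 [0.0513 0.0522 0.053 ]
0.016 0.02 443 [0.0397 0.0455 0.052 ]
green ((0.5132867693901062, 0.1294475644826889), 0.00990966334939003) [0.51367742 0.12964158 0.06185482]
```

{"name": "move_arm", "arguments": {"linear": [[-0.008, -0.02, -0.005], [-0.01, -0.026, -0.015], [-0.01, -0.026, -0.02], [-0.007, -0.018, -0.02], [-0.002, -0.006, -0.01], [0, 0, 0], [0, 0, 0]], "twist": [[-0.3, 0.7, 0], [0, 0, 0], [0, 0, 0], [0, 0, 0], [0, 0, 0], [0, 0, 0], [0, 0, 0]], "grip": 0.0}}

```text
time: 42.55
eef_pos: [0.4812, 0.1334, 0.1272]
tcp_rot: [0.999, -0.05, 0.006, -0.002]
contact_force: [0.7, 0.2, -0.6]
opening: -0.002
```

```bash
python3 - <<'E'
from gm import *
go(.4738,.1329,.08,YAW)
c=snap('wrist','k1')
E
```

```text
t 42.55 pos [0.4812 0.1334 0.1272] F [ 0.7  0.2 -0.6] op -0.002 q [ 0.9987 -0.0503  0.0055 -0.002 ] j [0.07 0.02 2.1  0.   1.01 1.74]
delta [-0.0074 -0.0005 -0.0472] norm 0.048 twist [-0.19  0.64 -0.04] alt [ -1.   -0.3 180. ]
```

View pics/k1.png

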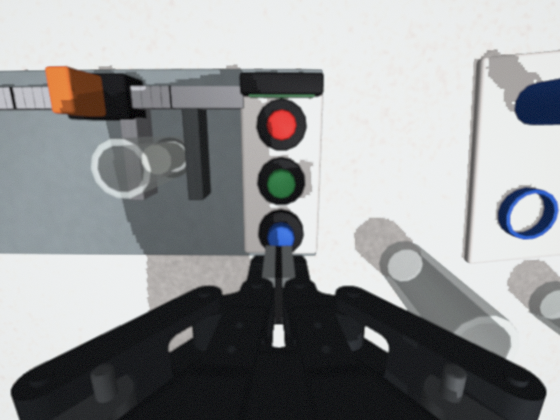

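Closed fingertips are just above the blue key at (281,235). Centre them and lower.

{"name": "move_arm", "arguments": {"linear": [[-0.005, 0, -0.008], [-0.003, -0.001, -0.01], [0, 0, -0.01], [0, 0, -0.008], [0, 0, -0.004], [0, 0, 0]], "twist": [[-0.1, 0.5, 0], [0, 0.1, 0], [0, 0, 0], [0, 0, 0], [0, 0, 0], [0, 0, 0]]}}

```text
time: 43.1
eef_pos: [0.4763, 0.136, 0.0867]
tcp_rot: [0.999, -0.048, 0.003, -0.002]
contact_force: [0.1, -0.3, 0.7]
opening: -0.0
```

```bash
python3 - <<'E'
from gm import *
go(.4738,.1329,.065,YAW)
E
```

```text
t 43.1 pos [0.4763 0.136  0.0867] F [ 0.1 -0.3  0.7] op -0.0 q [ 0.9988 -0.0478  0.0033 -0.0015] j [0.07 0.07 2.13 0.   0.93 1.74]
delta [-0.0025 -0.0031 -0.0217] norm 0.022 twist [-0.15  0.39 -0.32] alt [ -0.6  -0.2 179.7]
```

{"name": "move_arm", "arguments": {"linear": [[-0.002, -0.003, -0.005], [-0.001, -0.001, -0.005], [0, 0, -0.004], [0, 0, -0.003], [0, 0, -0.003]], "twist": [[-0.1, 0.3, 0], [0, 0, 0], [0, 0, 0], [0, 0, 0], [0, 0, 0]]}}

```text
time: 43.52
eef_pos: [0.4736, 0.1319, 0.0656]
tcp_rot: [0.999, -0.048, 0.001, -0.001]
contact_force: [-0.9, -0.6, 3.4]
opening: 0.001
```

```bash
python3 - <<'E'
from gm import *
go(.4738,.1329,.065,YAW)
E
```

```text
t 43.52 pos [0.4736 0.1319 0.0656] F [-0.9 -0.6  3.4] op 0.001 q [ 9.989e-01 -4.780e-02  1.000e-03 -7.000e-04] j [0.06 0.11 2.14 0.   0.89 1.73]
delta [ 0.0002  0.001  -0.0006] norm 0.001 twist [-0.07  0.12 -0.32] alt [-2.000e-01 -1.000e-01  1.797e+02]
```

{"name": "move_arm", "arguments": {"linear": [[0, 0.001, -0.002], [0, 0, -0.002]], "twist": [[0, 0.1, 0], [0, 0, 0]]}}

```text
time: 43.68
eef_pos: [0.4739, 0.1322, 0.0636]
tcp_rot: [0.999, -0.047, -0.001, 0.001]
contact_force: [-10.1, -1.1, 23.8]
opening: -0.005
```

```bash
python3 - <<'E'
from gm import *
for i in range(3): st(); c=snap('wrist','k2')
E
```

```text
t 43.68 pos [0.4739 0.1322 0.0636] F [-10.1  -1.1  23.8] op -0.005 q [ 9.989e-01 -4.730e-02 -1.300e-03  6.000e-04] j [ 0.07  0.11  2.14 -0.    0.89  1.73]
t 43.73 pos [0.4738 0.1322 0.0639] F [-7.8 -1.7 12.8] op 0.004 q [ 9.989e-01 -4.730e-02 -1.500e-03  6.000e-04] j [ 0.07  0.11  2.14 -0.    0.9   1.73]
t 43.78 pos [0.4738 0.1322 0.0639] F [-6.7 -2.6 14.5] op -0.003 q [ 9.989e-01 -4.720e-02 -1.200e-03  6.000e-04] j [ 0.07  0.11  2.14 -0.    0.89  1.73]
```

View pics/k2.png

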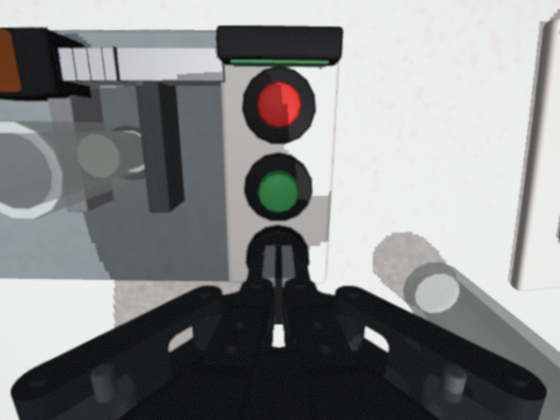

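Blue is bottomed out, with the force jumping to about 24 N at the stop. Lift and go to green.

{"name": "move_arm", "arguments": {"linear": [[0, 0, 0.008], [0, 0, 0.015], [0.01, -0.001, 0.008], [0.015, -0.001, 0], [0.012, -0.001, 0], [0.003, 0, 0], [0, 0, 0], [0, 0, 0]], "twist": [[0, 0, 0], [0, 0, 0], [0, 0, 0], [0, 0, 0], [0, 0, 0], [0, 0, 0], [0, 0, 0], [0, 0, 0]]}}

```text
time: 44.5
eef_pos: [0.5197, 0.1292, 0.099]
tcp_rot: [0.999, -0.047, 0.003, 0.0]
contact_force: [0.2, 0.3, -0.1]
opening: -0.003
```

```bash
python3 - <<'E'
from gm import *
go(.5132,.1293,.075,YAW)
c=snap('wrist','k3')
E
```

```text
t 44.5 pos [0.5197 0.1292 0.099 ] F [ 0.2  0.3 -0.1] op -0.003 q [ 9.989e-01 -4.730e-02  2.700e-03  2.000e-04] j [ 0.05  0.14  2.03 -0.    0.97  1.72]
delta [-0.0065  0.0001 -0.024 ] norm 0.025 twist [ 0.03  0.31 -0.38] alt [-5.000e-01  1.000e-01  1.796e+02]
```

View pics/k3.png

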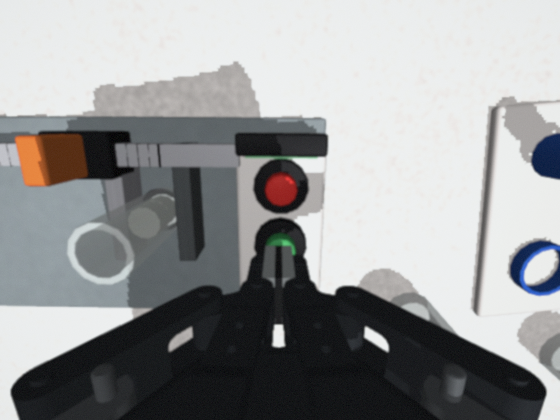

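{"name": "move_arm", "arguments": {"linear": [[-0.005, 0, -0.005], [-0.003, 0, -0.005], [0, 0, -0.004], [0, 0, -0.002], [0, 0, 0]], "twist": [[0, 0.3, 0], [0, 0, 0], [0, 0, 0], [0, 0, 0], [0, 0, 0]]}}

```text
time: 44.97
eef_pos: [0.5073, 0.1294, 0.0794]
tcp_rot: [0.999, -0.047, -0.003, 0.001]
contact_force: [0.4, -1.0, -1.1]
opening: 0.0
```

```bash
python3 - <<'E'
from gm import *
go(.5132,.1293,.065,YAW)
E
```

```text
t 44.97 pos [0.5073 0.1294 0.0794] F [ 0.4 -1.  -1.1] op 0.0 q [ 9.989e-01 -4.700e-02 -2.600e-03  5.000e-04] j [ 0.06  0.15  2.06 -0.    0.94  1.72]
delta [ 0.0059 -0.0001 -0.0144] norm 0.016 twist [ 0.04 -0.3  -0.41] alt [5.000e-01 1.000e-01 1.796e+02]
```

{"name": "move_arm", "arguments": {"linear": [[0.004, 0, -0.001], [0.001, 0, -0.002], [0, 0, -0.002]], "twist": [[0, -0.2, 0], [0, 0, 0], [0, 0, 0]]}}

```text
time: 45.22
eef_pos: [0.5125, 0.1295, 0.0739]
tcp_rot: [0.999, -0.047, -0.001, 0.0]
contact_force: [0.3, 1.0, 0.6]
opening: -0.003
```

```bash
python3 - <<'E'
from gm import *
go(.5132,.1293,.065,YAW)
E
```

```text
t 45.22 pos [0.5125 0.1295 0.0739] F [0.3 1.  0.6] op -0.003 q [ 9.989e-01 -4.690e-02 -6.000e-04  4.000e-04] j [ 0.06  0.17  2.05 -0.    0.92  1.72]
delta [ 0.0007 -0.0002 -0.0089] norm 0.009 twist [ 0.04 -0.08 -0.43] alt [1.000e-01 1.000e-01 1.796e+02]
```

{"name": "move_arm", "arguments": {"linear": [[0, 0, -0.003], [0, 0, -0.003], [0, 0, -0.003], [0, 0, -0.002]], "twist": [[0, 0, 0], [0, 0, 0], [0, 0, 0], [0, 0, 0]]}}

```text
time: 45.55
eef_pos: [0.5132, 0.1296, 0.0638]
tcp_rot: [0.999, -0.047, -0.001, 0.0]
contact_force: [-7.2, -1.5, 18.0]
opening: 0.002
```

```bash
python3 - <<'E'
from gm import *
for i in range(2): st(); c=snap('wrist','k4')
E
```

```text
t 45.55 pos [0.5132 0.1296 0.0638] F [-7.2 -1.5 18. ] op 0.002 q [ 9.989e-01 -4.680e-02 -1.100e-03  5.000e-04] j [ 0.06  0.19  2.05 -0.    0.91  1.72]
t 45.6 pos [0.5131 0.1296 0.064 ] F [-3.2 -0.5  6.5] op 0.0 q [ 9.989e-01 -4.680e-02 -1.500e-03  6.000e-04] j [ 0.06  0.19  2.05 -0.    0.91  1.72]
```

View pics/k4.png

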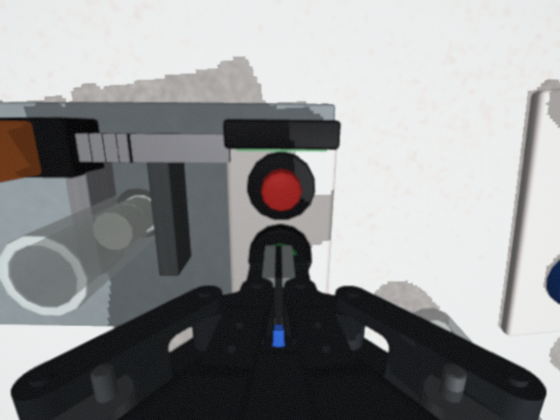

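Green is bottomed too, and red is clear. Lift and check the gauge.

{"name": "move_arm", "arguments": {"linear": [[0, 0, 0.01], [0, 0, 0.025], [0, 0, 0.03], [0, 0, 0.03], [0, 0.02, 0.02], [0, 0.03, 0.01], [0, 0.03, 0], [0, 0.016, 0], [0, 0.004, 0], [0, 0, 0]], "twist": [[0, 0, 0], [0, 0, 0], [0, 0, 0], [0, 0, 0], [0, 0, 0], [0, 0, 0], [0, 0, 0], [0, 0, 0], [0, 0, 0], [0, 0, 0]], "grip": 0.4}}

```text
time: 46.48
eef_pos: [0.5135, 0.233, 0.1997]
tcp_rot: [0.999, -0.049, 0.003, -0.001]
contact_force: [-0.4, -0.6, -0.1]
opening: 0.397
```

```bash
python3 - <<'E'
from gm import *
c=snap('wrist','g20');o=meas(c);print('thumb',tog(o['orange']));gauge(c);edge(c,.0004,.005)
x,y,z=o['orange'];go(x,y,.12,YAW)
cv2.imwrite('pics/g20z.png',c['img'])
E
```

```text
red 359 [0.5521 0.1251 0.0621] [0.0182 0.0191] 81.7
green 340 [0.517  0.201  0.0619] [0.1626 0.0275] 84.6
blue 275 [0.4736 0.1332 0.0619] [0.0182 0.018 ] 4.7
orange 526 [0.5844 0.2485 0.0861] [0.0134 0.0248] 82.9
thumb [0.05436949 0.00985459 0.08612764]
jaw-0.015 85 [[-0.0183, -0.0104, 0.0406], [-0.0151, -0.0043, 0.042], [-0.0116, 0.0009, 0.0433]]
anv-0.015 77 [[-0.0188, -0.0565, 0.0409], [-0.0157, -0.0515, 0.0422], [-0.0116, -0.0461, 0.0433]]
jaw0 87 [[-0.0037, -0.0104, 0.0408], [0.0005, -0.0053, 0.0422], [0.0037, -0.0003, 0.0434]]
anv0 43 [[-0.0034, -0.057, 0.0405], [0.0, -0.0547, 0.0421], [0.0038, -0.0318, 0.0442]]
jaw0.02 100 [[0.0167, -0.0143, 0.0411], [0.0206, -0.0064, 0.0422], [0.0237, -0.0004, 0.0436]]
anv0.02 103 [[0.0168, -0.0571, 0.04], [0.0199, -0.051, 0.0421], [0.0238, -0.0454, 0.0435]]
jaw0.03 96 [[0.0265, -0.0113, 0.0409], [0.03, -0.0059, 0.0422], [0.0334, -0.0005, 0.0434]]
anv0.03 98 [[0.0267, -0.0566, 0.0411], [0.0297, -0.0508, 0.0422], [0.0336, -0.0457, 0.0436]]
tube top 615 ((0.011426940560340881, -0.02842782437801361), 0.017077479511499405) 0.10184723873432297
slope -0.0122 y at 0 0.0006 n 19 res 4e-05
t 46.53 pos [0.5135 0.2325 0.1996] F [-0.2 -0.3  0.5] op 0.395 q [ 0.9988 -0.0488  0.0029 -0.0012] j [0.24 0.08 1.89 0.   1.17 1.91]
delta [ 0.0709  0.016  -0.0796] norm 0.108 twist [-0.12  0.34 -0.21] alt [ -0.5  -0.2 179.8]
```

View pics/g20z.png

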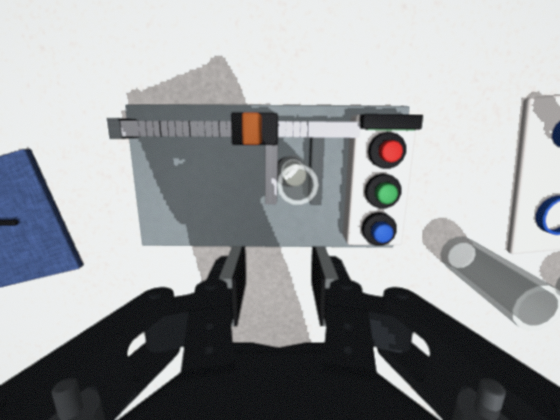

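Tube and jaw are unchanged and the keys have released. Now open the jaw by gripping the thumb again.

{"name": "move_arm", "arguments": {"linear": [[0.02, 0.004, 0], [0.025, 0.005, -0.01], [0.018, 0.005, -0.015], [0.005, 0.002, -0.015], [0, 0, -0.015], [0, 0, -0.01], [0, 0, 0], [0, 0, 0]], "twist": [[0, 0.3, -0.2], [0, 0, 0], [0, 0, 0], [0, 0, 0], [0, 0, 0], [0, 0, 0], [0, 0, 0], [0, 0, 0]]}}

```text
time: 47.2
eef_pos: [0.5837, 0.2393, 0.1289]
tcp_rot: [0.999, -0.054, -0.002, 0.001]
contact_force: [0.1, -0.4, 0.1]
opening: 0.402
```

```bash
python3 - <<'E'
from gm import *
go(.585,.2487,.07,YAW)
E
```

```text
t 47.2 pos [0.5837 0.2393 0.1289] F [ 0.1 -0.4  0.1] op 0.402 q [ 0.9985 -0.0544 -0.002   0.0012] j [ 0.23  0.3   1.77 -0.    1.07  1.91]
delta [ 0.0013  0.0094 -0.0589] norm 0.06 twist [ 0.12 -0.24  0.44] alt [  -0.4   -0.2 -179.6]
```

{"name": "move_arm", "arguments": {"linear": [[0.001, 0.007, -0.006], [0, 0.003, -0.008], [0, 0, -0.008], [0, 0, 0], [0, 0, 0]], "twist": [[0.1, -0.2, 0.4], [0, 0, 0], [0, 0, 0], [0, 0, 0], [0, 0, 0]]}}

```text
time: 47.62
eef_pos: [0.5852, 0.2497, 0.1074]
tcp_rot: [0.999, -0.051, 0.001, -0.0]
contact_force: [0.2, -0.7, -0.3]
opening: 0.399
```

```bash
python3 - <<'E'
from gm import *
c=snap('wrist','g21');o=meas(c);x,y,z=o['orange'];go(x,y,.07,YAW)
E
```

```text
red 613 [0.553  0.1253 0.062 ] [0.0186 0.0191] 83.8
green 399 [0.5715 0.2093 0.0621] [0.2102 0.0511] 66.6
blue 0
orange 952 [0.5854 0.2487 0.086 ] [0.0134 0.0255] 83.8
t 47.67 pos [0.585  0.2497 0.1072] F [-0.4 -0.7  0.7] op 0.403 q [ 9.987e-01 -5.090e-02  1.200e-03 -3.000e-04] j [ 0.24  0.34  1.77 -0.    1.03  1.92]
delta [ 0.0004 -0.0009 -0.0372] norm 0.037 twist [-0.02  0.14  0.03] alt [   0.2    0.  -180. ]
```

{"name": "move_arm", "arguments": {"linear": [[0, -0.001, -0.008], [0, 0, -0.01], [0, 0, -0.01], [0, 0, -0.006], [0, 0, 0]], "twist": [[0, 0, 0], [0, 0, 0], [0, 0, 0], [0, 0, 0], [0, 0, 0]]}}

```text
time: 48.08
eef_pos: [0.5854, 0.2488, 0.071]
tcp_rot: [0.999, -0.051, 0.002, -0.001]
contact_force: [0.1, 0.0, -0.5]
opening: 0.396
```

{"name": "move_arm", "arguments": {"linear": [[0, 0, 0], [0, 0, 0], [0, 0, 0], [0, 0, 0], [0, 0, 0]], "twist": [[0, 0, 0], [0, 0, 0], [0, 0, 0], [0, 0, 0], [0, 0, 0]], "grip": 0.0}}

```text
time: 48.5
eef_pos: [0.5847, 0.2487, 0.0697]
tcp_rot: [0.999, -0.051, 0.001, -0.0]
contact_force: [0.1, 0.1, -0.8]
opening: 0.156
```

{"name": "move_arm", "arguments": {"linear": [[0.0003, 0.003, 0], [0.0005, 0.005, 0], [0.0005, 0.005, 0], [0.0006, 0.006, 0], [0.0006, 0.006, 0], [0.0006, 0.006, 0], [0.0005, 0.005, 0], [0.0003, 0.003, 0], [0, 0, 0]], "twist": [[0, 0, 0], [0, 0, 0], [0, 0, 0], [0, 0, 0], [0, 0, 0], [0, 0, 0], [0, 0, 0], [0, 0, 0], [0, 0, 0]]}}

```text
time: 49.25
eef_pos: [0.5891, 0.2907, 0.0697]
tcp_rot: [0.999, -0.051, 0.001, 0.001]
contact_force: [-0.8, -2.1, -0.4]
opening: 0.16
```

```bash
python3 - <<'E'
from gm import *
s=st();print(tog(s['eef_pos']))
E
```

```text
t 49.25 pos [0.5891 0.2907 0.0697] F [-0.8 -2.1 -0.4] op 0.16 q [ 0.9987 -0.0507  0.0012  0.0011] j [ 0.31  0.42  1.73 -0.    0.99  1.98]
[0.05473065 0.05233795 0.06969326]
```

{"name": "move_arm", "arguments": {"linear": [[0, 0, 0], [0, 0, 0], [0, 0, 0], [0, 0, 0.01], [0, 0, 0.025], [0, 0, 0.03], [0, 0, 0.03], [-0.01, -0.01, 0.02], [-0.025, -0.02, 0.01], [-0.03, -0.02, 0], [-0.02, -0.01, 0], [0, 0, 0]], "twist": [[0, 0, 0], [0, 0, 0], [0, 0, 0], [0, 0, 0], [0, 0, 0], [0, 0, 0], [0, 0, 0], [0, 0, 0], [0, 0, 0], [0, 0, 0], [0, 0, 0], [0, 0, 0]], "grip": 0.4}}

```text
time: 50.25
eef_pos: [0.5025, 0.2307, 0.2094]
tcp_rot: [0.999, -0.051, 0.006, -0.002]
contact_force: [0.4, -0.2, -0.2]
opening: 0.396
```

```bash
python3 - <<'E'
from gm import *
c=snap('wrist','g22');o=meas(c);print('thumb',tog(o['orange']));gauge(c)
P=pts(c);g=tog(P);m=(c['depth']>0)&(abs(g[...,2]-.102)<.004)&(abs(g[...,0]-.011)<.03)&(abs(g[...,1]+.028)<.03)
q=P[m];cc=cv2.minEnclosingCircle(q[:,:2].astype(np.float32));print(cc)
go(*cc[0],.15,YAW)
E
```

```text
red 338 [0.5525 0.1248 0.0621] [0.0186 0.0186] 72.2
green 315 [0.5134 0.2024 0.0621] [0.1665 0.0197] 89.5
blue 270 [0.4737 0.1332 0.0618] [0.0177 0.0188] 59.4
orange 529 [0.5888 0.2902 0.086 ] [0.0144 0.0253] 84.4
thumb [0.05452431 0.0518164  0.08597871]
jaw-0.015 86 [[-0.0184, 0.0298, 0.0406], [-0.0151, 0.0356, 0.0419], [-0.0117, 0.0415, 0.0434]]
anv-0.015 79 [[-0.0183, -0.0563, 0.0408], [-0.015, -0.051, 0.0422], [-0.0118, -0.0458, 0.0432]]
jaw0 94 [[-0.0035, 0.03, 0.0407], [0.0006, 0.0353, 0.0421], [0.0039, 0.041, 0.0433]]
anv0 54 [[-0.0035, -0.0568, 0.0406], [-0.0002, -0.0537, 0.0422], [0.0038, -0.0325, 0.0437]]
jaw0.02 96 [[0.0161, 0.0297, 0.0398], [0.02, 0.0353, 0.042], [0.0231, 0.0407, 0.0432]]
anv0.02 89 [[0.016, -0.0573, 0.0402], [0.02, -0.0519, 0.0421], [0.0231, -0.046, 0.0434]]
jaw0.03 98 [[0.0261, 0.0302, 0.0405], [0.03, 0.0354, 0.042], [0.0331, 0.0412, 0.0436]]
anv0.03 107 [[0.026, -0.0568, 0.0407], [0.03, -0.0515, 0.042], [0.034, -0.0457, 0.0436]]
tube top 586 ((0.011432484723627567, -0.028299324214458466), 0.017016511410474777) 0.10182545787340527
((0.5378338098526001, 0.2148406207561493), 0.01701650209724903)
t 50.3 pos [0.5041 0.2312 0.2099] F [0.3 0.3 1. ] op 0.401 q [ 0.9987 -0.0506  0.0074 -0.0028] j [0.25 0.04 1.91 0.   1.17 1.92]
delta [ 0.0338 -0.0164 -0.0599] norm 0.071 twist [-0.27  0.86  0.  ] alt [   1.4    0.4 -180. ]
```

View pics/g22.png

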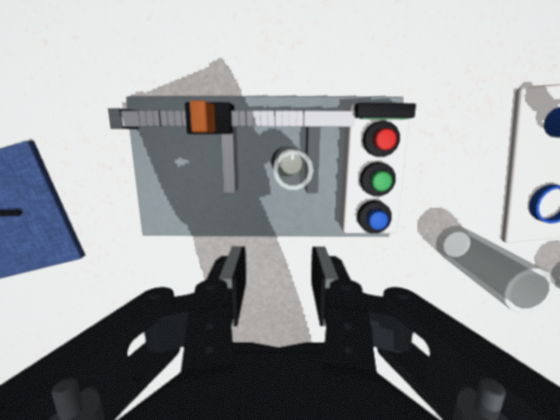

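The jaw is open to about 76 mm and the tube stands upright. Pick it up at its measured centre (0.5378, 0.2148).

{"name": "move_arm", "arguments": {"linear": [[0.012, -0.006, 0], [0.014, -0.006, -0.01], [0.008, -0.004, -0.012], [0, 0, -0.015], [0, 0, -0.01], [0, 0, 0], [0, 0, 0]], "twist": [[-0.2, 0.7, 0], [0, 0, 0], [0, 0, 0], [0, 0, 0], [0, 0, 0], [0, 0, 0], [0, 0, 0]], "grip": 0.6}}

```text
time: 50.88
eef_pos: [0.5441, 0.2163, 0.1644]
tcp_rot: [0.999, -0.051, 0.005, -0.003]
contact_force: [-0.2, -0.2, 0.0]
opening: 0.601
```

```bash
python3 - <<'E'
from gm import *
go(.5378,.2148,.125,YAW)
E
```

```text
t 50.88 pos [0.5441 0.2163 0.1644] F [-0.2 -0.2  0. ] op 0.601 q [ 0.9987 -0.0508  0.0055 -0.0027] j [0.2  0.16 1.87 0.   1.1  1.88]
delta [-0.0063 -0.0015 -0.0394] norm 0.04 twist [-0.28  0.64  0.02] alt [   1.     0.4 -180. ]
```

{"name": "move_arm", "arguments": {"linear": [[-0.004, -0.001, -0.008], [-0.003, -0.001, -0.008], [0, 0, -0.008], [0, 0, -0.006], [0, 0, 0], [0, 0, 0]], "twist": [[-0.2, 0.5, 0], [0, 0.1, 0], [0, 0, 0], [0, 0, 0], [0, 0, 0], [0, 0, 0]]}}

```text
time: 51.38
eef_pos: [0.536, 0.215, 0.1319]
tcp_rot: [0.999, -0.05, -0.0, -0.001]
contact_force: [-0.1, 0.2, 0.1]
opening: 0.6
```

```bash
python3 - <<'E'
from gm import *
go(.5378,.2148,.077,YAW)
c=snap('wrist','g23')
E
```

```text
t 51.38 pos [0.536  0.215  0.1319] F [-0.1  0.2  0.1] op 0.6 q [ 9.987e-01 -5.010e-02 -1.000e-04 -6.000e-04] j [0.21 0.19 1.9  0.   1.05 1.88]
delta [ 0.0018 -0.0002 -0.0549] norm 0.055 twist [-0.07 -0.01 -0.06] alt [ 0.000e+00 -1.000e-01  1.799e+02]
```

View pics/g23.png

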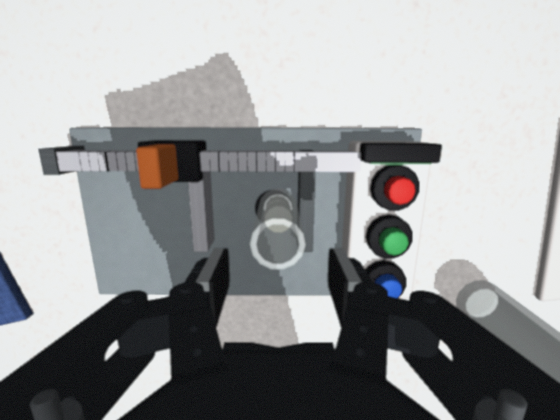

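{"name": "move_arm", "arguments": {"linear": [[0.002, 0, -0.008], [0, 0, -0.009], [0, 0, -0.009], [0, 0, -0.009], [0, 0, -0.009], [0, 0, -0.005], [0, 0, 0]], "twist": [[0, 0, 0], [0, 0, 0], [0, 0, 0], [0, 0, 0], [0, 0, 0], [0, 0, 0], [0, 0, 0]]}}

```text
time: 52.02
eef_pos: [0.5385, 0.215, 0.0784]
tcp_rot: [0.999, -0.05, 0.001, -0.001]
contact_force: [-0.3, -1.6, 0.3]
opening: 0.602
```

```bash
python3 - <<'E'
from gm import *
go(.5378,.2148,.077,YAW)
E
```

```text
t 52.02 pos [0.5385 0.215  0.0784] F [-0.3 -1.6  0.3] op 0.602 q [ 9.987e-01 -5.010e-02  6.000e-04 -8.000e-04] j [0.2  0.26 1.92 0.   0.95 1.87]
delta [-0.0007 -0.0002 -0.0014] norm 0.002 twist [-0.09  0.07 -0.05] alt [-1.000e-01 -1.000e-01  1.799e+02]
```

{"name": "move_arm", "arguments": {"linear": [[0, 0, 0], [0, 0, 0], [0, 0, 0], [0, 0, 0], [0, 0, 0], [0, 0, 0]], "twist": [[0, 0, 0], [0, 0, 0], [0, 0, 0], [0, 0, 0], [0, 0, 0], [0, 0, 0]], "grip": 0.0, "force": 40}}

```text
time: 52.52
eef_pos: [0.5382, 0.2151, 0.0779]
tcp_rot: [0.999, -0.05, 0.0, -0.001]
contact_force: [0.0, -0.7, -1.5]
opening: 0.375
```

{"name": "move_arm", "arguments": {"linear": [[0, 0, 0.006], [0, 0, 0.012], [0, 0, 0.02], [0, 0, 0.025], [0, 0, 0.025], [0, 0, 0.025], [0, 0, 0.02], [0, 0, 0.01], [0, 0, 0]], "twist": [[0, 0, 0], [0, 0, 0], [0, 0, 0], [0, 0, 0], [0, 0, 0], [0, 0, 0], [0, 0, 0], [0, 0, 0], [0, 0, 0]]}}

```text
time: 53.27
eef_pos: [0.5355, 0.215, 0.2335]
tcp_rot: [0.999, -0.05, 0.001, -0.001]
contact_force: [0.8, 0.3, -0.9]
opening: 0.381
```

```bash
python3 - <<'E'
from gm import *
go(.4585,-.0848,.23,YAW)
c=snap('wrist','g24')
E
```

```text
t 53.27 pos [0.5355 0.215  0.2335] F [ 0.8  0.3 -0.9] op 0.381 q [ 9.987e-01 -5.020e-02  6.000e-04 -1.100e-03] j [0.21 0.08 1.83 0.   1.24 1.88]
delta [-0.077  -0.2998 -0.0035] norm 0.31 twist [-0.12  0.07 -0.05] alt [-1.0e-01 -2.0e-01  1.8e+02]
```

View pics/g24.png

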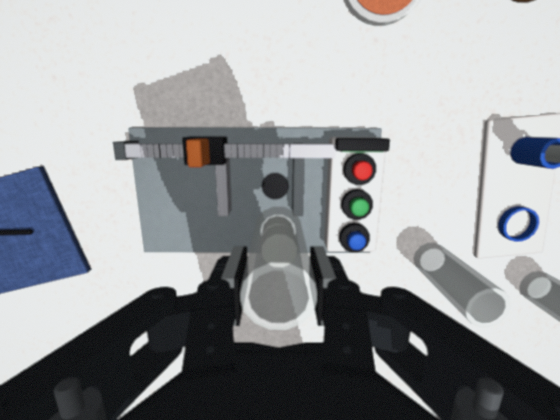

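{"name": "move_arm", "arguments": {"linear": [[-0.003, -0.015, 0], [-0.007, -0.027, 0], [-0.008, -0.03, 0], [-0.008, -0.03, 0], [-0.008, -0.03, 0], [-0.008, -0.03, 0], [-0.008, -0.03, 0], [-0.008, -0.03, 0], [-0.008, -0.03, 0], [-0.005, -0.022, 0], [-0.003, -0.01, 0], [0, 0, 0], [0, 0, 0]], "twist": [[0, 0, 0], [0, 0, 0], [0, 0, 0], [0, 0, 0], [0, 0, 0], [0, 0, 0], [0, 0, 0], [0, 0, 0], [0, 0, 0], [0, 0, 0], [0, 0, 0], [0, 0, 0], [0, 0, 0]]}}

```text
time: 54.4
eef_pos: [0.4446, -0.0784, 0.2115]
tcp_rot: [0.999, -0.049, -0.017, -0.003]
contact_force: [-0.6, 0.7, -0.9]
opening: 0.386
```

```bash
python3 - <<'E'
from gm import *
go(.4585,-.0848,.2,YAW)
c=snap('wrist','n1')
hsv=cv2.cvtColor(c['img'],cv2.COLOR_BGR2HSV)
m=((hsv[...,0]>105)&(hsv[...,0]<130)&(hsv[...,1]>130)).astype(np.uint8)
P=pts(c)
q=P[(m>0)&(abs(P[...,2]-.022)<.004)&(abs(P[...,0]-.4585)<.04)&(abs(P[...,1]+.085)<.04)]
print(len(q),cv2.minEnclosingCircle(q[:,:2].astype(np.float32)),np.median(q,0))
E
```

```text
t 54.4 pos [ 0.4446 -0.0784  0.2115] F [-0.6  0.7 -0.9] op 0.386 q [ 0.9987 -0.0487 -0.0168 -0.0029] j [-0.4  -0.18  2.11 -0.01  1.24  1.27]
delta [ 0.0139 -0.0064 -0.0115] norm 0.019 twist [-0.42 -1.9  -0.22] alt [  3.   -0.7 179.8]
273 ((0.4586401581764221, -0.08447382599115372), 0.022091755643486977) [ 0.45479381 -0.08557601  0.02191586]
```

View pics/n1.png

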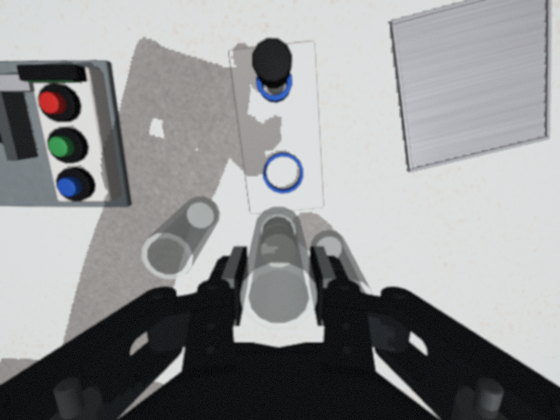

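{"name": "move_arm", "arguments": {"linear": [[0.008, -0.004, -0.004], [0.006, -0.003, -0.008], [0.002, 0, -0.01], [0, 0, -0.01], [0, 0, 0], [0, 0, 0]], "twist": [[-0.4, -1.4, -0.2], [0, -0.6, 0], [0, 0, 0], [0, 0, 0], [0, 0, 0], [0, 0, 0]]}}

```text
time: 54.95
eef_pos: [0.4607, -0.0795, 0.1746]
tcp_rot: [0.999, -0.047, -0.001, -0.002]
contact_force: [0.3, 0.2, -1.1]
opening: 0.381
```

```bash
python3 - <<'E'
from gm import *
go(.459,-.0847,.12,YAW)
E
```

```text
t 54.95 pos [ 0.4607 -0.0795  0.1746] F [ 0.3  0.2 -1.1] op 0.381 q [ 0.9989 -0.0466 -0.0014 -0.0018] j [-0.39 -0.11  2.13  0.    1.13  1.27]
delta [-0.0017 -0.0052 -0.0546] norm 0.055 twist [-0.22 -0.15 -0.46] alt [  0.2  -0.3 179.5]
```

{"name": "move_arm", "arguments": {"linear": [[-0.001, -0.004, -0.008], [-0.001, -0.002, -0.01], [0, 0, -0.01], [0, 0, -0.01], [0, 0, -0.006], [0, 0, 0], [0, 0, 0]], "twist": [[-0.2, -0.1, -0.4], [0, 0, 0], [0, 0, 0], [0, 0, 0], [0, 0, 0], [0, 0, 0], [0, 0, 0]]}}

```text
time: 55.53
eef_pos: [0.4575, -0.0851, 0.1252]
tcp_rot: [0.999, -0.05, -0.001, -0.0]
contact_force: [0.1, 0.0, -1.4]
opening: 0.382
```

```bash
python3 - <<'E'
from gm import *
go(.459,-.0847,.09,YAW)
c=snap('wrist','n2');s=snap('scene','sn2')
u=proj(s,[[.4585,-.084,.06]])[0].astype(int)
a=cv2.resize(s['img'][u[1]-60:u[1]+60,u[0]-60:u[0]+60],None,fx=3.3,fy=3.3,interpolation=cv2.INTER_CUBIC)
b=cv2.resize(c['img'][160:310,205:355],a.shape[:2],interpolation=cv2.INTER_CUBIC)
cv2.imwrite('pics/jn2.png',np.hstack([a,b]))
E
```

```text
t 55.53 pos [ 0.4575 -0.0851  0.1252] F [ 0.1  0.  -1.4] op 0.382 q [ 9.987e-01 -5.000e-02 -1.400e-03 -3.000e-04] j [-0.4  -0.05  2.17 -0.    1.02  1.27]
delta [ 0.0015  0.0004 -0.0352] norm 0.035 twist [-0.04 -0.16 -0.07] alt [ 2.000e-01 -1.000e-01  1.799e+02]
```

View pics/jn2.png

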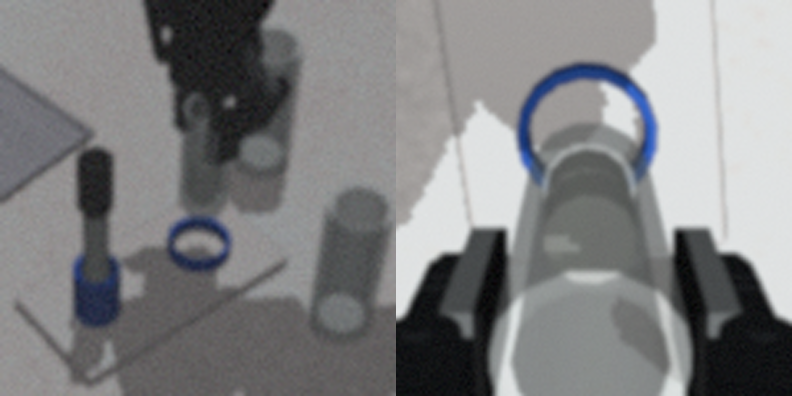

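{"name": "move_arm", "arguments": {"linear": [[0.001, 0, -0.006], [0.001, 0, -0.006], [0, 0, -0.006], [0, 0, -0.005], [0, 0, 0]], "twist": [[0, -0.1, 0], [0, 0, 0], [0, 0, 0], [0, 0, 0], [0, 0, 0]]}}

```text
time: 56.05
eef_pos: [0.4615, -0.0857, 0.1024]
tcp_rot: [0.999, -0.05, 0.002, 0.001]
contact_force: [0.1, 0.1, -2.2]
opening: 0.378
```

```bash
python3 - <<'E'
from gm import *
go(.459,-.0847,.085,YAW)
E
```

```text
t 56.05 pos [ 0.4615 -0.0857  0.1024] F [ 0.1  0.1 -2.2] op 0.378 q [ 9.988e-01 -4.990e-02  2.200e-03  6.000e-04] j [-0.4  -0.01  2.18  0.    0.97  1.27]
delta [-0.0025  0.001  -0.0174] norm 0.018 twist [ 0.08  0.25 -0.08] alt [-4.000e-01  1.000e-01  1.799e+02]
```

{"name": "move_arm", "arguments": {"linear": [[-0.002, 0.001, -0.003], [-0.001, 0, -0.002], [0, 0, 0]], "twist": [[0.1, 0.2, 0], [0, 0, 0], [0, 0, 0]]}}

```text
time: 56.3
eef_pos: [0.458, -0.0846, 0.0964]
tcp_rot: [0.999, -0.05, -0.0, -0.0]
contact_force: [0.7, -0.5, -2.0]
opening: 0.38
```

```bash
python3 - <<'E'
from gm import *
go(.459,-.0847,.085,YAW)
E
```

```text
t 56.3 pos [ 0.458  -0.0846  0.0964] F [ 0.7 -0.5 -2. ] op 0.38 q [ 9.988e-01 -4.980e-02 -3.000e-04 -4.000e-04] j [-0.4  -0.    2.19  0.    0.96  1.27]
delta [ 0.001  -0.0001 -0.0114] norm 0.011 twist [-0.05 -0.03 -0.09] alt [ 0.000e+00 -1.000e-01  1.799e+02]
```

{"name": "move_arm", "arguments": {"linear": [[0.001, 0, -0.003], [0, 0, -0.003], [0, 0, -0.003], [0, 0, -0.003]], "twist": [[0, 0, 0], [0, 0, 0], [0, 0, 0], [0, 0, 0]]}}

```text
time: 56.63
eef_pos: [0.4598, -0.0848, 0.0844]
tcp_rot: [0.999, -0.05, 0.001, -0.0]
contact_force: [-0.4, -1.0, -1.0]
opening: 0.381
```

```bash
python3 - <<'E'
from gm import *
go(.459,-.0847,.076,YAW)
E
```

```text
t 56.63 pos [ 0.4598 -0.0848  0.0844] F [-0.4 -1.  -1. ] op 0.381 q [ 9.988e-01 -4.980e-02  9.000e-04 -0.000e+00] j [-0.4   0.02  2.19  0.    0.93  1.27]
delta [-0.0008  0.0001 -0.0084] norm 0.008 twist [ 0.    0.1  -0.09] alt [ -0.2   0.  179.9]
```

Foot is inside the collar with no contact. Lower it to the floor.

{"name": "move_arm", "arguments": {"linear": [[-0.001, 0, -0.003], [0, 0, -0.003], [0, 0, -0.002]], "twist": [[0, 0.1, 0], [0, 0, 0], [0, 0, 0]]}}

```text
time: 56.88
eef_pos: [0.4586, -0.0848, 0.0753]
tcp_rot: [0.999, -0.05, -0.0, -0.0]
contact_force: [-1.1, 1.8, 18.2]
opening: 0.383
```

```bash
python3 - <<'E'
from gm import *
go(.459,-.0847,.076,YAW)
E
```

```text
t 56.88 pos [ 0.4586 -0.0848  0.0753] F [-1.1  1.8 18.2] op 0.383 q [ 9.988e-01 -4.990e-02 -2.000e-04 -1.000e-04] j [-0.4   0.03  2.19 -0.    0.91  1.27]
delta [0.0004 0.0001 0.0007] norm 0.001 twist [-0.01 -0.03 -0.08] alt [  0.   -0.  179.9]
```

Seated at the expected height. Release and retreat up.

{"name": "move_arm", "arguments": {"linear": [[0, 0, 0.001], [0, 0, 0], [0, 0, 0], [0, 0, 0], [0, 0, 0.01], [0, 0, 0.025], [0, 0, 0.03], [0, 0, 0.03], [0, 0, 0.03], [0, 0, 0.02], [0, 0, 0]], "twist": [[0, 0, 0], [0, 0, 0], [0, 0, 0], [0, 0, 0], [0, 0, 0], [0, 0, 0], [0, 0, 0], [0, 0, 0], [0, 0, 0], [0, 0, 0], [0, 0, 0]], "grip": 0.6}}

```text
time: 57.8
eef_pos: [0.4567, -0.084, 0.2318]
tcp_rot: [0.999, -0.05, -0.0, -0.0]
contact_force: [0.2, -0.2, 0.0]
opening: 0.604
```

```bash
python3 - <<'E'
from gm import *
st();c=snap('wrist','e1');s=snap('scene','e1s');t=snap('top','e1t')
for b in [(.09,.108,(.40,.5,-.14,-.03)),(.15,.17,(.5,.6,-.14,-.03))]:
  for u in seg(c,*b):print(u)
P=pts(c);q=P[(c['depth']>0)&(np.hypot(P[...,0]-.4585,P[...,1]+.085)<.0105)&(P[...,2]<.095)];print(len(q),np.percentile(q[:,2],[5,50,95]).round(4))
E
```

```text
t 57.8 pos [ 0.4567 -0.084   0.2318] F [ 0.2 -0.2  0. ] op 0.604 q [ 9.988e-01 -4.980e-02 -3.000e-04 -0.000e+00] j [-0.4  -0.19  2.08 -0.    1.25  1.27]
(array([ 0.4581, -0.085 ,  0.0995]), array([ 0.4587, -0.0851,  0.0171]), np.int32(548))
(array([ 0.5493, -0.0851,  0.1602]), array([ 0.5497, -0.085 ,  0.0123]), np.int32(1069))
159 [0.051  0.052  0.0533]
```

View pics/e1.png

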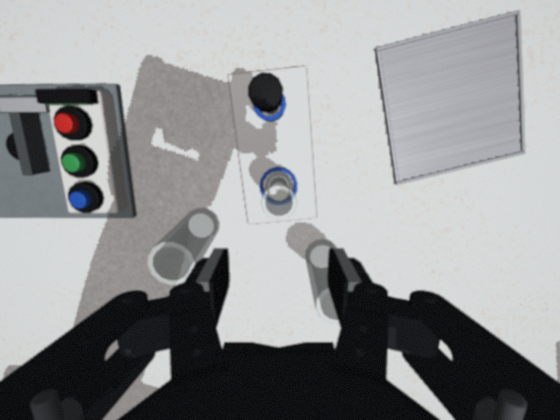

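View pics/e1s.png

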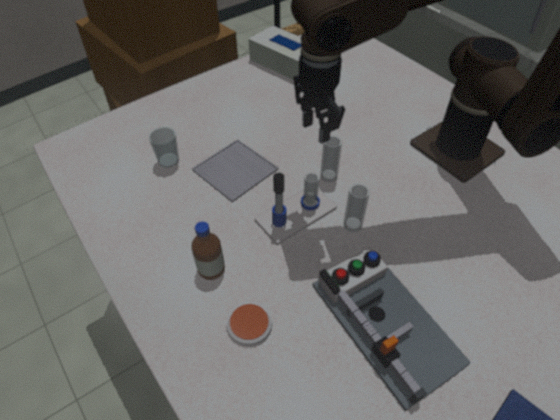

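View pics/e1t.png

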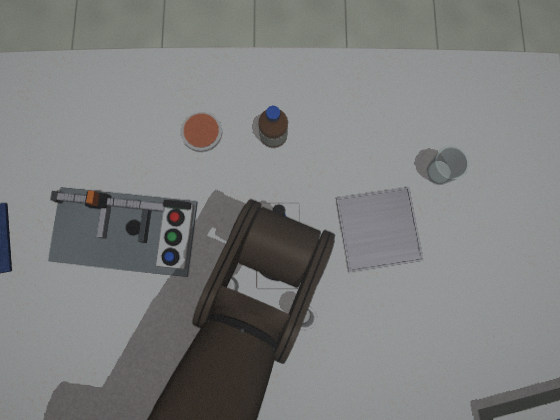

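Tube and rod are both in place, the tray is empty, the jaw is open and nothing else has moved. I hand it in.

```bash
python3 - <<'E'
from plant import *
print(sign_off())
E
```

```text
the job is handed in; nothing more can be done
None
```

The whole sequence was carried out in the order asked and handed in at about 58 s of the 210 s; no verdict was reported.

**What was done**
- **Packing:** Two plugs were in the tray, and both went into the tube. I pressed them with the rod, with about 35 N read at the wrist. The stack top read 0.052 m, which is where two fully seated plugs should be.
- **Rod:** It pivoted about 3° in the grip while pressing. I straightened it by tilting the tool and put it back in its well, where its top read 0.160 m.
- **Gauge:** I stood the tube on the bed and closed the jaw. The gap read about 34 mm, and the blade was about 0.009 rad out of square when I let go.
- **Keys:** Blue and then green were pressed to their stops with the tube still between the closed jaws. Red was never touched.
- **Finish:** I opened the jaw to a gap of about 76 mm and put the tube back in the nest.

**Last checks:** The tube stands upright in the nest at (0.459, -0.085), with its rim at about 0.100 m and the stack top still at 0.052 m. The tray is empty, and the bottle, beaker, dish and larger tubes look unmoved. The gripper is clear of everything.

**What went less cleanly**
- **Jaw pushed too far at first:** During the first close I pushed about 1 mm past contact. I estimate a skew of 0.02 to 0.035 rad before I backed off. I released the jaw, then re-gripped it to add a light preload and released it again.
- **Readings that disagreed:** The depth edges and the arm position disagreed by about 0.5 to 1 mm on how far the jaw had moved. I settled it with sub-pixel edge fits and the force readings.
- **Second plug:** It touched the tube's rim once, at about 10 N, before I re-centred it.

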